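# Extend the spice riser, fit its tray and load the jars

## Robot

A 6-joint arm with a two-finger parallel gripper is mounted at the origin on a cart in front of the work surface, level with it; the furniture and walls round the work are solid. World frame = base frame: x ahead of the robot, y to its left, z up, the work surface at z = 0. Lengths are in m, angles in rad, forces in N, time in s.
With the tool pointing down it reaches from about 0.25 to 0.725 m from the base axis. Payload 4 kg.
Tool frame: the origin (TCP) lies on the centre line of the jaws, within the pads' length; the fingertips stand 19 mm ahead of it and the grasp point (between the pads) is the TCP; z points along the fingers, y is the direction in which the jaws open and shut (so a half turn about z gives the same grasp; the last joint's range is limited). The gripper opens to 85 mm and grips with 20 to 120 N. Pads are 22 mm wide; open, the fingers measure 114 mm over their backs; the gripper's body (76 mm by 85 mm) begins 54 mm behind the grasp point. The pads swing forward as they close: fully open they stand 13 mm farther back than shut.
Start: joints at [-1.344, 0.241, 0.005, 1.335, 0, 1.571], TCP at [0.112, -0.487, 0.25] pointing down, gripper open.
Joint ranges: [-2.72, 2.72], [-1.05, 1.87], [-1.09, 1.28], [-1.99, 2.15], [-1.42, 1.44], [-3.14, 3.14]. Speed limits (rad/s): [2.79, 2.79, 3.14, 3.14, 3.14, 3.14].

## Interface

Orientations are given as a unit quaternion [x, y, z, w].
In Python, from workcell import bot gives the robot as it stands. The module is installed in compiled form; this text tells all that it offers.
- The arm moves only by the shell command python3 -m handwheel 'ROWS' [OPENING]. ROWS is JSON, a list of rows, each an object of numbers: "dx", "dy", "dz": the shift along the tool's x, y, z as a fraction of full scale; "ax", "ay", "az": the turn, a rotation vector about the tool's x, y, z as a fraction of full scale. In form: [{"dx": .., "dy": .., "dz": .., "ax": .., "ay": .., "az": ..}, ...]. A call has 1 to 12 rows; each row shifts and turns the commanded pose from where the row before left it, along the tool's axes as they then stand; what a row does not reach is not made up. Full scale, the value 1, is 2.5 cm for a shift and 0.15 rad for a turn. A row lasts 1/10 s, in which the tool goes at most 50 mm and 8.59 degrees, less where a joint would pass 70% of its speed; a pose out of reach is approached as far as the arm can. A call with a number of a shift or a turn outside -1 to 1 is refused whole. A call with a gripper value outside its range is refused whole. OPENING is the gripper's target within -1 to 1 (fully open at 1, half-way at 0, shut at -1), set as the call begins (- or left out, the last holds). The fingers move at their own pace and stop on an object; the grip force is fixed at half the most. Time passes only in rows, so rows that do not move let the fingers close. It gives the time, the measured TCP pose, the force and the opening at its end, in the units of the state.
- bot.get_obs(): the state, without advancing time (a new reading comes with each control period).
- bot.camera(name): name is "side" or "top"; returns a dict with "img" (384x512x3 uint8, red, green, blue), "intrinsics" (3x3 intrinsics, pixels), "eye" and "rotation" of the camera in the world. Camera axes: x right, y down, z forward; pixel columns grow to the right and rows downward; lengths in m; the calibration is good to about 2 mm. A picture is of the moment at which its call begins. There is no depth.
- bot.job_done(): hands the job in, once; it reports no verdict.
Trained networks look in a picture, given as the dict that the camera call returned (one of the last four; its "shot" number tells which), for a name from the list of things; names that differ only in an ending like _2 or _b are one class to them, and where a whole thing is asked for, a point or a joint stands for the part that bears it (a point fixed in the world has none). Each returns a list of dicts, best first, with "confidence" (0 to 1); they miss things now and then, are a little off and sometimes report something else, mostly with a low value. They report only what shows in the picture. A call takes as long as a camera call. They do not tell look-alikes from the thing itself.
- bot.trace(thing, picture): "region" (384x512 bool, what is visible of it) and "rect" ([centre column, centre row, width, height] in pixels, round what is visible of it).
The state is a dict: "clock": time; "joint_pos": joint angles; "joint_vel": joint speeds; "tau": joint torques, N m; "eef_pos": TCP position; "tool_rot": TCP orientation; "ft_force": force on the tool from outside, world axes, zero at the start; "ft_torque": the same for the moment, N m; "grip_width": finger opening in m.
Only numpy, scipy, OpenCV 4.12 (cv2) and the standard library are available. Lean on these libraries where they do the work, as an engineer would, in place of code of your own. Each camera call takes 0.05 s, during which the arm holds its last target.

## Task

Set up the expandable spice riser: press its spring button flush and draw the sliding foot out until the button pops out through the next hole, then drop the tray onto it so that all four posts stand in its corner holes and it sits fully down. Press both jar inserts flush into the tray's bays and stand every spice jar there is upright in a well of its own; leave the jigger, the pepper mill and the mug where they are.

Things in the scene. Friction and masses are not known exactly. Their poses are not given: they have to be found in the camera images.
- riser_centre (a point): Expandable riser (grey feet, steel tube), fixed to the worktop at some yaw. Two feet joined by a square telescoping tube along its y. This point: middle between the four posts when EXTENDED, at foot-top height, 62 mm above the worktop; z up. Extended, the posts stand at x +-52, y +-84 mm. The foot at +y is fixed; the other slides along -y and starts 40 mm nearer (short setting).
- riser_foot (a point): Middle of the sliding foot's top. Each foot is 134 mm (riser's x) by 28 mm (y), its top 62 mm above the worktop, with two upright steel posts at x +-52 mm, 10 mm diameter, 22 mm tall, tapered tips. Axes as the riser's.
- pin_tip (a point): Tip of the brass spring pin (11.6 mm diameter, coned) in the tube's -x face at the riser's y = 0, 46 mm above the worktop. It sits on the inner bar and does not travel with the tube. Out, it stands 5 mm proud and locks the tube; pressed flush (4 to 6 N) its cone lets the tube ride over it (10 to 15 N along y). A finger on the pin and one on the tube's far side press it flush and hold the tube at once.
- slide_hole_a (a point): Centre of the first 13 mm hole, on the -x face of the outer tube, 44 mm from the middle of the sliding foot; it travels with the tube; the pin stands in it at the short setting. The outer tube is 32 x 32 mm, wall 3 mm, its axis level at the riser's x = 0, 46 mm above the worktop; it belongs to the sliding foot and is clear on both sides and above.
- slide_hole_b (a point): Centre of the second hole, on the same face, 40 mm farther from the sliding foot; it travels with the tube. When it reaches the pin, the pin springs out through it by itself and locks the riser extended.
- riser_slide (a joint): How far the sliding foot is drawn out along the riser's -y, m: 0 short setting (pin in the first hole), 0.040 extended (pin in the second hole); it can go to 0.052; friction 2.5 N.
- riser_pin (a joint): How far the pin is pressed in, m: 0 fully out, 0.005 flush with the outer tube's face, at most 0.010.
- tray_grip (a point): Wooden tray, loose, 0.35 kg, 134 mm (x) by 194 mm (y), 18 mm thick. This point: middle of its handle, 38 mm above its underside. The handle is an upright board 12 mm thick (y), 70 mm long (x), its top 58 mm above the underside. Four square through-holes 13.6 mm wide at x +-52, y +-84 mm go over the riser's posts, either way round, the tray's y along the riser's y.
- tray_bay_1 (a point): Centre of the floor of the tray's bay on the +y side of the handle (39 mm from the tray's middle, 6 mm above the underside); open at the top, 122 mm (x) by 62 mm (y), 12 mm deep; axes as the tray's.
- tray_bay_2 (a point): The same for the bay on its -y side.
- jigger_mid (a point): Bystander: brass jigger, 45 mm wide, 88 mm tall; its mid-height. Leave it where it is.
- mill_mid (a point): Bystander: copper and black pepper mill, 53 mm wide, 125 mm tall; its mid-height. Leave it where it is.
- mug_mid (a point): Bystander: copper mug, 86 mm wide, 83 mm tall; its mid-height. Leave it where it is.
- insert_1_grip (a point): Grey plastic jar insert, loose, 0.12 kg: 118 mm (x) by 58 mm (y), rim 12 mm high, with an upright fin across its middle to hold it by (10 mm thick in x, 50 mm long in y, 44 mm high). This point: in the fin, 30 mm above the underside. Either insert fits either bay (2 mm clearance all round), either way round, x along the tray's x; home, its rim is flush with the tray's top.
- insert_1_well_a (a point): Centre of the floor of the well on the insert's +x side (30 mm from its middle, 5 mm above its underside); square, 50 x 50 mm, 7 mm deep; takes one jar.
- insert_1_well_b (a point): Centre of the floor of the well on the insert's -x side (30 mm from its middle, 5 mm above its underside); square, 50 x 50 mm, 7 mm deep; takes one jar.
- insert_2_grip (a point): Grey plastic jar insert, loose, 0.12 kg: 118 mm (x) by 58 mm (y), rim 12 mm high, with an upright fin across its middle to hold it by (10 mm thick in x, 50 mm long in y, 44 mm high). This point: in the fin, 30 mm above the underside. Either insert fits either bay (2 mm clearance all round), either way round, x along the tray's x; home, its rim is flush with the tray's top.
- insert_2_well_a (a point): Centre of the floor of the well on the insert's +x side (30 mm from its middle, 5 mm above its underside); square, 50 x 50 mm, 7 mm deep; takes one jar.
- insert_2_well_b (a point): Centre of the floor of the well on the insert's -x side (30 mm from its middle, 5 mm above its underside); square, 50 x 50 mm, 7 mm deep; takes one jar.
- spice_jar_1_mid (a point): Spice jar with dark lid, upright, 44 mm diameter, 105 mm tall, 0.11 kg nominal; its centre, half-way up. There are two to four jars; those not here read None.
- spice_jar_2_mid (a point): Spice jar with dark lid, upright, 44 mm diameter, 105 mm tall, 0.11 kg nominal; its centre, half-way up. There are two to four jars; those not here read None.
- spice_jar_3_mid (a point): Spice jar with dark lid, upright, 44 mm diameter, 105 mm tall, 0.11 kg nominal; its centre, half-way up. There are two to four jars; those not here read None.
- spice_jar_4_mid (a point): Spice jar with dark lid, upright, 44 mm diameter, 105 mm tall, 0.11 kg nominal; its centre, half-way up. There are two to four jars; those not here read None.
There are look-alikes about, which are no part of the job. Leave any purple look-alike of the part that bears insert_1_grip alone.

How it is judged:
On the way, in this order (a step that is already met when the one before it is completed fails the run):
1. the riser is drawn out to its long setting and the button has popped fully out through the second hole (value of joint riser_slide between 0.038 and 0.042 m and value of joint riser_pin below 0.0015 m), for 0.2 s.
2. the tray lies fully down on both feet with the four posts in its holes (x of tray_grip in the frame of riser_centre between -0.004 and 0.004 m and y of tray_grip in the frame of riser_centre between -0.004 and 0.004 m and z of tray_grip in the frame of riser_centre between 0.035 and 0.0405 m and angle between tray_grip's own z axis and vertical below 0.03 rad and angle between the y axis of tray_grip and the y axis of riser_centre, either way round below 0.06 rad), for 0.2 s.
At the end, for the whole second after the job is handed in: Riser drawn out 40 mm (2 mm) with its pin fully out (1.5 mm); tray level on both feet over the four posts (4 mm, raised under 2.5 mm); each insert in a bay, flush within 2 mm; every jar present upright in a well (7 mm from its middle, on its floor within 2.5 mm), at rest (all of step 1 and all of step 2 and ((x of insert_1_grip in the frame of tray_bay_1 between -0.004 and 0.004 m and y of insert_1_grip in the frame of tray_bay_1 between -0.004 and 0.004 m and z of insert_1_grip in the frame of tray_bay_1 between 0.027 and 0.032 m and angle between insert_1_grip's own z axis and vertical below 0.04 rad and angle between the x axis of insert_1_grip and the x axis of tray_bay_1, either way round below 0.06 rad) or (x of insert_1_grip in the frame of tray_bay_2 between -0.004 and 0.004 m and y of insert_1_grip in the frame of tray_bay_2 between -0.004 and 0.004 m and z of insert_1_grip in the frame of tray_bay_2 between 0.027 and 0.032 m and angle between insert_1_grip's own z axis and vertical below 0.04 rad and angle between the x axis of insert_1_grip and the x axis of tray_bay_2, either way round below 0.06 rad)) and ((x of insert_2_grip in the frame of tray_bay_1 between -0.004 and 0.004 m and y of insert_2_grip in the frame of tray_bay_1 between -0.004 and 0.004 m and z of insert_2_grip in the frame of tray_bay_1 between 0.027 and 0.032 m and angle between insert_2_grip's own z axis and vertical below 0.04 rad and angle between the x axis of insert_2_grip and the x axis of tray_bay_1, either way round below 0.06 rad) or (x of insert_2_grip in the frame of tray_bay_2 between -0.004 and 0.004 m and y of insert_2_grip in the frame of tray_bay_2 between -0.004 and 0.004 m and z of insert_2_grip in the frame of tray_bay_2 between 0.027 and 0.032 m and angle between insert_2_grip's own z axis and vertical below 0.04 rad and angle between the x axis of insert_2_grip and the x axis of tray_bay_2, either way round below 0.06 rad)) and ((x of spice_jar_1_mid in the frame of insert_1_well_a between -0.007 and 0.007 m and y of spice_jar_1_mid in the frame of insert_1_well_a between -0.007 and 0.007 m and z of spice_jar_1_mid in the frame of insert_1_well_a between 0.049 and 0.055 m and angle between spice_jar_1_mid's own z axis and vertical below 0.08 rad) or (x of spice_jar_1_mid in the frame of insert_1_well_b between -0.007 and 0.007 m and y of spice_jar_1_mid in the frame of insert_1_well_b between -0.007 and 0.007 m and z of spice_jar_1_mid in the frame of insert_1_well_b between 0.049 and 0.055 m and angle between spice_jar_1_mid's own z axis and vertical below 0.08 rad) or (x of spice_jar_1_mid in the frame of insert_2_well_a between -0.007 and 0.007 m and y of spice_jar_1_mid in the frame of insert_2_well_a between -0.007 and 0.007 m and z of spice_jar_1_mid in the frame of insert_2_well_a between 0.049 and 0.055 m and angle between spice_jar_1_mid's own z axis and vertical below 0.08 rad) or (x of spice_jar_1_mid in the frame of insert_2_well_b between -0.007 and 0.007 m and y of spice_jar_1_mid in the frame of insert_2_well_b between -0.007 and 0.007 m and z of spice_jar_1_mid in the frame of insert_2_well_b between 0.049 and 0.055 m and angle between spice_jar_1_mid's own z axis and vertical below 0.08 rad)) and ((x of spice_jar_2_mid in the frame of insert_1_well_a between -0.007 and 0.007 m and y of spice_jar_2_mid in the frame of insert_1_well_a between -0.007 and 0.007 m and z of spice_jar_2_mid in the frame of insert_1_well_a between 0.049 and 0.055 m and angle between spice_jar_2_mid's own z axis and vertical below 0.08 rad) or (x of spice_jar_2_mid in the frame of insert_1_well_b between -0.007 and 0.007 m and y of spice_jar_2_mid in the frame of insert_1_well_b between -0.007 and 0.007 m and z of spice_jar_2_mid in the frame of insert_1_well_b between 0.049 and 0.055 m and angle between spice_jar_2_mid's own z axis and vertical below 0.08 rad) or (x of spice_jar_2_mid in the frame of insert_2_well_a between -0.007 and 0.007 m and y of spice_jar_2_mid in the frame of insert_2_well_a between -0.007 and 0.007 m and z of spice_jar_2_mid in the frame of insert_2_well_a between 0.049 and 0.055 m and angle between spice_jar_2_mid's own z axis and vertical below 0.08 rad) or (x of spice_jar_2_mid in the frame of insert_2_well_b between -0.007 and 0.007 m and y of spice_jar_2_mid in the frame of insert_2_well_b between -0.007 and 0.007 m and z of spice_jar_2_mid in the frame of insert_2_well_b between 0.049 and 0.055 m and angle between spice_jar_2_mid's own z axis and vertical below 0.08 rad)) and ((x of spice_jar_3_mid in the frame of insert_1_well_a between -0.007 and 0.007 m and y of spice_jar_3_mid in the frame of insert_1_well_a between -0.007 and 0.007 m and z of spice_jar_3_mid in the frame of insert_1_well_a between 0.049 and 0.055 m and angle between spice_jar_3_mid's own z axis and vertical below 0.08 rad) or (x of spice_jar_3_mid in the frame of insert_1_well_b between -0.007 and 0.007 m and y of spice_jar_3_mid in the frame of insert_1_well_b between -0.007 and 0.007 m and z of spice_jar_3_mid in the frame of insert_1_well_b between 0.049 and 0.055 m and angle between spice_jar_3_mid's own z axis and vertical below 0.08 rad) or (x of spice_jar_3_mid in the frame of insert_2_well_a between -0.007 and 0.007 m and y of spice_jar_3_mid in the frame of insert_2_well_a between -0.007 and 0.007 m and z of spice_jar_3_mid in the frame of insert_2_well_a between 0.049 and 0.055 m and angle between spice_jar_3_mid's own z axis and vertical below 0.08 rad) or (x of spice_jar_3_mid in the frame of insert_2_well_b between -0.007 and 0.007 m and y of spice_jar_3_mid in the frame of insert_2_well_b between -0.007 and 0.007 m and z of spice_jar_3_mid in the frame of insert_2_well_b between 0.049 and 0.055 m and angle between spice_jar_3_mid's own z axis and vertical below 0.08 rad)) and ((x of spice_jar_4_mid in the frame of insert_1_well_a between -0.007 and 0.007 m and y of spice_jar_4_mid in the frame of insert_1_well_a between -0.007 and 0.007 m and z of spice_jar_4_mid in the frame of insert_1_well_a between 0.049 and 0.055 m and angle between spice_jar_4_mid's own z axis and vertical below 0.08 rad) or (x of spice_jar_4_mid in the frame of insert_1_well_b between -0.007 and 0.007 m and y of spice_jar_4_mid in the frame of insert_1_well_b between -0.007 and 0.007 m and z of spice_jar_4_mid in the frame of insert_1_well_b between 0.049 and 0.055 m and angle between spice_jar_4_mid's own z axis and vertical below 0.08 rad) or (x of spice_jar_4_mid in the frame of insert_2_well_a between -0.007 and 0.007 m and y of spice_jar_4_mid in the frame of insert_2_well_a between -0.007 and 0.007 m and z of spice_jar_4_mid in the frame of insert_2_well_a between 0.049 and 0.055 m and angle between spice_jar_4_mid's own z axis and vertical below 0.08 rad) or (x of spice_jar_4_mid in the frame of insert_2_well_b between -0.007 and 0.007 m and y of spice_jar_4_mid in the frame of insert_2_well_b between -0.007 and 0.007 m and z of spice_jar_4_mid in the frame of insert_2_well_b between 0.049 and 0.055 m and angle between spice_jar_4_mid's own z axis and vertical below 0.08 rad)) and linear speed of each of spice_jar_1, spice_jar_2, spice_jar_3, spice_jar_4, tray below 0.02 m/s); the robot touches nothing.
It fails at once if the jigger, the pepper mill or the mug is moved more than 30 mm (distance of any of jigger_mid, mill_mid, mug_mid from where it was at the start of the episode above 0.03 m).
Of spice_jar_1, spice_jar_2, spice_jar_3, spice_jar_4 only 2 to 4 are there at a start; the rules pass over those that are not, and their reading is None.
At some moment in a run one of insert_1, insert_2 may be knocked a few centimetres aside while the robot is not near it.
It also fails if it takes over 210 s, if anything falls off the work surface, if the arm or the gripper's body presses on something with over 40 N, if the wrist force passes 120 N, or if a joint passes its speed limit or range.

## Working session

There is one attempt and no reset: what is moved stays moved. The work goes in short steps, Python scripts to look and compute and a shell command to move; the robot and the scene stay as the last step left them, time stands still between calls to the robot, and variables do not carry over. Pictures are saved under pics/ and viewed, and the job is handed in when it is done.

```bash
mkdir -p pics; cat > h.py <<'E'
import numpy as np, cv2
from workcell import bot
from scipy.spatial.transform import Rotation as R
def snap(name,fn=None):
    p=bot.camera(name)
    if fn: cv2.imwrite('pics/'+fn,p['img'][:,:,::-1])
    return p
def ray(p,uv):
    K=np.array(p['intrinsics']);d=np.linalg.inv(K)@np.array([uv[0],uv[1],1.0]);return np.array(p['eye']),np.array(p['rotation'])@d
def atz(p,uv,z):
    e,d=ray(p,uv);return e+d*(z-e[2])/d[2]
def proj(p,X):
    c=np.array(p['rotation']).T@(np.array(X)-np.array(p['eye']));q=np.array(p['intrinsics'])@c;return q[:2]/q[2]
E
python3 - <<'E'
from h import *
for n in('side','top'):
    p=snap(n,n+'0.png');print(n,p['eye'],p['rotation'],p['intrinsics'])
o=bot.get_obs();print({k:np.round(v,3) for k,v in o.items()})
E
```

```text
side [0.38031089 0.75721368 0.72773648] [-0.13400088  0.89541022 -0.420487    0.05894902] [[364.77930652   0.         254.91947802]
 [  0.         364.77930652 190.64376372]
 [  0.           0.           1.        ]]
top [ 0.36053747 -0.00629017  1.36575177] [-0.6964398   0.71216531 -0.06405317  0.06074021] [[416.48454321   0.         253.36812891]
 [  0.         416.48454321 196.20786933]
 [  0.           0.           1.        ]]
{'clock': np.float64(0.1), 'joint_pos': array([-1.344,  0.241,  0.004,  1.335, -0.   ,  1.571]), 'joint_vel': array([-0.002, -0.001,  0.003,  0.001,  0.002,  0.   ]), 'tau': array([ 2.0000e-03, -3.7314e+01,  2.5301e+01,  1.1000e-02,  0.0000e+00,
       -0.0000e+00]), 'eef_pos': array([ 0.112, -0.487,  0.25 ]), 'tool_rot': array([ 0.994,  0.113, -0.   , -0.001]), 'ft_force': array([0.869, 0.709, 0.521]), 'ft_torque': array([-0.014,  0.037, -0.003]), 'grip_width': np.float64(0.086)}
```

```bash
sed -i "s/np.array(p\['rotation'\])/RM(p)/g" h.py; cat >> h.py <<'E'
def RM(p): return R.from_quat(p['rotation']).as_matrix()
E
python3 - <<'E'
import cv2
for n in('side','top'):
    i=cv2.imread(f'pics/{n}0.png');cv2.imwrite(f'pics/{n}0b.png',cv2.resize(i,(800,600),interpolation=cv2.INTER_CUBIC))
E
```

```text
(no output)
```

View pics/side0b.png

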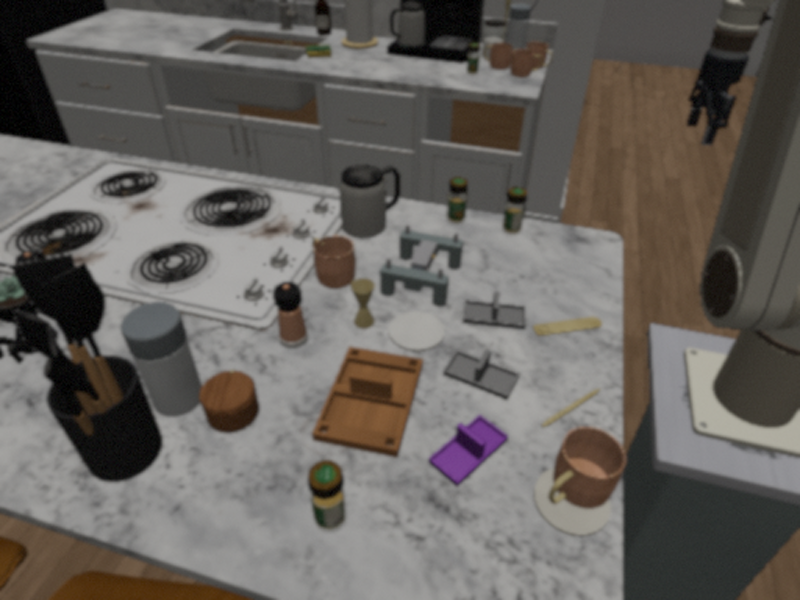

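View pics/top0b.png

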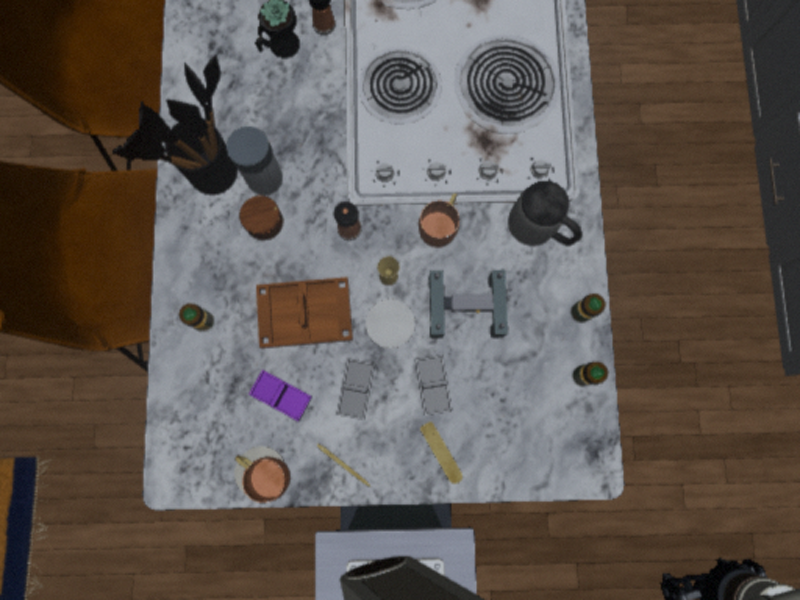

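```bash
python3 - <<'E'
from h import *
for n in('top','side'):
    p=bot.camera(n)
    for t in ['riser_foot','pin_tip','slide_hole_a','tray_grip','tray_bay_1','insert_1_grip','insert_1_well_a','spice_jar_1_mid','jigger_mid','mill_mid','mug_mid']:
        print(n,t,[(round(r['confidence'],2),np.round(r['rect'],1).tolist(),int(r['region'].sum())) for r in bot.trace(t,p)][:6])
p=bot.camera('top');i=p['img'][160:230,260:340,::-1];cv2.imwrite('pics/rt.png',cv2.resize(i,None,fx=8,fy=8,interpolation=cv2.INTER_CUBIC))
p=bot.camera('side');i=p['img'][140:220,230:330,::-1];cv2.imwrite('pics/rs.png',cv2.resize(i,None,fx=7,fy=7,interpolation=cv2.INTER_CUBIC))
E
```

```text
top riser_foot [(0.95, [304.6, 198.5, 35.6, 42.6], 727)]
top pin_tip [(0.67, [308.6, 196.2, 31.9, 45.3], 758)]
top slide_hole_a [(0.64, [305.8, 195.2, 28.2, 40.3], 628)]
top tray_grip []
top tray_bay_1 [(0.56, [196.4, 201.1, 63.6, 45.7], 2497)]
top insert_1_grip [(0.89, [229.2, 248.7, 22.6, 33.7], 654), (0.56, [178.2, 254.4, 42.5, 31.9], 699)]
top insert_1_well_a [(0.97, [178.8, 253.5, 40.5, 39.4], 630), (0.9, [226.4, 251.2, 28.9, 37.7], 619)]
top spice_jar_1_mid [(0.59, [376.2, 240.2, 19.1, 14.5], 284), (0.56, [306.6, 194.6, 35.9, 41.1], 770)]
top jigger_mid [(0.7, [249.2, 174.6, 12.7, 18.0], 200)]
top mill_mid [(0.54, [222.0, 141.8, 22.2, 23.2], 329)]
top mug_mid [(0.62, [280.7, 143.1, 28.4, 36.9], 615), (0.61, [231.4, 248.2, 26.8, 39.3], 675)]
side riser_foot [(0.97, [274.1, 157.9, 43.5, 28.0], 736)]
side pin_tip []
side slide_hole_a [(0.73, [275.1, 158.1, 38.6, 29.1], 748), (0.28, [308.6, 239.9, 49.5, 34.8], 844)]
side tray_grip [(0.61, [233.8, 258.4, 69.7, 70.2], 3387), (0.4, [210.3, 317.3, 20.2, 48.4], 946)]
side tray_bay_1 [(0.57, [235.7, 256.6, 69.4, 70.3], 3479)]
side insert_1_grip [(0.91, [299.1, 286.5, 50.5, 46.3], 1149), (0.61, [306.9, 237.4, 51.4, 32.0], 866)]
side insert_1_well_a [(0.72, [329.3, 136.7, 16.2, 32.8], 338), (0.64, [307.3, 241.5, 53.2, 30.6], 834), (0.58, [296.5, 288.3, 52.7, 49.2], 1211)]
side spice_jar_1_mid [(0.63, [328.9, 134.1, 20.0, 35.3], 389), (0.31, [274.9, 159.6, 36.9, 26.3], 640)]
side jigger_mid [(0.61, [234.7, 193.1, 16.6, 37.0], 392)]
side mill_mid [(0.98, [186.8, 202.6, 22.5, 38.9], 722), (0.65, [230.6, 192.2, 13.9, 36.4], 330)]
side mug_mid [(0.59, [214.5, 167.2, 26.0, 35.4], 777), (0.51, [234.9, 255.3, 70.6, 71.1], 3428)]
```

View pics/rt.png

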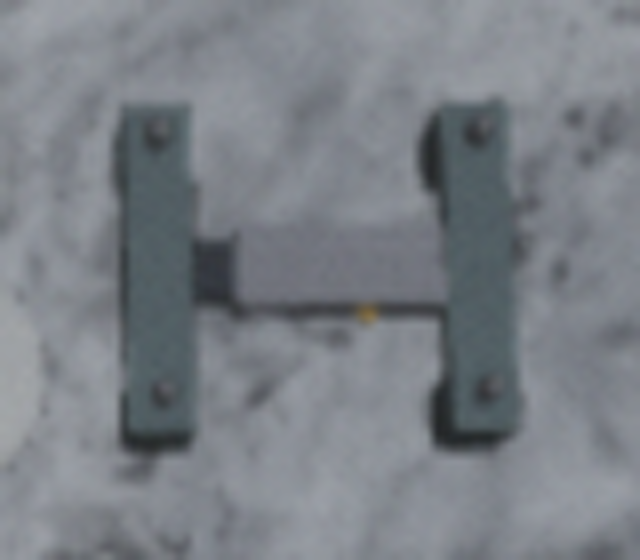

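View pics/rs.png

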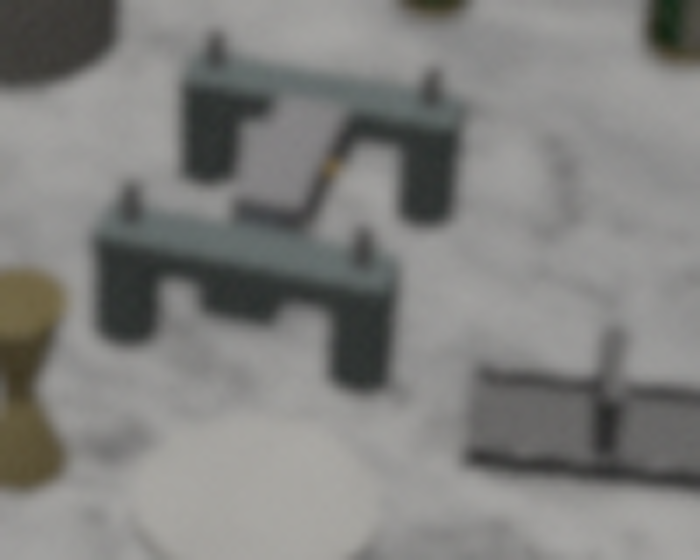

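```bash
python3 - <<'E'
from h import *
p=bot.camera('top');I=p['img'][:,:,::-1]
cr=lambda x0,y0,x1,y1,f,n: cv2.imwrite('pics/'+n,cv2.resize(I[y0:y1,x0:x1],None,fx=f,fy=f,interpolation=cv2.INTER_CUBIC))
cr(155,170,235,230,9,'c_tray.png');cr(205,220,300,275,8,'c_ins.png');cr(105,180,145,220,8,'c_j1.png');cr(355,180,400,255,8,'c_j2.png')
off=np.array([260,160])
for nm,pts in dict(L=[(122,103),(190,103),(195,428),(122,428)],Rr=[(440,103),(503,100),(520,428),(452,430)]).items():
    W=np.array([atz(p,off+np.array(q)/8,0.062) for q in pts]);print(nm,W.round(4).tolist(),W.mean(0).round(4))
for q in [(158,133),(163,390),(481,130),(488,385)]: print('post',atz(p,off+np.array(q)/8,0.084).round(4))
print('pin',atz(p,off+np.array((368,314))/8,0.046).round(4))
E
```

```text
L [[0.6678, -0.0871, 0.062], [0.6672, -0.1144, 0.062], [0.5357, -0.1117, 0.062], [0.5363, -0.0829, 0.062]] [ 0.6018 -0.099   0.062 ]
Rr [[0.665, -0.2148, 0.062], [0.6657, -0.2402, 0.062], [0.5328, -0.24, 0.062], [0.5326, -0.2131, 0.062]] [ 0.5991 -0.227   0.062 ]
post [ 0.6502 -0.0995  0.084 ]
post [ 0.5479 -0.098   0.084 ]
post [ 0.6486 -0.2269  0.084 ]
post [ 0.547  -0.2245  0.084 ]
pin [ 0.5825 -0.1842  0.046 ]
```

View pics/c_tray.png

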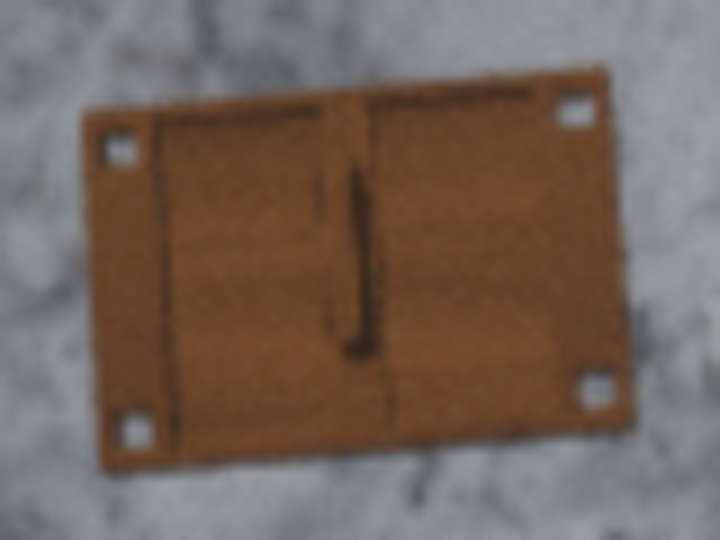

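View pics/c_ins.png

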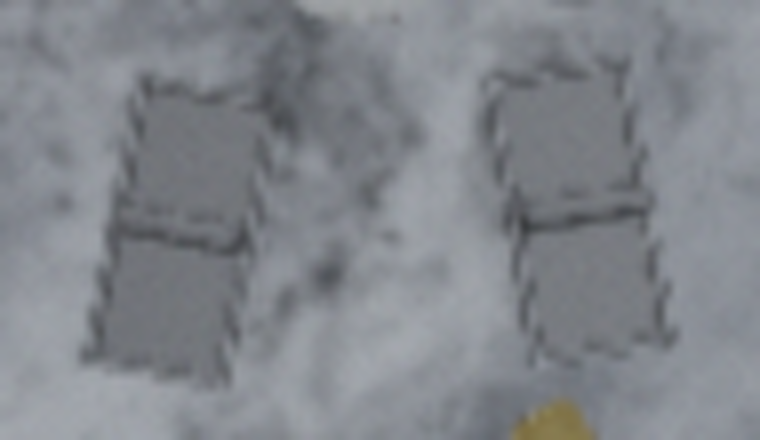

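View pics/c_j1.png

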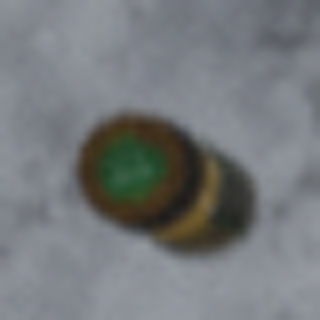

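View pics/c_j2.png

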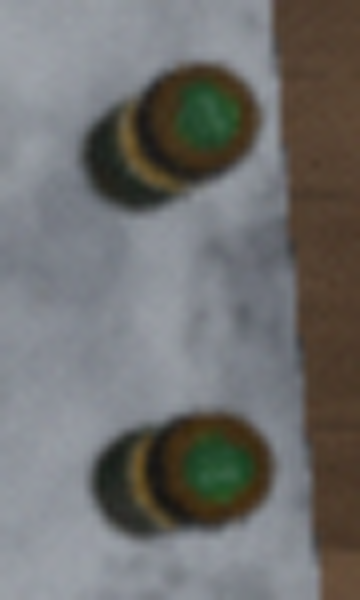

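```bash
python3 - <<'E'
from h import *
p=bot.camera('top');s=bot.camera('side')
def W(pts,off,f,z): return np.array([atz(p,np.array(off)+np.array(q)/f,z) for q in pts])
t=W([(82,110),(607,70),(635,428),(103,472)],(155,170),9,.018);print('tray',t.round(4).tolist(),t.mean(0).round(4))
print(np.linalg.norm(np.diff(t,axis=0),axis=1).round(4)); d=(t[0]+t[3]-t[1]-t[2])/2;print('y-dir',np.degrees(np.arctan2(-d[0],d[1])))
h=W([(122,150),(575,110),(597,388),(138,430)],(155,170),9,.012);print('holes',h.mean(0).round(4),np.linalg.norm(np.diff(h,axis=0),axis=1).round(4)); d=(h[0]+h[3]-h[1]-h[2])/2;print(np.degrees(np.arctan2(-d[0],d[1])))
for nm,pts in dict(A=[(145,80),(270,100),(225,380),(90,358)],B=[(490,78),(622,65),(668,340),(537,362)]).items():
    a=W(pts,(205,220),8,.012);d=(a[0]+a[1]-a[2]-a[3])/2
    print('ins',nm,a.mean(0).round(4),np.linalg.norm(np.diff(a,axis=0),axis=1).round(4),'xdir deg',np.degrees(np.arctan2(d[1],d[0])))
for nm,pts in dict(A=[(120,208),(248,228)],B=[(515,210),(650,192)]).items():
    a=W(pts,(205,220),8,.044);print('fin',nm,a.mean(0).round(4),np.linalg.norm(a[0]-a[1]).round(4))
for nm,c,o in [('1',(133,170),(105,180)),('2',(200,120),(355,180)),('3',(214,468),(355,180))]:
    x=W([c],o,8,.105)[0];print('jar',nm,x.round(4),'side mid px',proj(s,x-[0,0,.0525]).round(1))
for nm,x in dict(pin=(.578,-.184,.046),c=(.5995,-.183,.062),post1=(.651,-.0995,.084),tray=(.612,.129,.058)).items(): print(nm,proj(s,x).round(1),proj(p,x).round(1))
I=s['img'][:,:,::-1]
cv2.imwrite('pics/side_t.png',cv2.resize(I[215:345,190:330],None,fx=5,fy=5,interpolation=cv2.INTER_CUBIC))
print(bot.get_obs()['clock'])
E
```

```text
tray [[0.6546, 0.2785, 0.018], [0.6654, 0.0857, 0.018], [0.5325, 0.0768, 0.018], [0.5208, 0.2689, 0.018]] [0.5933 0.1775 0.018 ]
[0.1932 0.1332 0.1925]
y-dir 3.3491938662925795
holes [0.5943 0.1778 0.012 ] [0.1672 0.1039 0.1672]
3.9561459741655227
ins A [0.4324 0.0709 0.012 ] [0.0515 0.1135 0.0549] xdir deg -10.917986685692101
ins B [ 0.4361 -0.0893  0.012 ] [0.0541 0.1119 0.0534] xdir deg 7.642844572004003
fin A [0.4348 0.0685 0.044 ] 0.0511
fin B [ 0.4379 -0.0888  0.044 ] 0.0538
jar 1 [0.5788 0.3894 0.105 ] side mid px [211.8 316.2]
jar 2 [ 0.5808 -0.4047  0.105 ] side mid px [293.2 128.1]
jar 3 [ 0.4472 -0.3998  0.105 ] side mid px [329.6 134.5]
pin [279.3 163.2] [306.  200.6]
c [273.  158.2] [306.  193.1]
post1 [249.8 164.3] [279.7 176.4]
tray [237.6 224.4] [208.2 191.6]
1.55
```

View pics/side_t.png

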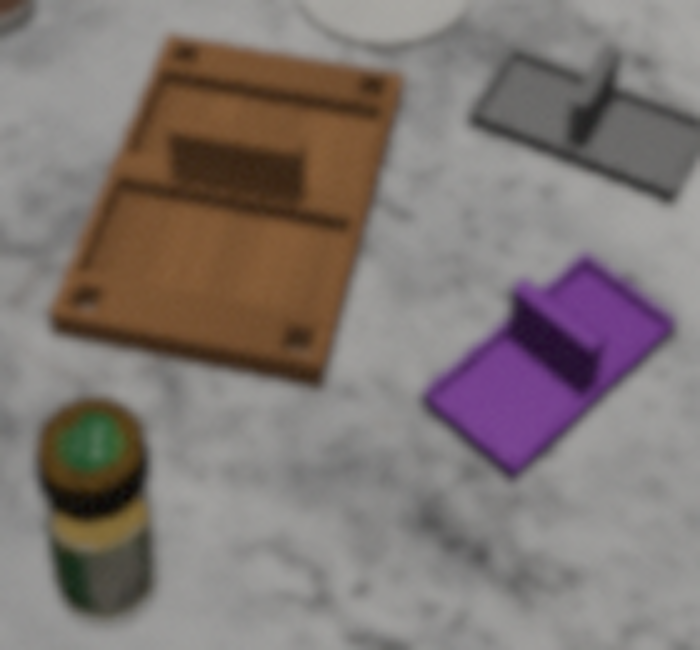

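```bash
cat >> h.py <<'E'
import sys
def st():
    o=bot.get_obs();M=R.from_quat(o['tool_rot']).as_matrix()
    print('t',round(o['clock'],2),'pos',np.round(o['eef_pos'],4),'yang',round(np.degrees(np.arctan2(M[1,1],M[0,1])),2),'tilt',np.round(M[:2,2],4),'F',np.round(o['ft_force'],1),'w',round(float(o['grip_width']),4),'j6',np.round(o['joint_pos'][[0,5]],2))
    return o,M
def plan(tgt,yang=None):
    """rows units: turn needed about tool z first, then shifts in the tool axes after turn"""
    o,M=st()
    if yang is not None:
        cur=np.arctan2(M[1,1],M[0,1]);d=np.radians(yang)-cur;d=(d+np.pi)%(2*np.pi)-np.pi
        a=np.radians(yang);yv=np.array([np.cos(a),np.sin(a),0]);z=np.array([0,0,-1.]);T=np.stack([np.cross(yv,z),yv,z],1)
        r=(R.from_matrix(M).inv()*R.from_matrix(T)).as_rotvec()
        print('turn units',(r/0.15).round(3)); 
    else: T=M
    e=np.array(tgt)-o['eef_pos'];print('delta world',e.round(4),'shift units (final axes)',(T.T@e/0.025).round(3),'(cur axes)',(M.T@e/0.025).round(3))
E
python3 -c "
from h import *
plan((.5995,-.185,.25),-.9)"
```

```text
t 1.55 pos [ 0.1124 -0.4872  0.2503] yang -77.0 tilt [-0. -0.] F [ 0.3 -0.4  0.6] w 0.0853 j6 [-1.34  1.57]
turn units [-0.     0.    -8.855]
delta world [ 4.871e-01  3.022e-01 -3.000e-04] shift units (final axes) [1.2392e+01 1.9291e+01 1.3000e-02] (cur axes) [ 2.1702e+01 -7.3960e+00  1.2000e-02]
```

```bash
python3 -m handwheel '[{"az":-1},{"az":-1},{"az":-1},{"az":-1},{"az":-1},{"az":-1},{"az":-1},{"az":-1},{"az":-0.855}]'
python3 -m handwheel '[{"dx":1,"dy":1},{"dx":1,"dy":1},{"dx":1,"dy":1},{"dx":1,"dy":1},{"dx":1,"dy":1},{"dx":1,"dy":1},{"dx":1,"dy":1},{"dx":1,"dy":1},{"dx":1,"dy":1},{"dx":1,"dy":1},{"dx":1,"dy":1},{"dx":1,"dy":1}]'
python3 -m handwheel '[{"dx":0.4,"dy":1},{"dy":1},{"dy":1},{"dy":1},{"dy":1},{"dy":1},{"dy":1},{"dy":0.3},{},{}]'
python3 -c "
from h import *
plan((.599,-.185,.046),-.9)"
```

```text
t 1.55 pos [ 0.1124 -0.4872  0.2503] yang -77.0 tilt [-0. -0.] F [ 0.3 -0.4  0.6] w 0.0853 j6 [-1.34  1.57]
turn units [-0.     0.    -8.855]
delta world [ 0.4866  0.3022 -0.2043] shift units (final axes) [12.392 19.271  8.173] (cur axes) [21.683 -7.401  8.172]invalid input
invalid input
invalid input
```

```bash
python3 -m handwheel '[{"dx":0,"dy":0,"dz":0,"ax":0,"ay":0,"az":-1}]'; python3 -m handwheel '[{"az":-1}]' -;python3 -m handwheel '[{"az":-1.0}]' 1
```

```text
clock: 1.65
eef_pos: [0.1124, -0.4872, 0.2503]
tool_rot: [0.982, 0.189, -0.0, 0.0]
ft_force: [-0.6, -0.4, 0.2]
grip_width: 0.0853invalid input
invalid input
```

```bash
python3 -m handwheel '[{"dx":0,"dy":0,"dz":0,"ax":0,"ay":0,"az":-1},{"dx":0,"dy":0,"dz":0,"ax":0,"ay":0,"az":-1},{"dx":0,"dy":0,"dz":0,"ax":0,"ay":0,"az":-1},{"dx":0,"dy":0,"dz":0,"ax":0,"ay":0,"az":-1},{"dx":0,"dy":0,"dz":0,"ax":0,"ay":0,"az":-1},{"dx":0,"dy":0,"dz":0,"ax":0,"ay":0,"az":-1},{"dx":0,"dy":0,"dz":0,"ax":0,"ay":0,"az":-1},{"dx":0,"dy":0,"dz":0,"ax":0,"ay":0,"az":-0.855}]'
python3 -m handwheel '[{"dx":1,"dy":1,"dz":0,"ax":0,"ay":0,"az":0},{"dx":1,"dy":1,"dz":0,"ax":0,"ay":0,"az":0},{"dx":1,"dy":1,"dz":0,"ax":0,"ay":0,"az":0},{"dx":1,"dy":1,"dz":0,"ax":0,"ay":0,"az":0},{"dx":1,"dy":1,"dz":0,"ax":0,"ay":0,"az":0},{"dx":1,"dy":1,"dz":0,"ax":0,"ay":0,"az":0},{"dx":1,"dy":1,"dz":0,"ax":0,"ay":0,"az":0},{"dx":1,"dy":1,"dz":0,"ax":0,"ay":0,"az":0},{"dx":1,"dy":1,"dz":0,"ax":0,"ay":0,"az":0},{"dx":1,"dy":1,"dz":0,"ax":0,"ay":0,"az":0},{"dx":1,"dy":1,"dz":0,"ax":0,"ay":0,"az":0},{"dx":1,"dy":1,"dz":0,"ax":0,"ay":0,"az":0}]'
python3 -m handwheel '[{"dx":0.4,"dy":1,"dz":0,"ax":0,"ay":0,"az":0},{"dx":0,"dy":1,"dz":0,"ax":0,"ay":0,"az":0},{"dx":0,"dy":1,"dz":0,"ax":0,"ay":0,"az":0},{"dx":0,"dy":1,"dz":0,"ax":0,"ay":0,"az":0},{"dx":0,"dy":1,"dz":0,"ax":0,"ay":0,"az":0},{"dx":0,"dy":1,"dz":0,"ax":0,"ay":0,"az":0},{"dx":0,"dy":1,"dz":0,"ax":0,"ay":0,"az":0},{"dx":0,"dy":0.3,"dz":0,"ax":0,"ay":0,"az":0},{"dx":0,"dy":0,"dz":0,"ax":0,"ay":0,"az":0},{"dx":0,"dy":0,"dz":0,"ax":0,"ay":0,"az":0}]'
python3 -c "
from h import *
plan((.599,-.185,.046),-.9)"
```

```text
clock: 2.45
eef_pos: [0.1124, -0.4872, 0.2503]
tool_rot: [0.711, 0.704, 0.0, -0.0]
ft_force: [1.1, 0.9, -0.6]
grip_width: 0.0853
clock: 3.65
eef_pos: [0.4181, -0.1908, 0.2505]
tool_rot: [0.713, 0.702, 0.0, 0.0]
ft_force: [1.0, -0.5, -0.1]
grip_width: 0.0853
clock: 4.65
eef_pos: [0.599, -0.1848, 0.2501]
tool_rot: [0.713, 0.701, -0.0, -0.001]
ft_force: [-0.3, 0.4, 0.9]
grip_width: 0.0853
t 4.65 pos [ 0.599  -0.1848  0.2501] yang -0.91 tilt [-0.0012  0.0002] F [-0.3  0.4  0.9] w 0.0853 j6 [-0.3   1.29]
turn units [-0.008 -0.001 -0.001]
delta world [ 0.000e+00 -2.000e-04 -2.041e-01] shift units (final axes) [-8.000e-03  2.000e-03  8.164e+00] (cur axes) [-0.009  0.012  8.164]
```

```bash
python3 -m handwheel '[{"dx":0,"dy":0,"dz":1,"ax":0,"ay":0,"az":0},{"dx":0,"dy":0,"dz":1,"ax":0,"ay":0,"az":0},{"dx":0,"dy":0,"dz":1,"ax":0,"ay":0,"az":0},{"dx":0,"dy":0,"dz":1,"ax":0,"ay":0,"az":0},{"dx":0,"dy":0,"dz":1,"ax":0,"ay":0,"az":0},{"dx":0,"dy":0,"dz":1,"ax":0,"ay":0,"az":0},{"dx":0,"dy":0,"dz":1,"ax":0,"ay":0,"az":0},{"dx":0,"dy":0,"dz":1,"ax":0,"ay":0,"az":0},{"dx":0,"dy":0,"dz":0.1,"ax":0,"ay":0,"az":0},{"dx":0,"dy":0,"dz":0,"ax":0,"ay":0,"az":0}]'
python3 - <<'E'
from h import *
st()
s=snap('side');i=s['img'][120:220,220:340,::-1];cv2.imwrite('pics/rs2.png',cv2.resize(i,None,fx=6,fy=6,interpolation=cv2.INTER_CUBIC))
s=snap('top');i=s['img'][150:240,250:350,::-1];cv2.imwrite('pics/rt2.png',cv2.resize(i,None,fx=6,fy=6,interpolation=cv2.INTER_CUBIC))
E
```

```text
clock: 5.65
eef_pos: [0.5986, -0.1849, 0.048]
tool_rot: [0.713, 0.701, -0.0, -0.001]
ft_force: [-0.3, 0.0, -0.2]
grip_width: 0.0853
t 5.65 pos [ 0.5986 -0.1849  0.048 ] yang -0.93 tilt [-0.0015  0.0004] F [-0.3  0.  -0.2] w 0.0853 j6 [-0.3   1.29]
```

View pics/rs2.png

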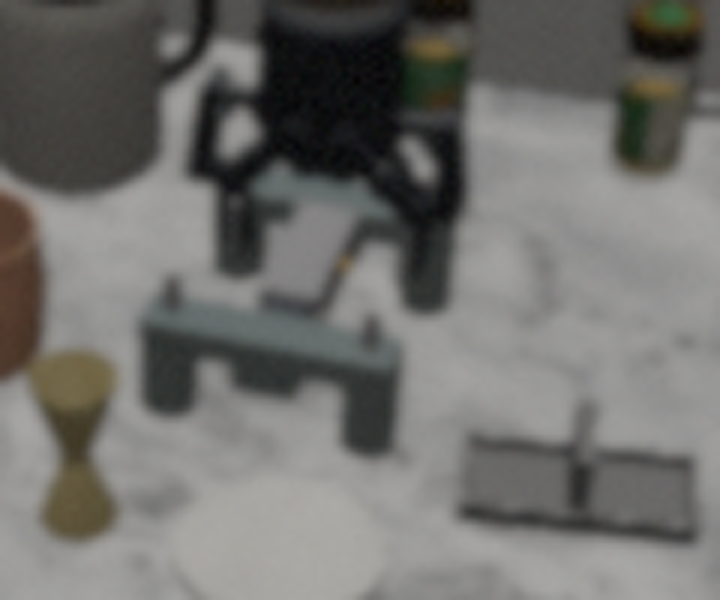

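View pics/rt2.png

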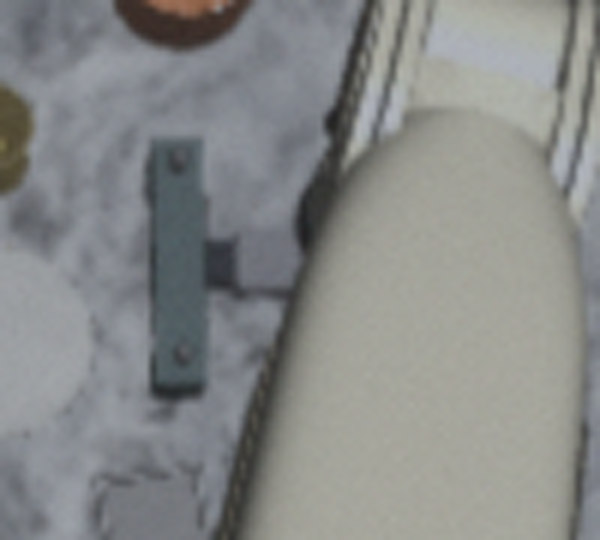

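```bash
python3 -m handwheel '[{"dx":0,"dy":0,"dz":0.08,"ax":0,"ay":0,"az":0},{"dx":0,"dy":0,"dz":0,"ax":0,"ay":0,"az":0},{"dx":0,"dy":0,"dz":0,"ax":0,"ay":0,"az":0},{"dx":0,"dy":0,"dz":0,"ax":0,"ay":0,"az":0},{"dx":0,"dy":0,"dz":0,"ax":0,"ay":0,"az":0}]' 0
python3 -m handwheel '[{"dx":0,"dy":0,"dz":0,"ax":0,"ay":0,"az":0},{"dx":0,"dy":0,"dz":0,"ax":0,"ay":0,"az":0}]' -0.1
python3 -m handwheel '[{"dx":0,"dy":0,"dz":0,"ax":0,"ay":0,"az":0},{"dx":0,"dy":0,"dz":0,"ax":0,"ay":0,"az":0}]' -0.2
python3 -m handwheel '[{"dx":0,"dy":0,"dz":0,"ax":0,"ay":0,"az":0},{"dx":0,"dy":0,"dz":0,"ax":0,"ay":0,"az":0}]' -0.3
```

```text
clock: 6.25
eef_pos: [0.5998, -0.1848, 0.0459]
tool_rot: [0.713, 0.702, 0.0, 0.0]
ft_force: [-0.8, 0.3, 0.7]
grip_width: 0.0428
clock: 6.45
eef_pos: [0.5997, -0.1848, 0.0457]
tool_rot: [0.713, 0.702, -0.0, -0.0]
ft_force: [-0.2, -0.8, -0.1]
grip_width: 0.0386
clock: 6.65
eef_pos: [0.6011, -0.1848, 0.0461]
tool_rot: [0.712, 0.702, 0.001, 0.001]
ft_force: [4.9, 0.4, -2.6]
grip_width: 0.0346
clock: 6.85
eef_pos: [0.6023, -0.1849, 0.0466]
tool_rot: [0.712, 0.702, 0.002, 0.002]
ft_force: [8.0, -0.3, -2.0]
grip_width: 0.0311
```

```bash
python3 -m handwheel '[{"dx":0,"dy":0.1,"dz":0,"ax":0,"ay":0,"az":0},{"dx":0,"dy":0,"dz":0,"ax":0,"ay":0,"az":0}]' -0.4
python3 -m handwheel '[{"dx":0,"dy":0,"dz":0,"ax":0,"ay":0,"az":0},{"dx":0,"dy":0,"dz":0,"ax":0,"ay":0,"az":0},{"dx":0,"dy":0,"dz":0,"ax":0,"ay":0,"az":0}]' -1
python3 -c "
from h import *
st()"
```

```text
clock: 7.05
eef_pos: [0.6024, -0.1849, 0.0465]
tool_rot: [0.713, 0.702, -0.0, 0.0]
ft_force: [-0.6, 1.6, 3.6]
grip_width: 0.0312
clock: 7.35
eef_pos: [0.6024, -0.1848, 0.0465]
tool_rot: [0.713, 0.702, 0.0, 0.0]
ft_force: [-0.9, 0.0, 5.2]
grip_width: 0.0314
t 7.35 pos [ 0.6024 -0.1848  0.0465] yang -0.89 tilt [ 0.0007 -0.0001] F [-0.9  0.   5.2] w 0.0314 j6 [-0.3   1.29]
```

```bash
python3 -m handwheel '[{"dx":-0.1,"dy":0,"dz":0,"ax":0,"ay":0,"az":0},{"dx":-0.1,"dy":0,"dz":0,"ax":0,"ay":0,"az":0},{"dx":-0.1,"dy":0,"dz":0,"ax":0,"ay":0,"az":0},{"dx":-0.1,"dy":0,"dz":0,"ax":0,"ay":0,"az":0},{"dx":-0.1,"dy":0,"dz":0,"ax":0,"ay":0,"az":0},{"dx":-0.1,"dy":0,"dz":0,"ax":0,"ay":0,"az":0}]'
python3 -m handwheel '[{"dx":-0.1,"dy":0,"dz":0,"ax":0,"ay":0,"az":0},{"dx":-0.1,"dy":0,"dz":0,"ax":0,"ay":0,"az":0},{"dx":-0.1,"dy":0,"dz":0,"ax":0,"ay":0,"az":0},{"dx":-0.1,"dy":0,"dz":0,"ax":0,"ay":0,"az":0},{"dx":-0.1,"dy":0,"dz":0,"ax":0,"ay":0,"az":0},{"dx":-0.1,"dy":0,"dz":0,"ax":0,"ay":0,"az":0},{"dx":-0.1,"dy":0,"dz":0,"ax":0,"ay":0,"az":0},{"dx":-0.1,"dy":0,"dz":0,"ax":0,"ay":0,"az":0}]'
python3 -c "
from h import *
st()"
```

```text
clock: 7.95
eef_pos: [0.6023, -0.1908, 0.0465]
tool_rot: [0.711, 0.703, 0.006, -0.006]
ft_force: [-0.2, 28.1, 11.4]
grip_width: 0.0311
clock: 8.75
eef_pos: [0.602, -0.2174, 0.0465]
tool_rot: [0.712, 0.702, 0.002, -0.001]
ft_force: [0.6, 5.8, 5.6]
grip_width: 0.0313
t 8.75 pos [ 0.602  -0.2174  0.0465] yang -0.77 tilt [0.0009 0.0048] F [0.6 5.8 5.6] w 0.0313 j6 [-0.35  1.24]
```

```bash
for k in 1; do python3 -m handwheel '[{"dx":-0.06,"dy":0,"dz":0,"ax":0,"ay":0,"az":0},{"dx":-0.06,"dy":0,"dz":0,"ax":0,"ay":0,"az":0}]'; done
python3 -m handwheel '[{"dx":-0.06,"dy":0,"dz":0,"ax":0,"ay":0,"az":0},{"dx":-0.06,"dy":0,"dz":0,"ax":0,"ay":0,"az":0}]'
python3 -m handwheel '[{"dx":-0.06,"dy":0,"dz":0,"ax":0,"ay":0,"az":0},{"dx":-0.06,"dy":0,"dz":0,"ax":0,"ay":0,"az":0}]'
python3 - <<'E'
from h import *
st()
s=snap('side');i=s['img'][120:220,220:340,::-1];cv2.imwrite('pics/rs3.png',cv2.resize(i,None,fx=6,fy=6,interpolation=cv2.INTER_CUBIC))
E
```

```text
clock: 8.95
eef_pos: [0.602, -0.2221, 0.0464]
tool_rot: [0.712, 0.702, 0.001, -0.0]
ft_force: [1.8, -1.3, 4.2]
grip_width: 0.0312
clock: 9.15
eef_pos: [0.602, -0.2252, 0.0464]
tool_rot: [0.712, 0.702, 0.001, -0.0]
ft_force: [1.4, 3.6, 6.5]
grip_width: 0.0312
clock: 9.35
eef_pos: [0.6019, -0.2263, 0.0465]
tool_rot: [0.712, 0.702, 0.002, -0.002]
ft_force: [1.2, 10.1, 8.1]
grip_width: 0.0314
t 9.35 pos [ 0.6019 -0.2263  0.0465] yang -0.81 tilt [0.0011 0.0055] F [ 1.2 10.1  8.1] w 0.0314 j6 [-0.36  1.22]
```

View pics/rs3.png

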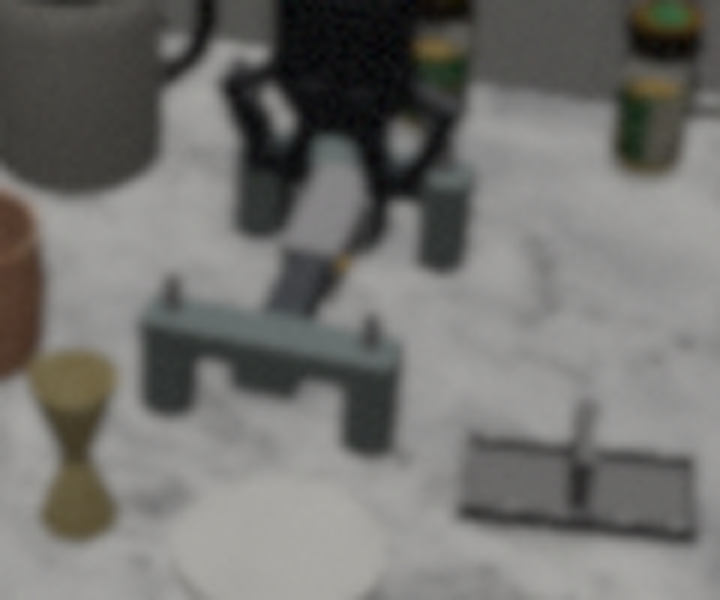

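```bash
python3 -m handwheel '[{"dx":0.12,"dy":0,"dz":0,"ax":0,"ay":0,"az":0},{"dx":0,"dy":0,"dz":0,"ax":0,"ay":0,"az":0}]'
python3 -m handwheel '[{"dx":0,"dy":0,"dz":0,"ax":0,"ay":0,"az":0},{"dx":0,"dy":0,"dz":0,"ax":0,"ay":0,"az":0},{"dx":0,"dy":0,"dz":0,"ax":0,"ay":0,"az":0},{"dx":0,"dy":0,"dz":-0.5,"ax":0,"ay":0,"az":0},{"dx":0,"dy":0,"dz":-1,"ax":0,"ay":0,"az":0},{"dx":0,"dy":0,"dz":-1,"ax":0,"ay":0,"az":0},{"dx":0,"dy":0,"dz":-1,"ax":0,"ay":0,"az":0},{"dx":0,"dy":0,"dz":-1,"ax":0,"ay":0,"az":0},{"dx":0,"dy":0,"dz":-1,"ax":0,"ay":0,"az":0}]' 0.5
python3 -c "
from h import *
plan((.594,.1777,.20),93.6)"
```

```text
clock: 9.6
eef_pos: [0.602, -0.2256, 0.0465]
tool_rot: [0.712, 0.702, 0.0, 0.0]
ft_force: [0.9, 1.0, 6.3]
grip_width: 0.0314
clock: 10.5
eef_pos: [0.6015, -0.226, 0.1853]
tool_rot: [0.713, 0.701, 0.0, 0.0]
ft_force: [0.6, -0.4, -0.8]
grip_width: 0.0642
t 10.5 pos [ 0.6015 -0.226   0.1853] yang -0.92 tilt [ 0.0005 -0.0004] F [ 0.6 -0.4 -0.8] w 0.0642 j6 [-0.36  1.23]
turn units [ 1.0000e-03  5.0000e-03 -1.0998e+01]
delta world [-0.0075  0.4037  0.0147] shift units (final axes) [-0.716 16.135 -0.589] (cur axes) [16.141 -0.557 -0.595]
```

```bash
python3 -m handwheel '[{"dx":1,"dy":0,"dz":-0.3,"ax":0,"ay":0,"az":0},{"dx":1,"dy":0,"dz":-0.3,"ax":0,"ay":0,"az":0},{"dx":1,"dy":0,"dz":0,"ax":0,"ay":0,"az":-1},{"dx":1,"dy":-0.55,"dz":0,"ax":0,"ay":0,"az":0},{"dx":1,"dy":0,"dz":0,"ax":0,"ay":0,"az":0},{"dx":1,"dy":0,"dz":0,"ax":0,"ay":0,"az":0},{"dx":1,"dy":0,"dz":0,"ax":0,"ay":0,"az":0},{"dx":1,"dy":0,"dz":0,"ax":0,"ay":0,"az":0},{"dx":1,"dy":0,"dz":0,"ax":0,"ay":0,"az":0},{"dx":1,"dy":0,"dz":0,"ax":0,"ay":0,"az":0},{"dx":1,"dy":0,"dz":0,"ax":0,"ay":0,"az":0},{"dx":1,"dy":0,"dz":0,"ax":0,"ay":0,"az":0}]'
python3 -m handwheel '[{"dx":0,"dy":0,"dz":0,"ax":0,"ay":0,"az":-1},{"dx":0,"dy":0,"dz":0,"ax":0,"ay":0,"az":-1},{"dx":0,"dy":0,"dz":0,"ax":0,"ay":0,"az":-1},{"dx":0,"dy":0,"dz":0,"ax":0,"ay":0,"az":-1},{"dx":0,"dy":0,"dz":0,"ax":0,"ay":0,"az":-1},{"dx":0,"dy":0,"dz":0,"ax":0,"ay":0,"az":-1},{"dx":0,"dy":0,"dz":0,"ax":0,"ay":0,"az":-1},{"dx":0,"dy":0,"dz":0,"ax":0,"ay":0,"az":-1},{"dx":0,"dy":0,"dz":0,"ax":0,"ay":0,"az":-1},{"dx":0,"dy":0,"dz":0,"ax":0,"ay":0,"az":-1},{"dx":0,"dy":0,"dz":0,"ax":0,"ay":0,"az":0}]'
python3 - <<'E'
from h import *
plan((.594,.1777,.10),93.6)
s=snap('top');i=s['img'][150:250,250:350,::-1];cv2.imwrite('pics/rt4.png',cv2.resize(i,None,fx=6,fy=6,interpolation=cv2.INTER_CUBIC))
s=snap('side');i=s['img'][130:220,230:330,::-1];cv2.imwrite('pics/rs4.png',cv2.resize(i,None,fx=7,fy=7,interpolation=cv2.INTER_CUBIC))
E
```

```text
clock: 11.7
eef_pos: [0.5588, 0.0711, 0.1993]
tool_rot: [0.658, 0.753, 0.0, 0.0]
ft_force: [-0.4, 0.7, 0.9]
grip_width: 0.064
clock: 12.8
eef_pos: [0.5591, 0.0701, 0.1991]
tool_rot: [-0.031, 1.0, -0.0, 0.0]
ft_force: [-0.1, 0.8, 0.2]
grip_width: 0.064
t 12.8 pos [0.5591 0.0701 0.1991] yang 93.6 tilt [ 0.0007 -0.0001] F [-0.1  0.8  0.2] w 0.064 j6 [0.12 0.06]
turn units [-0.001  0.005  0.   ]
delta world [ 0.0349  0.1076 -0.0991] shift units (final axes) [-1.664  4.207  3.965] (cur axes) [-1.661  4.207  3.966]
```

View pics/rt4.png

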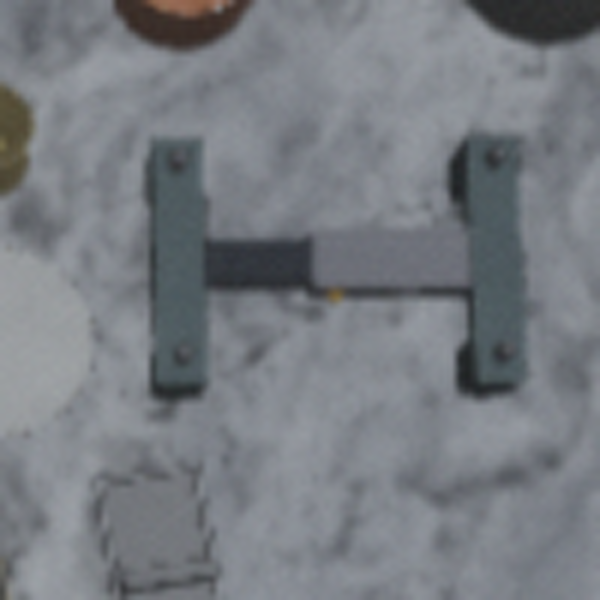

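View pics/rs4.png

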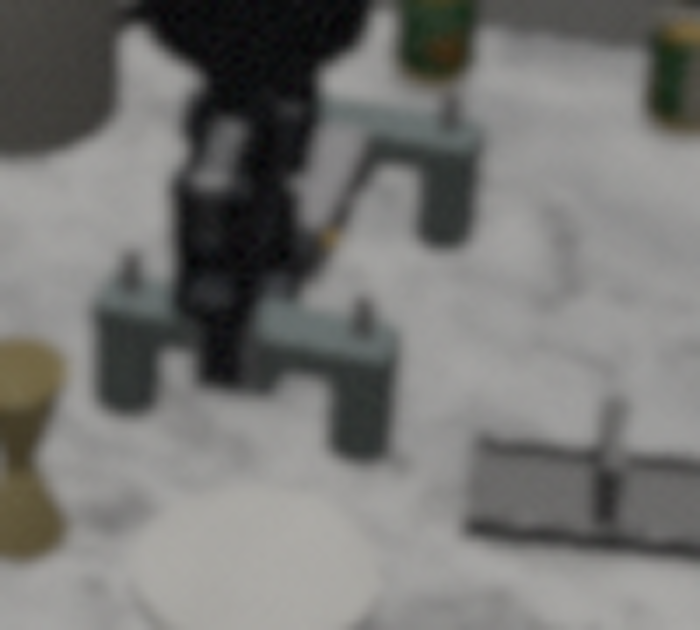

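```bash
python3 - <<'E'
from h import *
p=snap('top')
off=np.array([250,150])
P=[]
for q in [(178,162),(183,355),(495,160),(505,353)]: P.append(atz(p,off+np.array(q)/6,0.084)); print('post',P[-1].round(4))
P=np.array(P);print(P.mean(0));d=P[0]+P[1]-P[2]-P[3];print(np.degrees(np.arctan2(-d[0],d[1])),np.linalg.norm(d)/2);d=P[0]+P[2]-P[1]-P[3];print(np.degrees(np.arctan2(d[1],d[0])),np.linalg.norm(d)/2)
E
python3 -m handwheel '[{"dx":-0.66,"dy":1,"dz":1,"ax":0,"ay":0,"az":0},{"dx":-1,"dy":1,"dz":1,"ax":0,"ay":0,"az":0},{"dx":0,"dy":1,"dz":1,"ax":0,"ay":0,"az":0},{"dx":0,"dy":1,"dz":1,"ax":0,"ay":0,"az":0},{"dx":0,"dy":0.2,"dz":0,"ax":0,"ay":0,"az":0},{"dx":0,"dy":0,"dz":0,"ax":0,"ay":0,"az":0}]'
python3 - <<'E'
from h import *
plan((.594,.1777,.042),93.6)
s=snap('side');i=s['img'][190:320,170:320,::-1];cv2.imwrite('pics/ts4.png',cv2.resize(i,None,fx=5,fy=5,interpolation=cv2.INTER_CUBIC))
E
```

```text
post [ 0.649  -0.0992  0.084 ]
post [ 0.5466 -0.0983  0.084 ]
post [ 0.6464 -0.2659  0.084 ]
post [ 0.5439 -0.2653  0.084 ]
[ 0.59648143 -0.18219124  0.084     ]
-0.899268621034972 0.16685416203356185
-0.39428079740791977 0.10249511388948605
clock: 13.55
eef_pos: [0.5933, 0.1783, 0.0979]
tool_rot: [-0.032, 0.999, -0.0, -0.001]
ft_force: [0.5, -0.4, 1.0]
grip_width: 0.0639
t 13.55 pos [0.5933 0.1783 0.0979] yang 93.67 tilt [-0.0013 -0.0008] F [ 0.5 -0.4  1. ] w 0.0639 j6 [0.29 0.23]
turn units [-0.005 -0.009  0.008]
delta world [ 0.0007 -0.0006 -0.0559] shift units (final axes) [-0.026 -0.026  2.237] (cur axes) [-0.029 -0.025  2.237]
```

View pics/ts4.png

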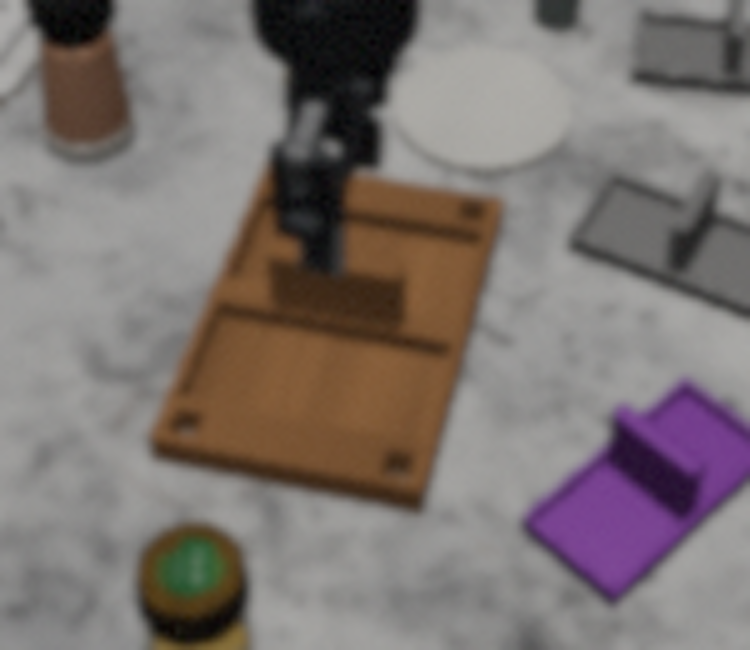

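Looks aligned. Descend and grip.

```bash
python3 -m handwheel '[{"dx":0,"dy":0,"dz":1,"ax":0,"ay":0,"az":0},{"dx":0,"dy":0,"dz":1,"ax":0,"ay":0,"az":0},{"dx":0,"dy":0,"dz":0.2,"ax":0,"ay":0,"az":0},{"dx":0,"dy":0,"dz":0,"ax":0,"ay":0,"az":0}]'
python3 -m handwheel '[{"dx":0,"dy":0,"dz":0,"ax":0,"ay":0,"az":0},{"dx":0,"dy":0,"dz":0,"ax":0,"ay":0,"az":0},{"dx":0,"dy":0,"dz":0,"ax":0,"ay":0,"az":0},{"dx":0,"dy":0,"dz":0,"ax":0,"ay":0,"az":0},{"dx":0,"dy":0,"dz":0,"ax":0,"ay":0,"az":0},{"dx":0,"dy":0,"dz":0,"ax":0,"ay":0,"az":0},{"dx":0,"dy":0,"dz":0,"ax":0,"ay":0,"az":0}]' -1
python3 -m handwheel '[{"dx":0,"dy":0,"dz":-0.2,"ax":0,"ay":0,"az":0},{"dx":0,"dy":0,"dz":-0.5,"ax":0,"ay":0,"az":0},{"dx":0,"dy":0,"dz":-1,"ax":0,"ay":0,"az":0},{"dx":0,"dy":0,"dz":-1,"ax":0,"ay":0,"az":0},{"dx":0,"dy":0,"dz":-1,"ax":0,"ay":0,"az":0},{"dx":0,"dy":0,"dz":-1,"ax":0,"ay":0,"az":0},{"dx":0,"dy":0,"dz":-1,"ax":0,"ay":0,"az":0},{"dx":0,"dy":0,"dz":0,"ax":0,"ay":0,"az":0}]'
python3 -c "
from h import *
plan((.602,-.183,.182),89.2)"
```

```text
clock: 14.0
eef_pos: [0.594, 0.1766, 0.0438]
tool_rot: [-0.031, 1.0, -0.0, -0.0]
ft_force: [-0.3, 0.6, 0.4]
grip_width: 0.064
clock: 14.7
eef_pos: [0.5947, 0.1783, 0.0447]
tool_rot: [-0.032, 0.999, 0.001, 0.001]
ft_force: [-0.7, 1.6, 6.2]
grip_width: 0.0112
clock: 15.5
eef_pos: [0.5959, 0.1782, 0.1902]
tool_rot: [-0.032, 0.999, 0.001, 0.004]
ft_force: [0.2, -0.0, -3.2]
grip_width: 0.0108
t 15.5 pos [0.5959 0.1782 0.1902] yang 93.63 tilt [0.0072 0.002 ] F [ 0.2 -0.  -3.2] w 0.0108 j6 [0.29 0.23]
turn units [0.012 0.049 0.515]
delta world [ 0.0061 -0.3612 -0.0082] shift units (final axes) [ -0.447 -14.442   0.328] (cur axes) [  0.672 -14.434   0.301]
```

```bash
python3 -m handwheel '[{"dx":0,"dy":0,"dz":0,"ax":0,"ay":0,"az":0.515},{"dx":0,"dy":-1,"dz":0,"ax":0,"ay":0,"az":0},{"dx":0,"dy":-1,"dz":0,"ax":0,"ay":0,"az":0},{"dx":0,"dy":-1,"dz":0,"ax":0,"ay":0,"az":0},{"dx":0,"dy":-1,"dz":0,"ax":0,"ay":0,"az":0},{"dx":0,"dy":-1,"dz":0,"ax":0,"ay":0,"az":0},{"dx":0,"dy":-1,"dz":0,"ax":0,"ay":0,"az":0},{"dx":0,"dy":-1,"dz":0,"ax":0,"ay":0,"az":0}]'
python3 -m handwheel '[{"dx":0,"dy":-1,"dz":0,"ax":0,"ay":0,"az":0},{"dx":0,"dy":-1,"dz":0,"ax":0,"ay":0,"az":0},{"dx":0,"dy":-1,"dz":0,"ax":0,"ay":0,"az":0},{"dx":0,"dy":-1,"dz":0,"ax":0,"ay":0,"az":0},{"dx":0,"dy":-1,"dz":0,"ax":0,"ay":0,"az":0},{"dx":0,"dy":-1,"dz":0,"ax":0,"ay":0,"az":0},{"dx":0,"dy":-0.8,"dz":0,"ax":0,"ay":0,"az":0},{"dx":0,"dy":-0.3,"dz":0,"ax":0,"ay":0,"az":0},{"dx":0,"dy":0,"dz":0,"ax":0,"ay":0,"az":0},{"dx":0,"dy":0,"dz":0,"ax":0,"ay":0,"az":0}]'
python3 - <<'E'
from h import *
plan((.602,-.183,.182),89.2)
s=snap('side');i=s['img'][110:230,210:350,::-1];cv2.imwrite('pics/ts5.png',cv2.resize(i,None,fx=5,fy=5,interpolation=cv2.INTER_CUBIC))
s=snap('top');i=s['img'][140:260,230:370,::-1];cv2.imwrite('pics/tt5.png',cv2.resize(i,None,fx=5,fy=5,interpolation=cv2.INTER_CUBIC))
E
```

```text
clock: 16.3
eef_pos: [0.5902, 0.0016, 0.1838]
tool_rot: [0.007, 1.0, -0.0, -0.002]
ft_force: [0.5, -0.2, -3.9]
grip_width: 0.0111
clock: 17.3
eef_pos: [0.5885, -0.1739, 0.185]
tool_rot: [0.007, 1.0, 0.001, -0.001]
ft_force: [-0.0, -0.6, -3.3]
grip_width: 0.011
t 17.3 pos [ 0.5885 -0.1739  0.185 ] yang 89.23 tilt [-0.0015  0.0011] F [-0.  -0.6 -3.3] w 0.011 j6 [-0.29 -0.27]
turn units [ 0.007 -0.01   0.004]
delta world [ 0.0135 -0.0091 -0.003 ] shift units (final axes) [-0.544 -0.355  0.118] (cur axes) [-0.544 -0.355  0.117]
```

View pics/ts5.png

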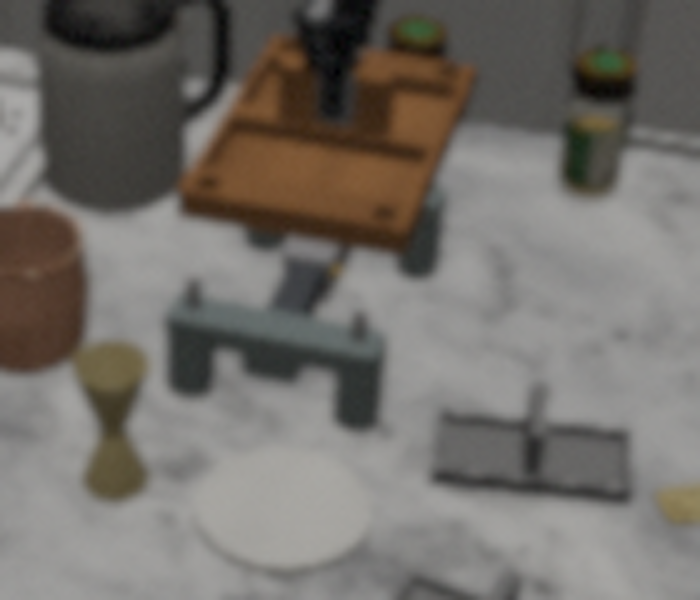

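View pics/tt5.png

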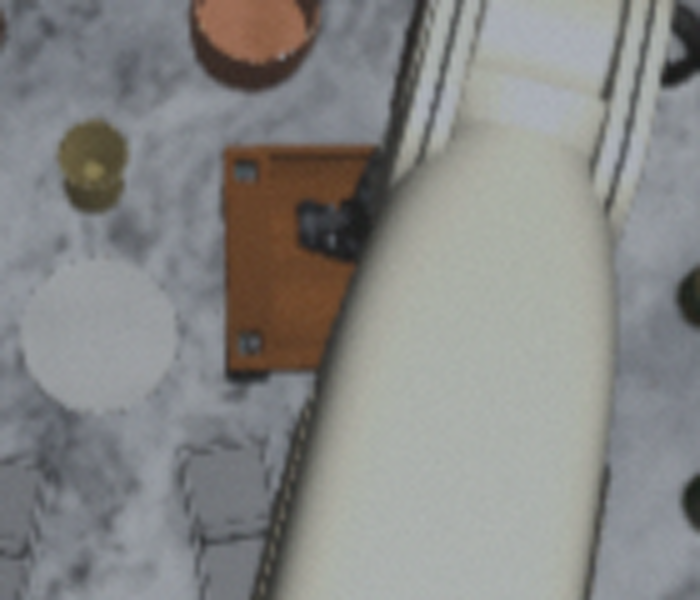

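```bash
python3 - <<'E'
from h import *
p=bot.camera('top');s=bot.camera('side');o,M=st();z=o['eef_pos'][2]-.0447
a=[atz(p,np.array([230,140])+np.array(q)/5,z+.018) for q in [(225,148),(228,370)]]
print('top corners',np.round(a,4)); 
h=[atz(p,np.array([230,140])+np.array(q)/5,z+.009) for q in [(244,171),(249,343)]];print('top holes',np.round(h,4))
# side corners: near edge (+y) top
b=[atz(s,np.array([210,110])+np.array(q)/5,z+.018) for q in [(182,198),(408,235),(475,72),(278,38)]]
print('side corners',np.round(b,4),np.mean(b,0))
h=[atz(s,np.array([210,110])+np.array(q)/5,z+.018) for q in [(208,182),(385,213),(447,72)]];print('side holes',np.round(h,4))
# fixed posts in side, base (z .062) and tip (.084)
t=[atz(s,np.array([210,110])+np.array(q)/5,.084) for q in [(193,284),(360,316)]];print('side posts tips',np.round(t,4))
t=[atz(s,np.array([210,110])+np.array(q)/5,.062) for q in [(193,308),(359,338)]];print('side posts base',np.round(t,4))
for n,X in dict(f1=(.602+.052,-.099,.084),f2=(.602-.052,-.098,.084),f1b=(.602+.052,-.099,.062),f2b=(.602-.052,-.098,.062)).items(): print(n,(proj(s,X)-[210,110])*5,(proj(p,X)-[250,150])*6)
E
```

```text
t 17.5 pos [ 0.589  -0.1737  0.1858] yang 89.3 tilt [-0.0001  0.0002] F [ 1.   0.1 -3.9] w 0.0112 j6 [-0.29 -0.27]
top corners [[ 0.655  -0.0806  0.1591]
 [ 0.5217 -0.0782  0.1591]]
top holes [[ 0.6428 -0.0921  0.1501]
 [ 0.5387 -0.0916  0.1501]]
side corners [[ 0.6497 -0.0644  0.1591]
 [ 0.5201 -0.0666  0.1591]
 [ 0.5187 -0.2549  0.1591]
 [ 0.6479 -0.2598  0.1591]] [ 0.58411026 -0.16143551  0.15909051]
side holes [[ 0.6406 -0.0846  0.1591]
 [ 0.537  -0.084   0.1591]
 [ 0.5354 -0.2496  0.1591]]
side posts tips [[ 0.6504 -0.0862  0.084 ]
 [ 0.5474 -0.0851  0.084 ]]
side posts base [[ 0.6522 -0.0914  0.062 ]
 [ 0.5486 -0.0925  0.062 ]]
f1 [193.77797646 271.06865815] [177.29443449 152.76217096]
f2 [360.85953202 302.69737912] [182.10882209 348.45348775]
f1b [193.91023911 300.36025181] [174.63597218 162.01838854]
f2b [358.84461089 332.20992215] [179.33431498 354.62098351]
```

```bash
python3 -m handwheel '[{"dx":-0.4,"dy":-0.27,"dz":0,"ax":0,"ay":0,"az":0},{"dx":0,"dy":0,"dz":0.9,"ax":0,"ay":0,"az":0},{"dx":0,"dy":0,"dz":0.9,"ax":0,"ay":0,"az":0},{"dx":0,"dy":0,"dz":0,"ax":0,"ay":0,"az":0},{"dx":0,"dy":0,"dz":0,"ax":0,"ay":0,"az":0}]'
python3 - <<'E'
from h import *
plan((.599,-.1805,.136),89.1)
s=snap('side');i=s['img'][110:210,220:330,::-1];cv2.imwrite('pics/ts6.png',cv2.resize(i,None,fx=7,fy=6,interpolation=cv2.INTER_CUBIC))
s=snap('top');i=s['img'][150:230,260:350,::-1];cv2.imwrite('pics/tt6.png',cv2.resize(i,None,fx=7,fy=7,interpolation=cv2.INTER_CUBIC))
E
```

```text
clock: 18.0
eef_pos: [0.5986, -0.1811, 0.1408]
tool_rot: [0.007, 1.0, 0.0, -0.001]
ft_force: [1.3, -0.1, -4.2]
grip_width: 0.0111
t 18.0 pos [ 0.5986 -0.1811  0.1408] yang 89.25 tilt [-0.0011  0.0004] F [ 1.3 -0.1 -4.2] w 0.0111 j6 [-0.29 -0.28]
turn units [ 0.002 -0.008  0.018]
delta world [ 0.0004  0.0006 -0.0048] shift units (final axes) [-0.015  0.023  0.191] (cur axes) [-0.016  0.022  0.191]
```

View pics/ts6.png

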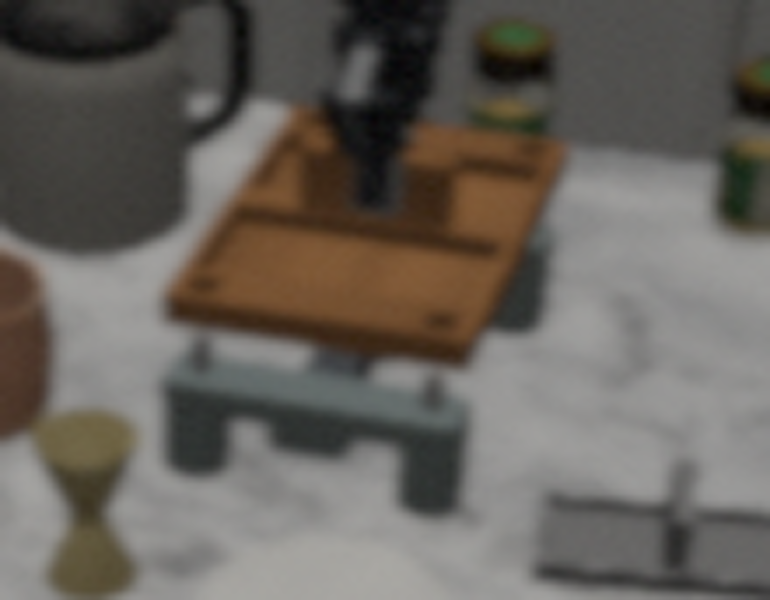

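View pics/tt6.png

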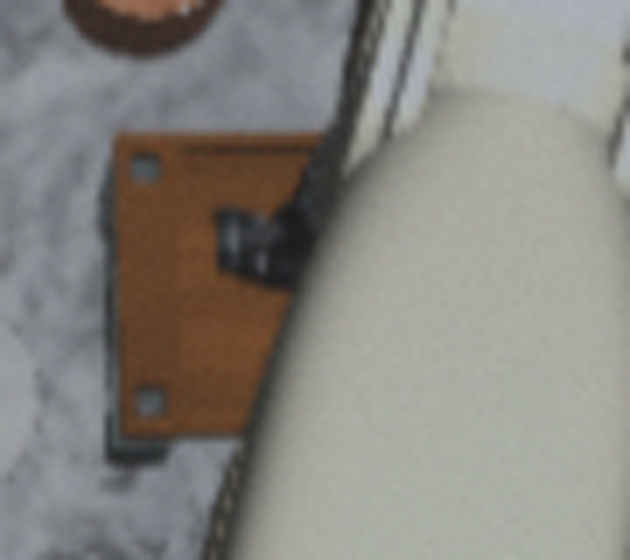

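```bash
python3 - <<'E'
from h import *
p=bot.camera('top');s=bot.camera('side');o,M=st();z=o['eef_pos'][2]-.0447
e=[atz(p,np.array([260,150])+np.array(q)/7,z+.018) for q in [(115,134),(122,436)]];print(np.round(e,4))
h=[atz(p,np.array([260,150])+np.array(q)/7,z+.009) for q in [(145,168),(151,402)]];print('holes',np.round(h,4))
for zz in(.084,.073): print(zz,[atz(p,np.array([250,150])+np.array(q)/6,zz).round(4) for q in [(178,162),(183,355)]])
# foot outer corners as measured at .062 earlier (y -0.085)
E
```

```text
t 18.2 pos [ 0.5999 -0.1818  0.1425] yang 89.22 tilt [ 0.0029 -0.0008] F [ 0.6 -0.  -3.9] w 0.0116 j6 [-0.29 -0.28]
[[ 0.6669 -0.0877  0.1158]
 [ 0.5326 -0.0864  0.1158]]
holes [[ 0.6533 -0.1011  0.1068]
 [ 0.5485 -0.1002  0.1068]]
0.084 [array([ 0.649 , -0.0992,  0.084 ]), array([ 0.5466, -0.0983,  0.084 ])]
0.073 [array([ 0.6515, -0.1   ,  0.073 ]), array([ 0.5482, -0.0991,  0.073 ])]
```

```bash
python3 -m handwheel '[{"dx":0,"dy":0.05,"dz":0.3,"ax":0,"ay":0,"az":0},{"dx":0,"dy":0,"dz":0.2,"ax":0,"ay":0,"az":0},{"dx":0,"dy":0,"dz":0.1,"ax":0,"ay":0,"az":0},{"dx":0,"dy":0,"dz":0.1,"ax":0,"ay":0,"az":0},{"dx":0,"dy":0,"dz":0,"ax":0,"ay":0,"az":0}]'
python3 -m handwheel '[{"dx":0,"dy":0,"dz":0.1,"ax":0,"ay":0,"az":0},{"dx":0,"dy":0,"dz":0,"ax":0,"ay":0,"az":0}]'
python3 -m handwheel '[{"dx":0,"dy":0,"dz":0.1,"ax":0,"ay":0,"az":0},{"dx":0,"dy":0,"dz":0,"ax":0,"ay":0,"az":0}]'
python3 -c "
from h import *
st()"
```

```text
clock: 18.7
eef_pos: [0.5987, -0.1804, 0.1227]
tool_rot: [0.007, 1.0, 0.0, -0.0]
ft_force: [0.5, 0.5, -3.5]
grip_width: 0.0109
clock: 18.9
eef_pos: [0.5987, -0.1804, 0.1205]
tool_rot: [0.007, 1.0, 0.0, -0.0]
ft_force: [0.8, -0.6, -3.0]
grip_width: 0.0109
clock: 19.1
eef_pos: [0.5987, -0.1804, 0.118]
tool_rot: [0.007, 1.0, 0.0, -0.0]
ft_force: [0.6, 0.4, -4.3]
grip_width: 0.0111
t 19.1 pos [ 0.5987 -0.1804  0.118 ] yang 89.21 tilt [-0.0003  0.0001] F [ 0.6  0.4 -4.3] w 0.0111 j6 [-0.29 -0.28]
```

```bash
python3 -m handwheel '[{"dx":0,"dy":0,"dz":0.15,"ax":0,"ay":0,"az":0},{"dx":0,"dy":0,"dz":0.15,"ax":0,"ay":0,"az":0},{"dx":0,"dy":0,"dz":0,"ax":0,"ay":0,"az":0}]'
python3 -m handwheel '[{"dx":0,"dy":0,"dz":0.15,"ax":0,"ay":0,"az":0},{"dx":0,"dy":0,"dz":0.1,"ax":0,"ay":0,"az":0},{"dx":0,"dy":0,"dz":0,"ax":0,"ay":0,"az":0}]'
python3 -c "
from h import *
st()"
```

```text
clock: 19.4
eef_pos: [0.5987, -0.1803, 0.11]
tool_rot: [0.007, 1.0, 0.0, -0.0]
ft_force: [0.5, 0.2, -3.9]
grip_width: 0.0113
clock: 19.7
eef_pos: [0.5992, -0.1806, 0.1067]
tool_rot: [0.007, 1.0, -0.0, 0.001]
ft_force: [-2.9, 0.9, 5.9]
grip_width: 0.0108
t 19.7 pos [ 0.5992 -0.1806  0.1067] yang 89.21 tilt [ 0.002  -0.0005] F [-2.9  0.9  5.9] w 0.0108 j6 [-0.29 -0.28]
```

```bash
python3 -m handwheel '[{"dx":0,"dy":0,"dz":0,"ax":0,"ay":0,"az":0},{"dx":0,"dy":0,"dz":0,"ax":0,"ay":0,"az":0},{"dx":0,"dy":0,"dz":0,"ax":0,"ay":0,"az":0},{"dx":0,"dy":0,"dz":0,"ax":0,"ay":0,"az":0},{"dx":0,"dy":0,"dz":0,"ax":0,"ay":0,"az":0}]' 0
python3 -m handwheel '[{"dx":0,"dy":0,"dz":-0.3,"ax":0,"ay":0,"az":0},{"dx":0,"dy":0,"dz":-1,"ax":0,"ay":0,"az":0},{"dx":0,"dy":0,"dz":-1,"ax":0,"ay":0,"az":0},{"dx":0,"dy":0,"dz":-1,"ax":0,"ay":0,"az":0},{"dx":0,"dy":0,"dz":-1,"ax":0,"ay":0,"az":0},{"dx":1,"dy":1,"dz":0,"ax":0,"ay":0,"az":0},{"dx":1,"dy":1,"dz":0,"ax":0,"ay":0,"az":0},{"dx":1,"dy":1,"dz":0,"ax":0,"ay":0,"az":0},{"dx":1,"dy":1,"dz":0,"ax":0,"ay":0,"az":0},{"dx":1,"dy":0,"dz":0,"ax":0,"ay":0,"az":0},{"dx":1,"dy":0,"dz":0,"ax":0,"ay":0,"az":0},{"dx":1,"dy":0,"dz":0,"ax":0,"ay":0,"az":0}]'
python3 - <<'E'
from h import *
st()
s=snap('side');i=s['img'][110:260,200:350,::-1];cv2.imwrite('pics/ts7.png',cv2.resize(i,None,fx=5,fy=4,interpolation=cv2.INTER_CUBIC))
s=snap('top');i=s['img'][150:280,190:360,::-1];cv2.imwrite('pics/tt7.png',cv2.resize(i,None,fx=4.5,fy=4.5,interpolation=cv2.INTER_CUBIC))
E
```

```text
clock: 20.2
eef_pos: [0.5988, -0.1804, 0.1044]
tool_rot: [0.007, 1.0, 0.0, -0.0]
ft_force: [-0.1, -0.2, -1.0]
grip_width: 0.0425
clock: 21.4
eef_pos: [0.4244, -0.0777, 0.2127]
tool_rot: [0.006, 1.0, -0.0, 0.001]
ft_force: [-0.0, -0.2, 0.2]
grip_width: 0.0427
t 21.4 pos [ 0.4244 -0.0777  0.2127] yang 89.26 tilt [ 0.0011 -0.0003] F [-0.  -0.2  0.2] w 0.0427 j6 [-0.18 -0.17]
```

View pics/ts7.png

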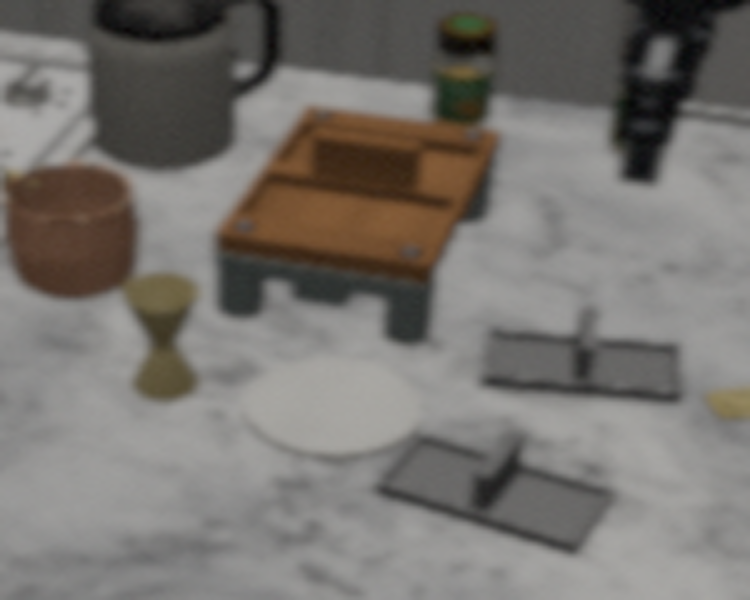

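View pics/tt7.png

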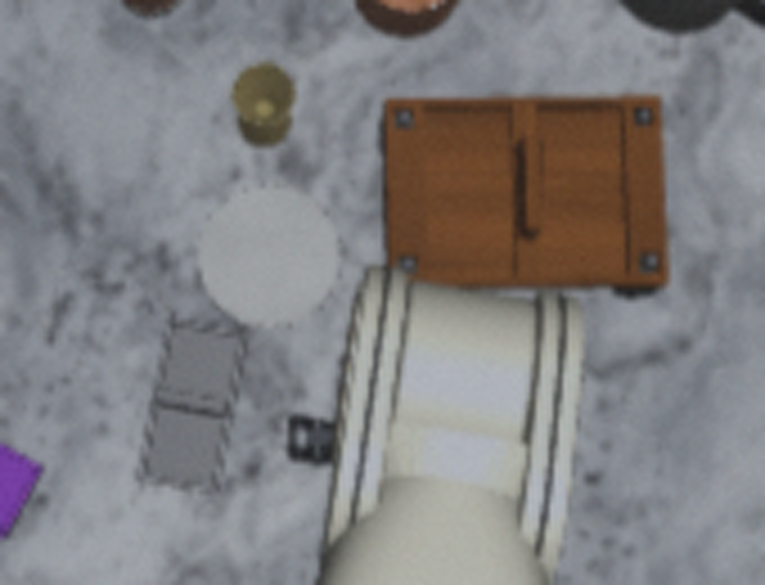

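```bash
python3 -c "
from h import *
plan((.439,-.087,.09),7.6)"
```

```text
t 21.5 pos [ 0.4224 -0.0777  0.2127] yang 89.19 tilt [-0.0013  0.0001] F [ 0.9 -1.   0. ] w 0.043 j6 [-0.18 -0.17]
turn units [-6.000e-03 -8.000e-03  9.494e+00]
delta world [ 0.0166 -0.0093 -0.1227] shift units (final axes) [-0.457  0.609  4.907] (cur axes) [-0.676 -0.363  4.907]
```

```bash
python3 -m handwheel '[{"dx":0,"dy":0,"dz":0,"ax":0,"ay":0,"az":1},{"dx":0,"dy":0,"dz":0,"ax":0,"ay":0,"az":1},{"dx":0,"dy":0,"dz":0,"ax":0,"ay":0,"az":1},{"dx":0,"dy":0,"dz":0,"ax":0,"ay":0,"az":1},{"dx":0,"dy":0,"dz":0,"ax":0,"ay":0,"az":1},{"dx":0,"dy":0,"dz":0,"ax":0,"ay":0,"az":1},{"dx":0,"dy":0,"dz":0,"ax":0,"ay":0,"az":1},{"dx":0,"dy":0,"dz":0,"ax":0,"ay":0,"az":1},{"dx":0,"dy":0,"dz":0,"ax":0,"ay":0,"az":1},{"dx":-0.45,"dy":0.6,"dz":0,"ax":0,"ay":0,"az":0.5},{"dx":0,"dy":0,"dz":0,"ax":0,"ay":0,"az":0}]'
python3 -m handwheel '[{"dx":0,"dy":0,"dz":1,"ax":0,"ay":0,"az":0},{"dx":0,"dy":0,"dz":1,"ax":0,"ay":0,"az":0},{"dx":0,"dy":0,"dz":1,"ax":0,"ay":0,"az":0},{"dx":0,"dy":0,"dz":1,"ax":0,"ay":0,"az":0},{"dx":0,"dy":0,"dz":1,"ax":0,"ay":0,"az":0},{"dx":0,"dy":0,"dz":0,"ax":0,"ay":0,"az":0},{"dx":0,"dy":0,"dz":0,"ax":0,"ay":0,"az":0}]'
python3 - <<'E'
from h import *
plan((.439,-.087,.033),7.6)
s=snap('side');i=s['img'][160:260,260:370,::-1];cv2.imwrite('pics/ts8.png',cv2.resize(i,None,fx=6,fy=6,interpolation=cv2.INTER_CUBIC))
E
```

```text
clock: 22.6
eef_pos: [0.4447, -0.0866, 0.2127]
tool_rot: [0.659, 0.752, 0.001, 0.001]
ft_force: [-0.9, 0.1, -0.2]
grip_width: 0.0429
clock: 23.3
eef_pos: [0.4422, -0.0859, 0.0874]
tool_rot: [0.659, 0.752, -0.0, -0.0]
ft_force: [0.3, 0.4, 0.8]
grip_width: 0.0429
t 23.3 pos [ 0.4422 -0.0859  0.0874] yang 7.6 tilt [-0.0008  0.0002] F [0.3 0.4 0.8] w 0.0429 j6 [-0.19  1.25]
turn units [-0.005 -0.002  0.001]
delta world [-0.0032 -0.0011 -0.0544] shift units (final axes) [-0.028 -0.134  2.175] (cur axes) [-0.029 -0.132  2.175]
```

View pics/ts8.png

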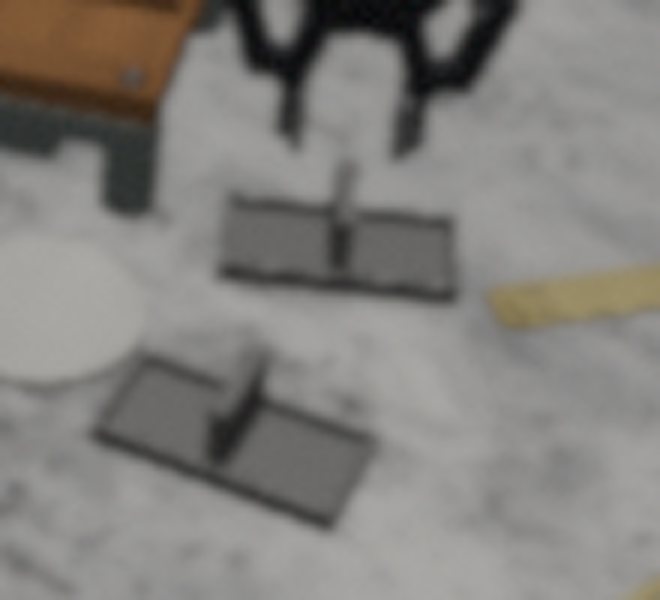

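```bash
python3 -m handwheel '[{"dx":0,"dy":-0.13,"dz":1,"ax":0,"ay":0,"az":0},{"dx":0,"dy":0,"dz":1,"ax":0,"ay":0,"az":0},{"dx":0,"dy":0,"dz":0.17,"ax":0,"ay":0,"az":0},{"dx":0,"dy":0,"dz":0,"ax":0,"ay":0,"az":0}]'
python3 -m handwheel '[{"dx":0,"dy":0,"dz":0,"ax":0,"ay":0,"az":0},{"dx":0,"dy":0,"dz":0,"ax":0,"ay":0,"az":0},{"dx":0,"dy":0,"dz":0,"ax":0,"ay":0,"az":0},{"dx":0,"dy":0,"dz":0,"ax":0,"ay":0,"az":0},{"dx":0,"dy":0,"dz":0,"ax":0,"ay":0,"az":0},{"dx":0,"dy":0,"dz":0,"ax":0,"ay":0,"az":0}]' -1
python3 -m handwheel '[{"dx":0,"dy":0,"dz":-0.3,"ax":0,"ay":0,"az":0},{"dx":0,"dy":0,"dz":-1,"ax":0,"ay":0,"az":0},{"dx":0,"dy":0,"dz":-1,"ax":0,"ay":0,"az":0},{"dx":0,"dy":0,"dz":-1,"ax":0,"ay":0,"az":0},{"dx":0,"dy":0,"dz":-1,"ax":0,"ay":0,"az":0},{"dx":0,"dy":0,"dz":-1,"ax":0,"ay":0,"az":0},{"dx":0,"dy":0,"dz":0,"ax":0,"ay":0,"az":0}]'
python3 - <<'E'
from h import *
plan((.601,-.1415,.16),-.8)
s=snap('side');i=s['img'][140:240,240:350,::-1];cv2.imwrite('pics/ts9.png',cv2.resize(i,None,fx=6,fy=6,interpolation=cv2.INTER_CUBIC))
E
```

```text
clock: 23.75
eef_pos: [0.4394, -0.0864, 0.0335]
tool_rot: [0.659, 0.752, 0.0, 0.0]
ft_force: [-0.7, 0.3, 1.2]
grip_width: 0.0426
clock: 24.35
eef_pos: [0.4404, -0.0867, 0.0343]
tool_rot: [0.659, 0.752, 0.001, 0.001]
ft_force: [0.1, -0.3, 5.8]
grip_width: 0.0089
clock: 25.05
eef_pos: [0.4413, -0.0868, 0.1689]
tool_rot: [0.659, 0.752, 0.002, 0.003]
ft_force: [1.2, -0.1, -0.8]
grip_width: 0.0093
t 25.05 pos [ 0.4413 -0.0868  0.1689] yang 7.56 tilt [ 0.0071 -0.0013] F [ 1.2 -0.1 -0.8] w 0.0093 j6 [-0.19  1.24]
turn units [0.047 0.012 0.973]
delta world [ 0.1597 -0.0547 -0.0089] shift units (final axes) [-2.098  6.418  0.357] (cur axes) [-3.008  6.042  0.405]
```

View pics/ts9.png

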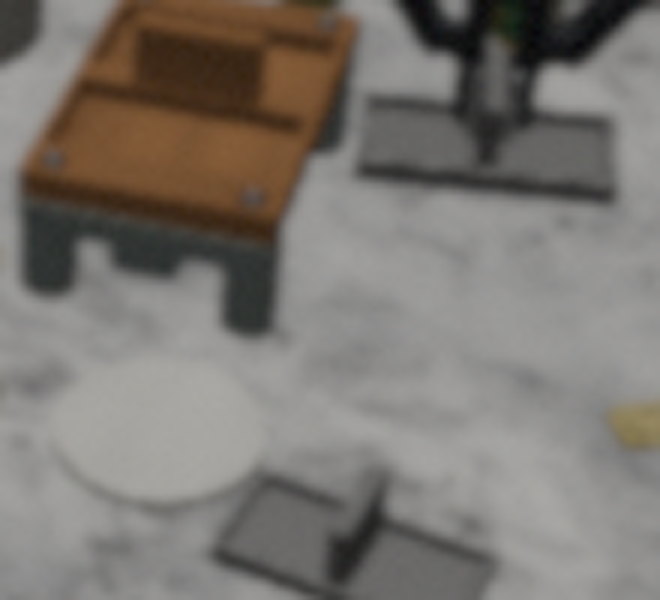

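```bash
python3 -m handwheel '[{"dx":0,"dy":0,"dz":0,"ax":0,"ay":0,"az":0.97},{"dx":-0.4,"dy":1,"dz":0,"ax":0,"ay":0,"az":0},{"dx":-0.4,"dy":1,"dz":0,"ax":0,"ay":0,"az":0},{"dx":-0.4,"dy":1,"dz":0,"ax":0,"ay":0,"az":0},{"dx":-0.4,"dy":1,"dz":0,"ax":0,"ay":0,"az":0},{"dx":-0.4,"dy":1,"dz":0,"ax":0,"ay":0,"az":0},{"dx":-0.1,"dy":1,"dz":0,"ax":0,"ay":0,"az":0},{"dx":0,"dy":0.4,"dz":0,"ax":0,"ay":0,"az":0},{"dx":0,"dy":0,"dz":0,"ax":0,"ay":0,"az":0},{"dx":0,"dy":0,"dz":0,"ax":0,"ay":0,"az":0}]'
python3 - <<'E'
from h import *
plan((.6015,-.1415,.13),-.8)
s=snap('side');i=s['img'][110:210,220:330,::-1];cv2.imwrite('pics/ts10.png',cv2.resize(i,None,fx=7,fy=6,interpolation=cv2.INTER_CUBIC))
s=snap('top');i=s['img'][150:230,260:350,::-1];cv2.imwrite('pics/tt10.png',cv2.resize(i,None,fx=7,fy=7,interpolation=cv2.INTER_CUBIC))
E
```

```text
clock: 26.1
eef_pos: [0.5969, -0.1407, 0.1634]
tool_rot: [0.712, 0.702, -0.001, -0.002]
ft_force: [-0.6, 0.4, -0.5]
grip_width: 0.0088
t 26.1 pos [ 0.5969 -0.1407  0.1634] yang -0.77 tilt [-0.0039  0.0008] F [-0.6  0.4 -0.5] w 0.0088 j6 [-0.23  1.35]
turn units [-0.026 -0.005  0.004]
delta world [ 0.0046 -0.0008 -0.0334] shift units (final axes) [-0.029  0.183  1.336] (cur axes) [-0.03   0.188  1.335]
```

View pics/ts10.png

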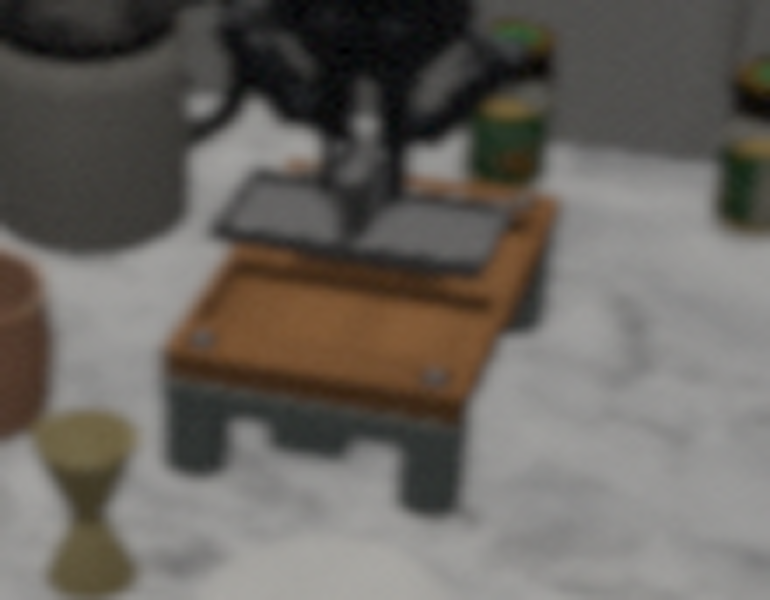

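View pics/tt10.png

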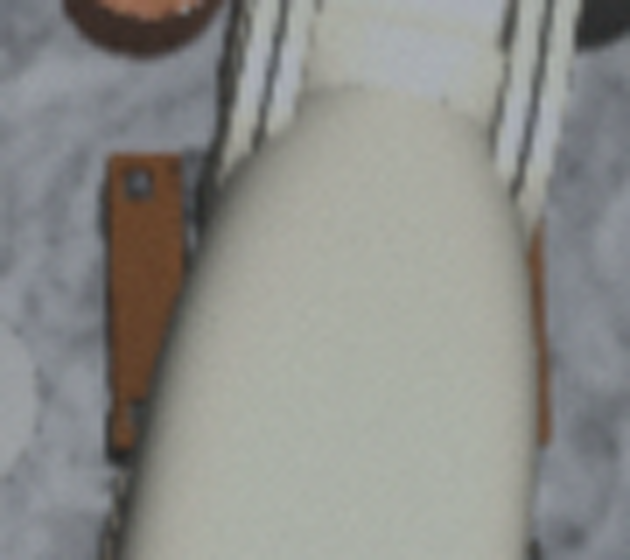

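```bash
python3 -m handwheel '[{"dx":0,"dy":0.2,"dz":0.6,"ax":0,"ay":0,"az":0},{"dx":0,"dy":0,"dz":0.6,"ax":0,"ay":0,"az":0},{"dx":0,"dy":0,"dz":0.4,"ax":0,"ay":0,"az":0},{"dx":0,"dy":0,"dz":0,"ax":0,"ay":0,"az":0},{"dx":0,"dy":0,"dz":0,"ax":0,"ay":0,"az":0}]'
python3 - <<'E'
from h import *
plan((.6015,-.1415,.102),-.8)
s=snap('side');i=s['img'][130:200,230:310,::-1];cv2.imwrite('pics/ts11.png',cv2.resize(i,None,fx=9,fy=8,interpolation=cv2.INTER_CUBIC))
E
```

```text
clock: 26.7
eef_pos: [0.6031, -0.1411, 0.125]
tool_rot: [0.712, 0.702, -0.0, -0.0]
ft_force: [0.7, -0.2, -1.3]
grip_width: 0.0088
t 26.7 pos [ 0.6031 -0.1411  0.125 ] yang -0.77 tilt [-0.0006  0.0002] F [ 0.7 -0.2 -1.3] w 0.0088 j6 [-0.23  1.35]
turn units [-0.004 -0.001  0.003]
delta world [-0.0016 -0.0004 -0.023 ] shift units (final axes) [-0.019 -0.062  0.921] (cur axes) [-0.019 -0.062  0.921]
```

View pics/ts11.png

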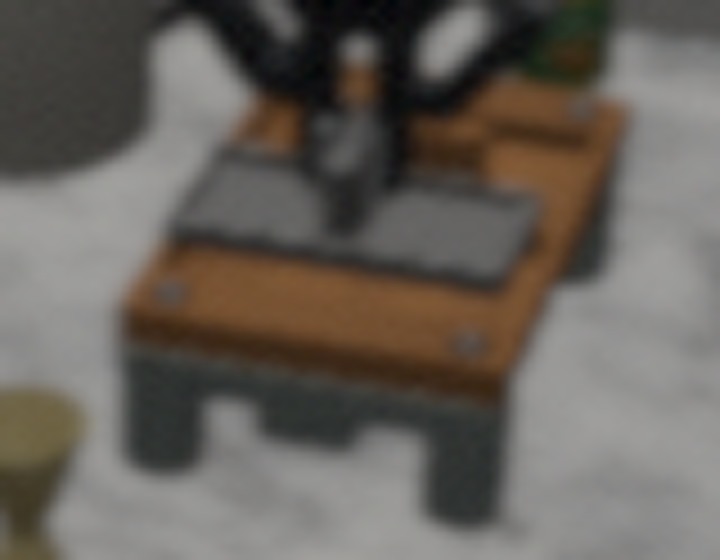

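```bash
python3 - <<'E'
from h import *
s=bot.camera('side');f=np.array([9,8]);o=np.array([230,130])
for n,z,P in [('tray near',.08,[(128,308),(516,374)]),('holes',.084,[(172,290),(468,342)]),('ins near top',.1027,[(172,226),(500,276)]),('ins far top',.1027,[(222,152),(540,194)])]:
    a=np.array([atz(s,o+np.array(q)/f,z) for q in P]);print(n,a.round(4).tolist(),a.mean(0).round(4),np.linalg.norm(a[0]-a[1]).round(4))
E
```

```text
tray near [[0.662, -0.0793, 0.08], [0.5296, -0.0783, 0.08]] [ 0.5958 -0.0788  0.08  ] 0.1324
holes [[0.6498, -0.0893, 0.084], [0.5479, -0.0873, 0.084]] [ 0.5989 -0.0883  0.084 ] 0.1019
ins near top [[0.6543, -0.1037, 0.1027], [0.5426, -0.1051, 0.1027]] [ 0.5984 -0.1044  0.1027] 0.1117
ins far top [[0.653, -0.1568, 0.1027], [0.5418, -0.1613, 0.1027]] [ 0.5974 -0.1591  0.1027] 0.1113
```

```bash
python3 -m handwheel '[{"dx":0,"dy":-0.04,"dz":0.3,"ax":0,"ay":0,"az":0},{"dx":0,"dy":0,"dz":0,"ax":0,"ay":0,"az":0},{"dx":0,"dy":0,"dz":0,"ax":0,"ay":0,"az":0}]'
python3 -m handwheel '[{"dx":0,"dy":0,"dz":0.12,"ax":0,"ay":0,"az":0},{"dx":0,"dy":0,"dz":0,"ax":0,"ay":0,"az":0}]'
python3 -m handwheel '[{"dx":0,"dy":0,"dz":0.12,"ax":0,"ay":0,"az":0},{"dx":0,"dy":0,"dz":0,"ax":0,"ay":0,"az":0}]'
python3 -c "
from h import *
st()"
```

```text
clock: 27.1
eef_pos: [0.6021, -0.141, 0.1176]
tool_rot: [0.712, 0.702, -0.0, -0.0]
ft_force: [-0.1, 0.4, -1.2]
grip_width: 0.0093
clock: 27.3
eef_pos: [0.6021, -0.141, 0.1144]
tool_rot: [0.712, 0.702, -0.0, -0.0]
ft_force: [-0.5, 0.8, -0.8]
grip_width: 0.0094
clock: 27.5
eef_pos: [0.602, -0.141, 0.1113]
tool_rot: [0.712, 0.702, -0.0, -0.0]
ft_force: [-0.6, -0.9, -0.9]
grip_width: 0.0091
t 27.5 pos [ 0.602  -0.141   0.1113] yang -0.77 tilt [-0.0008  0.0002] F [-0.6 -0.9 -0.9] w 0.0091 j6 [-0.23  1.35]
```

Already 3 mm inside with no force. Continue.

```bash
python3 -m handwheel '[{"dx":0,"dy":0,"dz":0.12,"ax":0,"ay":0,"az":0},{"dx":0,"dy":0,"dz":0,"ax":0,"ay":0,"az":0}]'
python3 -m handwheel '[{"dx":0,"dy":0,"dz":0.12,"ax":0,"ay":0,"az":0},{"dx":0,"dy":0,"dz":0,"ax":0,"ay":0,"az":0}]'
python3 -m handwheel '[{"dx":0,"dy":0,"dz":0.12,"ax":0,"ay":0,"az":0},{"dx":0,"dy":0,"dz":0.05,"ax":0,"ay":0,"az":0},{"dx":0,"dy":0,"dz":0,"ax":0,"ay":0,"az":0}]'
python3 -c "
from h import *
st()"
```

```text
clock: 27.7
eef_pos: [0.602, -0.141, 0.1083]
tool_rot: [0.712, 0.702, -0.0, -0.0]
ft_force: [-1.2, -0.2, -1.1]
grip_width: 0.0092
clock: 27.9
eef_pos: [0.602, -0.141, 0.1053]
tool_rot: [0.712, 0.702, -0.0, -0.0]
ft_force: [-0.5, 0.2, -1.1]
grip_width: 0.0092
clock: 28.2
eef_pos: [0.6026, -0.1411, 0.1023]
tool_rot: [0.712, 0.702, 0.0, 0.0]
ft_force: [-0.9, 0.6, 2.9]
grip_width: 0.0089
t 28.2 pos [ 0.6026 -0.1411  0.1023] yang -0.77 tilt [ 0.001  -0.0002] F [-0.9  0.6  2.9] w 0.0089 j6 [-0.23  1.35]
```

```bash
python3 -m handwheel '[{"dx":0,"dy":0,"dz":0.1,"ax":0,"ay":0,"az":0},{"dx":0,"dy":0,"dz":0,"ax":0,"ay":0,"az":0}]'
python3 -m handwheel '[{"dx":0,"dy":0,"dz":0,"ax":0,"ay":0,"az":0},{"dx":0,"dy":0,"dz":0,"ax":0,"ay":0,"az":0},{"dx":0,"dy":0,"dz":0,"ax":0,"ay":0,"az":0},{"dx":0,"dy":0,"dz":0,"ax":0,"ay":0,"az":0}]' 0
python3 -m handwheel '[{"dx":0,"dy":0,"dz":-0.5,"ax":0,"ay":0,"az":0},{"dx":0,"dy":0,"dz":-1,"ax":0,"ay":0,"az":0},{"dx":0,"dy":0,"dz":-1,"ax":0,"ay":0,"az":0},{"dx":0,"dy":-1,"dz":-1,"ax":0,"ay":0,"az":0},{"dx":0,"dy":-1,"dz":0,"ax":0,"ay":0,"az":0},{"dx":1,"dy":-1,"dz":0,"ax":0,"ay":0,"az":0},{"dx":1,"dy":-1,"dz":0,"ax":0,"ay":0,"az":0},{"dx":1,"dy":-1,"dz":0,"ax":0,"ay":0,"az":0},{"dx":1,"dy":-1,"dz":0,"ax":0,"ay":0,"az":0}]'
python3 - <<'E'
from h import *
st()
s=snap('side');i=s['img'][130:280,220:370,::-1];cv2.imwrite('pics/ts12.png',cv2.resize(i,None,fx=5,fy=4,interpolation=cv2.INTER_CUBIC))
s=snap('top');i=s['img'][150:280,190:360,::-1];cv2.imwrite('pics/tt12.png',cv2.resize(i,None,fx=4.5,fy=4.5,interpolation=cv2.INTER_CUBIC))
E
```

```text
clock: 28.4
eef_pos: [0.6026, -0.1411, 0.1023]
tool_rot: [0.712, 0.702, 0.001, 0.001]
ft_force: [-5.7, 2.4, 14.6]
grip_width: 0.0092
clock: 28.8
eef_pos: [0.6021, -0.1411, 0.0985]
tool_rot: [0.712, 0.702, -0.0, -0.0]
ft_force: [-0.2, -0.3, 0.3]
grip_width: 0.043
clock: 29.7
eef_pos: [0.4529, -0.0384, 0.1875]
tool_rot: [0.712, 0.702, 0.001, 0.0]
ft_force: [-0.4, 1.3, 0.5]
grip_width: 0.0426
t 29.7 pos [ 0.4529 -0.0384  0.1875] yang -0.81 tilt [0.0014 0.0001] F [-0.4  1.3  0.5] w 0.0426 j6 [-0.08  1.5 ]
```

View pics/ts12.png

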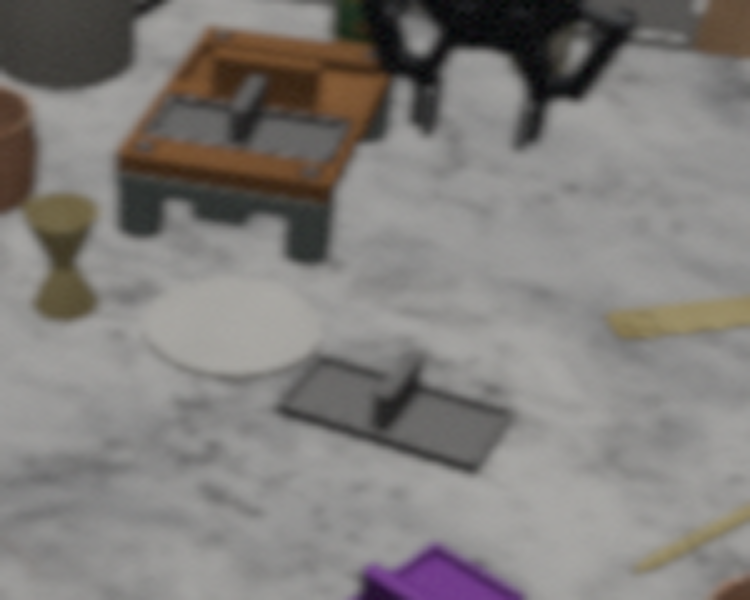

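View pics/tt12.png

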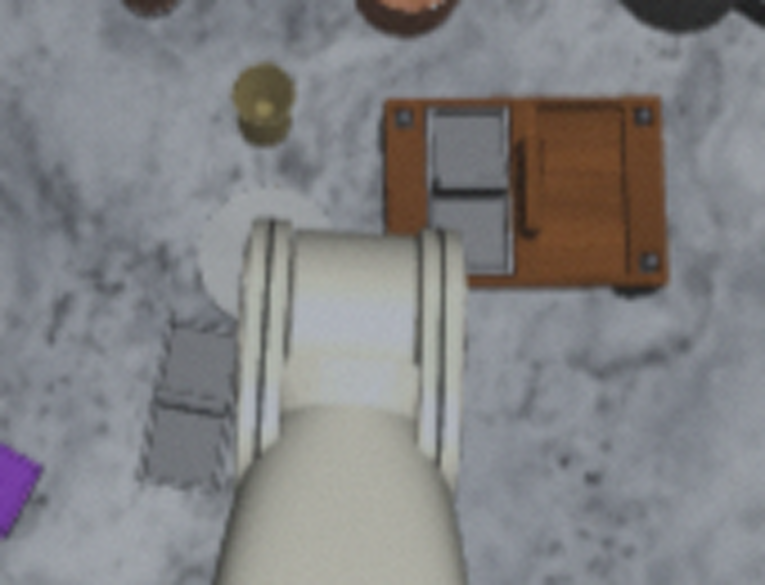

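```bash
python3 -c "
from h import *
plan((.436,.071,.09),-10.6)"
```

```text
t 29.8 pos [ 0.4505 -0.0369  0.1872] yang -0.59 tilt [-0.002   0.0009] F [1.4 0.1 0.3] w 0.0426 j6 [-0.08  1.5 ]
turn units [-0.014 -0.005  1.164]
delta world [-0.0145  0.1079 -0.0972] shift units (final axes) [ 4.137 -1.364  3.89 ] (cur axes) [ 4.307 -0.616  3.895]
```

```bash
python3 -m handwheel '[{"dx":0,"dy":0,"dz":0,"ax":0,"ay":0,"az":1},{"dx":0,"dy":0,"dz":0,"ax":0,"ay":0,"az":0.16},{"dx":1,"dy":-0.4,"dz":0,"ax":0,"ay":0,"az":0},{"dx":1,"dy":-0.4,"dz":0,"ax":0,"ay":0,"az":0},{"dx":1,"dy":-0.4,"dz":0.9,"ax":0,"ay":0,"az":0},{"dx":1,"dy":-0.2,"dz":1,"ax":0,"ay":0,"az":0},{"dx":0.2,"dy":0,"dz":1,"ax":0,"ay":0,"az":0},{"dx":0,"dy":0,"dz":1,"ax":0,"ay":0,"az":0},{"dx":0,"dy":0,"dz":0,"ax":0,"ay":0,"az":0},{"dx":0,"dy":0,"dz":0,"ax":0,"ay":0,"az":0}]'
python3 - <<'E'
from h import *
plan((.436,.071,.033),-10.6)
s=snap('side');i=s['img'][180:280,240:350,::-1];cv2.imwrite('pics/ts13.png',cv2.resize(i,None,fx=6,fy=6,interpolation=cv2.INTER_CUBIC))
E
```

```text
clock: 30.8
eef_pos: [0.4393, 0.0703, 0.0893]
tool_rot: [0.77, 0.638, -0.0, -0.0]
ft_force: [0.4, 0.1, 0.2]
grip_width: 0.0427
t 30.8 pos [0.4393 0.0703 0.0893] yang -10.71 tilt [-0.0007 -0.0002] F [0.4 0.1 0.2] w 0.0427 j6 [0.16 1.92]
turn units [-0.004  0.002 -0.013]
delta world [-0.0033  0.0007 -0.0563] shift units (final axes) [ 2.000e-03 -1.330e-01  2.253e+00] (cur axes) [ 0.003 -0.132  2.253]
```

View pics/ts13.png

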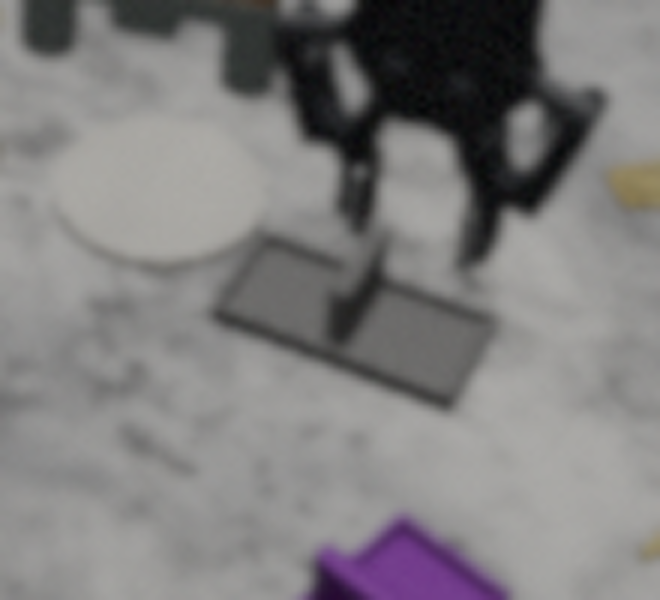

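```bash
python3 - <<'E'
from h import *
s=bot.camera('side')
for X in [(.4393,.0703,.07),(.436,.071,.044),(.436,.071,0.012),(.4393,-.0,.044)]: print(X,(proj(s,X)-[240,180])*6)
print((proj(s,(.439,-.087,.044))-[260,160])*6,(proj(s,(.442,-.086,.068))-[260,160])*6)
p=snap('top');i=p['img'][215:285,200:270,::-1];cv2.imwrite('pics/tt13.png',cv2.resize(i,None,fx=8,fy=8,interpolation=cv2.INTER_CUBIC))
E
```

```text
(0.4393, 0.0703, 0.07) [410.29189658 238.76658682]
(0.436, 0.071, 0.044) [411.47239084 284.16715686]
(0.436, 0.071, 0.012) [404.20920604 334.73366527]
(0.4393, -0.0, 0.044) [432.29676275 177.1270247 ]
[343.81497376 182.07989691] [343.08729139 143.92679788]
```

View pics/tt13.png

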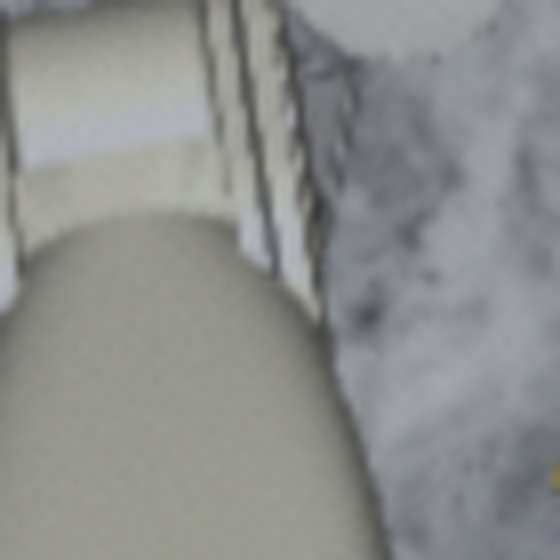

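```bash
python3 - <<'E'
import cv2
i=cv2.imread('pics/tt7.png')[290:510,120:270];cv2.imwrite('pics/z.png',cv2.resize(i,None,fx=2.7,fy=2.7,interpolation=cv2.INTER_CUBIC))
E
```

```text
(no output)
```

View pics/z.png

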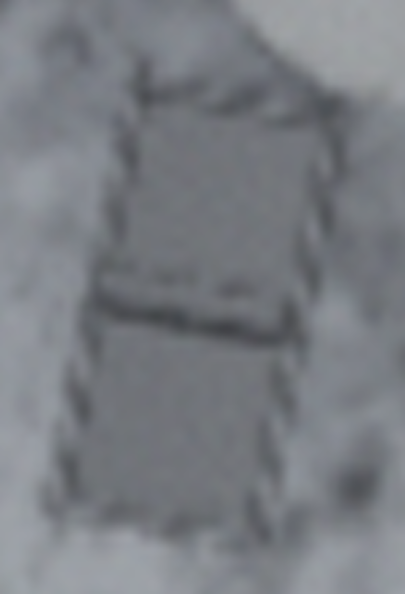

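```bash
python3 - <<'E'
from h import *
p=bot.camera('top');s=bot.camera('side')
f=lambda q,z: atz(p,np.array([190,150])+(np.array([120,290])+np.array(q)/2.7)/4.5,z)
a=np.array([f(q,.012) for q in [(140,85),(332,110),(275,530),(62,510)]]);print(a.round(4).tolist(),a.mean(0).round(4),np.linalg.norm(np.diff(a,axis=0),axis=1));d=a[0]+a[1]-a[2]-a[3];print(np.degrees(np.arctan2(d[1],d[0])))
b=np.array([f(q,.044) for q in [(95,290),(300,318)]]);print('fin',b.mean(0),np.linalg.norm(b[0]-b[1]))
c=a.mean(0);print((proj(s,c)-[240,180])*6)
plan((c[0]+.0025,c[1]+.0012,.09),-10.7)
E
```

```text
[[0.5203, 0.0687, 0.012], [0.5124, 0.0172, 0.012], [0.4012, 0.0344, 0.012], [0.4077, 0.0907, 0.012]] [0.4604 0.0528 0.012 ] [0.05207155 0.11259348 0.05668497]
-9.919545631162697
fin [0.45889305 0.05264928 0.044     ] 0.05394318792929873
[358.51313012 294.88268686]
t 31.05 pos [0.44   0.0705 0.0904] yang -10.76 tilt [0.0027 0.0004] F [ 0.6  0.7 -0.5] w 0.0425 j6 [0.16 1.92]
turn units [ 0.017 -0.006 -0.007]
delta world [ 0.0229 -0.0166 -0.0004] shift units (final axes) [-0.481  1.022  0.014] (cur axes) [-0.48   1.023  0.016]
```

```bash
python3 -m handwheel '[{"dx":-0.24,"dy":0.5,"dz":0,"ax":0,"ay":0,"az":-0.07},{"dx":-0.24,"dy":0.5,"dz":0,"ax":0,"ay":0,"az":0},{"dx":0,"dy":0,"dz":0,"ax":0,"ay":0,"az":0},{"dx":0,"dy":0,"dz":0,"ax":0,"ay":0,"az":0}]'
python3 - <<'E'
from h import *
plan((.462,.054,.0335),-10.2)
s=snap('side');i=s['img'][180:280,240:350,::-1];cv2.imwrite('pics/ts14.png',cv2.resize(i,None,fx=6,fy=6,interpolation=cv2.INTER_CUBIC))
E
```

```text
clock: 31.45
eef_pos: [0.4615, 0.054, 0.0892]
tool_rot: [0.767, 0.641, 0.0, -0.0]
ft_force: [-0.8, 0.1, 0.7]
grip_width: 0.0425
t 31.45 pos [0.4615 0.054  0.0892] yang -10.2 tilt [0.0001 0.0002] F [-0.8  0.1  0.7] w 0.0425 j6 [0.12 1.87]
turn units [ 0.    -0.002  0.   ]
delta world [ 0.0005 -0.     -0.0557] shift units (final axes) [2.000e-03 2.000e-02 2.229e+00] (cur axes) [2.000e-03 2.000e-02 2.229e+00]
```

View pics/ts14.png

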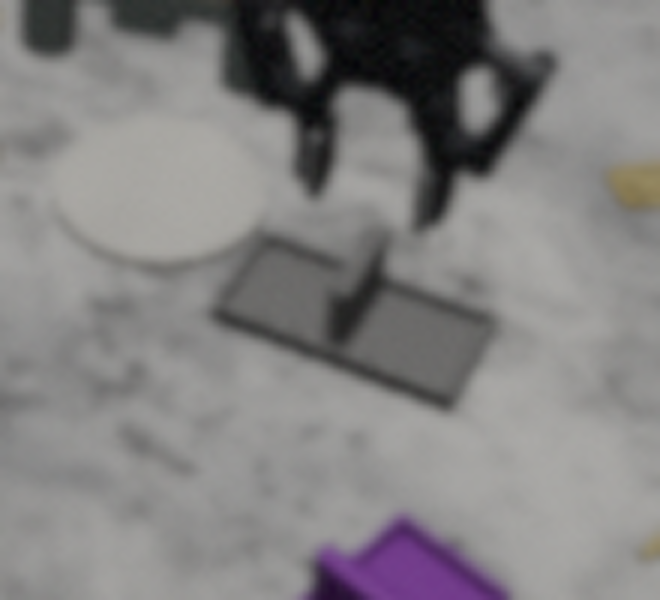

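Now the fin sits between the fingers. Grip it.

```bash
python3 -m handwheel '[{"dx":0,"dy":0,"dz":1,"ax":0,"ay":0,"az":0},{"dx":0,"dy":0,"dz":1,"ax":0,"ay":0,"az":0},{"dx":0,"dy":0,"dz":0.22,"ax":0,"ay":0,"az":0},{"dx":0,"dy":0,"dz":0,"ax":0,"ay":0,"az":0}]'
python3 -m handwheel '[{"dx":0,"dy":0,"dz":0,"ax":0,"ay":0,"az":0},{"dx":0,"dy":0,"dz":0,"ax":0,"ay":0,"az":0},{"dx":0,"dy":0,"dz":0,"ax":0,"ay":0,"az":0},{"dx":0,"dy":0,"dz":0,"ax":0,"ay":0,"az":0},{"dx":0,"dy":0,"dz":0,"ax":0,"ay":0,"az":0},{"dx":0,"dy":0,"dz":0,"ax":0,"ay":0,"az":0}]' -1
python3 -c "
from h import *
st()"
python3 -m handwheel '[{"dx":0,"dy":0,"dz":-0.3,"ax":0,"ay":0,"az":0},{"dx":0,"dy":0,"dz":-1,"ax":0,"ay":0,"az":0},{"dx":0,"dy":0,"dz":-1,"ax":0,"ay":0,"az":0},{"dx":0,"dy":0,"dz":-1,"ax":0,"ay":0,"az":0},{"dx":0,"dy":0,"dz":-1,"ax":0,"ay":0,"az":0},{"dx":0,"dy":0,"dz":-1,"ax":0,"ay":0,"az":0},{"dx":0,"dy":0,"dz":-1,"ax":0,"ay":0,"az":0},{"dx":0,"dy":0,"dz":0,"ax":0,"ay":0,"az":0}]'
python3 -c "
from h import *
plan((.602,-.2195,.18),-.8)"
```

```text
clock: 31.9
eef_pos: [0.4599, 0.0543, 0.0328]
tool_rot: [0.767, 0.642, -0.001, -0.001]
ft_force: [0.2, 0.8, -0.6]
grip_width: 0.0428
clock: 32.5
eef_pos: [0.4625, 0.0545, 0.0348]
tool_rot: [0.767, 0.642, 0.001, 0.001]
ft_force: [-0.8, 0.7, 6.6]
grip_width: 0.0093
t 32.5 pos [0.4625 0.0545 0.0348] yang -10.14 tilt [0.0029 0.0005] F [-0.8  0.7  6.6] w 0.0093 j6 [0.12 1.86]
clock: 33.3
eef_pos: [0.4633, 0.0545, 0.1946]
tool_rot: [0.767, 0.642, 0.003, 0.002]
ft_force: [0.1, 0.5, -1.5]
grip_width: 0.0093
t 33.3 pos [0.4633 0.0545 0.1946] yang -10.14 tilt [0.0068 0.0008] F [ 0.1  0.5 -1.5] w 0.0093 j6 [0.12 1.86]
turn units [ 0.045 -0.009 -1.087]
delta world [ 0.1387 -0.274  -0.0146] shift units (final axes) [-10.881   5.701   0.584] (cur axes) [-9.813  7.388  0.613]
```

```bash
python3 -m handwheel '[{"dx":0,"dy":0,"dz":0,"ax":0,"ay":0,"az":-1},{"dx":-1,"dy":0.5,"dz":0,"ax":0,"ay":0,"az":-0.08},{"dx":-1,"dy":0.5,"dz":0,"ax":0,"ay":0,"az":0},{"dx":-1,"dy":0.5,"dz":0,"ax":0,"ay":0,"az":0},{"dx":-1,"dy":0.5,"dz":0,"ax":0,"ay":0,"az":0},{"dx":-1,"dy":0.5,"dz":0,"ax":0,"ay":0,"az":0},{"dx":-1,"dy":0.5,"dz":0,"ax":0,"ay":0,"az":0},{"dx":-1,"dy":0.5,"dz":0,"ax":0,"ay":0,"az":0},{"dx":-1,"dy":0.5,"dz":0,"ax":0,"ay":0,"az":0},{"dx":-1,"dy":0.5,"dz":0,"ax":0,"ay":0,"az":0},{"dx":-1,"dy":0.5,"dz":0,"ax":0,"ay":0,"az":0},{"dx":-0.5,"dy":0.5,"dz":0,"ax":0,"ay":0,"az":0}]'
python3 -m handwheel '[{"dx":0,"dy":0,"dz":0,"ax":0,"ay":0,"az":0},{"dx":0,"dy":0,"dz":0,"ax":0,"ay":0,"az":0},{"dx":0,"dy":0,"dz":0,"ax":0,"ay":0,"az":0}]'
python3 -c "
from h import *
plan((.601,-.219,.125),-.8)"
```

```text
clock: 34.5
eef_pos: [0.5938, -0.2124, 0.1891]
tool_rot: [0.713, 0.701, -0.001, -0.001]
ft_force: [0.4, 0.0, -1.4]
grip_width: 0.0092
clock: 34.8
eef_pos: [0.5936, -0.2094, 0.1902]
tool_rot: [0.712, 0.702, -0.0, -0.001]
ft_force: [0.3, 0.7, -0.6]
grip_width: 0.0092
t 34.8 pos [ 0.5936 -0.2094  0.1902] yang -0.82 tilt [-0.0021  0.001 ] F [ 0.3  0.7 -0.6] w 0.0092 j6 [-0.34  1.25]
turn units [-0.014 -0.006 -0.002]
delta world [ 0.0074 -0.0096 -0.0652] shift units (final axes) [-0.378  0.302  2.609] (cur axes) [-0.381  0.308  2.608]
```

```bash
python3 -m handwheel '[{"dx":-0.38,"dy":0.3,"dz":0.3,"ax":0,"ay":0,"az":0},{"dx":0,"dy":0,"dz":1,"ax":0,"ay":0,"az":0},{"dx":0,"dy":0,"dz":1,"ax":0,"ay":0,"az":0},{"dx":0,"dy":0,"dz":0.2,"ax":0,"ay":0,"az":0},{"dx":0,"dy":0,"dz":0,"ax":0,"ay":0,"az":0},{"dx":0,"dy":0,"dz":0,"ax":0,"ay":0,"az":0}]'
python3 - <<'E'
from h import *
plan((.601,-.219,.1028),-.8)
s=snap('side');i=s['img'][110:210,220:330,::-1];cv2.imwrite('pics/ts15.png',cv2.resize(i,None,fx=7,fy=6,interpolation=cv2.INTER_CUBIC))
E
```

```text
clock: 35.4
eef_pos: [0.6026, -0.2202, 0.1297]
tool_rot: [0.712, 0.702, 0.0, 0.001]
ft_force: [0.1, 0.6, -0.8]
grip_width: 0.0088
t 35.4 pos [ 0.6026 -0.2202  0.1297] yang -0.85 tilt [ 0.0017 -0.0007] F [ 0.1  0.6 -0.8] w 0.0088 j6 [-0.35  1.24]
turn units [ 0.011  0.005 -0.005]
delta world [-0.0016  0.0012 -0.0269] shift units (final axes) [ 0.047 -0.066  1.075] (cur axes) [ 0.048 -0.068  1.075]
```

View pics/ts15.png

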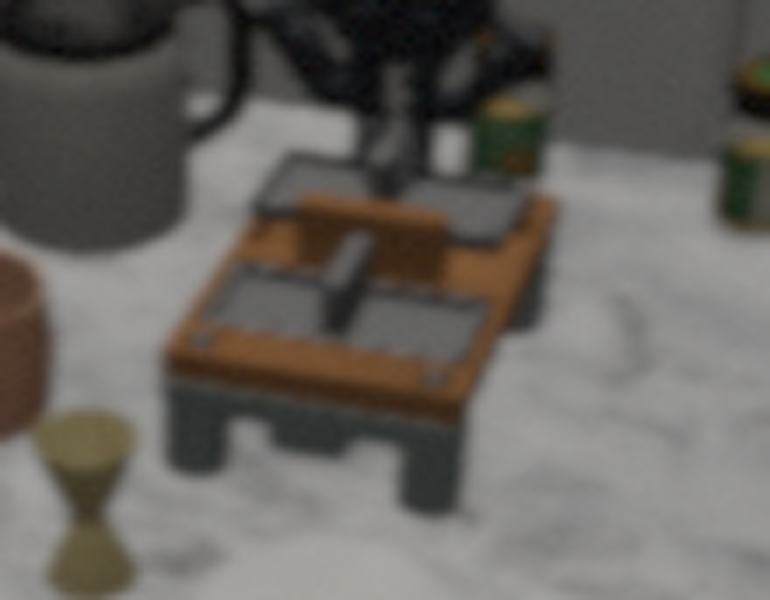

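```bash
python3 -m handwheel '[{"dx":0.04,"dy":-0.03,"dz":0.3,"ax":0,"ay":0,"az":0},{"dx":0,"dy":0,"dz":0.2,"ax":0,"ay":0,"az":0},{"dx":0,"dy":0,"dz":0,"ax":0,"ay":0,"az":0},{"dx":0,"dy":0,"dz":0,"ax":0,"ay":0,"az":0}]'
python3 -m handwheel '[{"dx":0,"dy":0,"dz":0.12,"ax":0,"ay":0,"az":0},{"dx":0,"dy":0,"dz":0,"ax":0,"ay":0,"az":0}]'
python3 -m handwheel '[{"dx":0,"dy":0,"dz":0.12,"ax":0,"ay":0,"az":0},{"dx":0,"dy":0,"dz":0,"ax":0,"ay":0,"az":0}]'
python3 -c "
from h import *
st()"
```

```text
clock: 35.85
eef_pos: [0.6009, -0.219, 0.1158]
tool_rot: [0.712, 0.702, -0.0, -0.0]
ft_force: [0.0, -0.4, -1.6]
grip_width: 0.0091
clock: 36.05
eef_pos: [0.6016, -0.2194, 0.1146]
tool_rot: [0.713, 0.702, 0.0, 0.001]
ft_force: [-1.6, -1.1, 4.0]
grip_width: 0.0093
clock: 36.25
eef_pos: [0.6018, -0.2202, 0.1136]
tool_rot: [0.713, 0.701, 0.0, 0.002]
ft_force: [-4.2, -1.3, 12.7]
grip_width: 0.0088
t 36.25 pos [ 0.6018 -0.2202  0.1136] yang -0.91 tilt [ 0.0036 -0.0026] F [-4.2 -1.3 12.7] w 0.0088 j6 [-0.35  1.24]
```

```bash
python3 -c "
from h import *
o,M=st();print(o['ft_torque'].round(3))"
python3 -m handwheel '[{"dx":0,"dy":0,"dz":-0.2,"ax":0,"ay":0,"az":0},{"dx":0,"dy":0,"dz":0,"ax":0,"ay":0,"az":0},{"dx":0,"dy":0,"dz":0,"ax":0,"ay":0,"az":0}]'
python3 - <<'E'
from h import *
o,M=st();print(o['ft_torque'].round(3))
s=snap('side');i=s['img'][130:180,240:310,::-1];cv2.imwrite('pics/ts16.png',cv2.resize(i,None,fx=11,fy=11,interpolation=cv2.INTER_CUBIC))
E
```

```text
t 36.25 pos [ 0.6018 -0.2202  0.1136] yang -0.91 tilt [ 0.0036 -0.0026] F [-4.2 -1.3 12.7] w 0.0088 j6 [-0.35  1.24]
[0.008 0.917 0.018]
clock: 36.55
eef_pos: [0.6015, -0.2197, 0.1152]
tool_rot: [0.713, 0.702, -0.0, 0.001]
ft_force: [0.7, -3.9, -0.0]
grip_width: 0.009
t 36.55 pos [ 0.6015 -0.2197  0.1152] yang -0.88 tilt [ 0.0008 -0.0014] F [ 0.7 -3.9 -0. ] w 0.009 j6 [-0.35  1.24]
[-0.65  -0.041  0.077]
```

View pics/ts16.png

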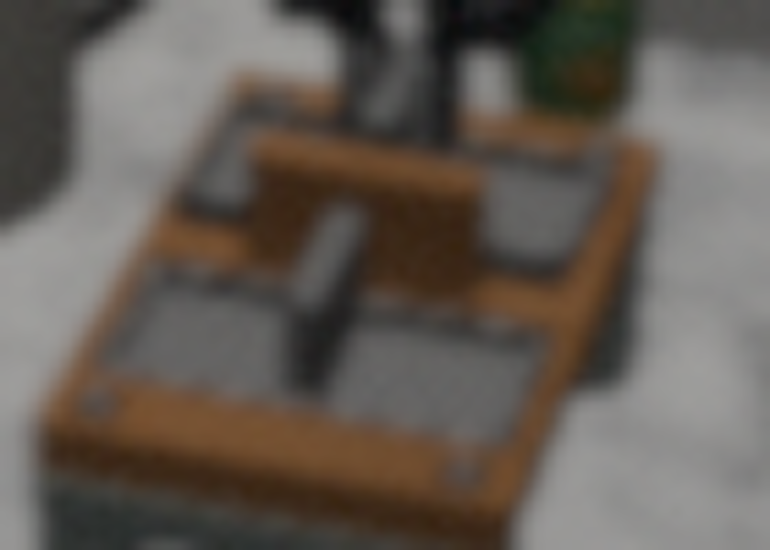

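```bash
python3 -m handwheel '[{"dx":-0.06,"dy":0,"dz":0,"ax":0,"ay":0,"az":0},{"dx":0,"dy":0,"dz":0,"ax":0,"ay":0,"az":0}]'
python3 -c "
from h import *
o,M=st();print(o['ft_torque'].round(3))"
python3 -m handwheel '[{"dx":0,"dy":0,"dz":0.08,"ax":0,"ay":0,"az":0},{"dx":0,"dy":0,"dz":0,"ax":0,"ay":0,"az":0}]'
python3 -m handwheel '[{"dx":0,"dy":0,"dz":0.08,"ax":0,"ay":0,"az":0},{"dx":0,"dy":0,"dz":0,"ax":0,"ay":0,"az":0}]'
python3 -c "
from h import *
o,M=st();print(o['ft_torque'].round(3))"
```

```text
clock: 36.8
eef_pos: [0.6006, -0.2198, 0.1142]
tool_rot: [0.712, 0.702, 0.0, -0.001]
ft_force: [-0.3, 0.2, -1.5]
grip_width: 0.0089
t 36.8 pos [ 0.6006 -0.2198  0.1142] yang -0.85 tilt [-0.0016  0.0018] F [-0.3  0.2 -1.5] w 0.0089 j6 [-0.35  1.23]
[0.025 0.009 0.011]
clock: 37.0
eef_pos: [0.6009, -0.2201, 0.1136]
tool_rot: [0.712, 0.702, 0.0, -0.0]
ft_force: [-2.5, 0.0, 4.6]
grip_width: 0.009
clock: 37.2
eef_pos: [0.6009, -0.2202, 0.1134]
tool_rot: [0.712, 0.702, 0.001, 0.0]
ft_force: [-5.3, 0.3, 11.7]
grip_width: 0.0091
t 37.2 pos [ 0.6009 -0.2202  0.1134] yang -0.86 tilt [0.001  0.0005] F [-5.3  0.3 11.7] w 0.0091 j6 [-0.35  1.23]
[0.571 1.142 0.071]
```

```bash
python3 -m handwheel '[{"dx":0,"dy":0,"dz":-0.16,"ax":0,"ay":0,"az":0},{"dx":-0.07,"dy":0,"dz":0,"ax":0,"ay":0,"az":0},{"dx":0,"dy":0,"dz":0,"ax":0,"ay":0,"az":0}]'
python3 -m handwheel '[{"dx":0,"dy":0,"dz":0.08,"ax":0,"ay":0,"az":0},{"dx":0,"dy":0,"dz":0,"ax":0,"ay":0,"az":0}]'
python3 -m handwheel '[{"dx":0,"dy":0,"dz":0.08,"ax":0,"ay":0,"az":0},{"dx":0,"dy":0,"dz":0,"ax":0,"ay":0,"az":0}]'
python3 -c "
from h import *
o,M=st();print(o['ft_torque'].round(3))"
```

```text
clock: 37.5
eef_pos: [0.601, -0.2222, 0.1144]
tool_rot: [0.712, 0.702, -0.0, -0.0]
ft_force: [0.3, 0.7, -0.2]
grip_width: 0.0089
clock: 37.7
eef_pos: [0.6006, -0.222, 0.1119]
tool_rot: [0.712, 0.702, -0.0, -0.001]
ft_force: [-1.1, 0.5, -1.5]
grip_width: 0.009
clock: 37.9
eef_pos: [0.6008, -0.2221, 0.1104]
tool_rot: [0.712, 0.702, -0.0, -0.0]
ft_force: [0.2, -0.5, -0.1]
grip_width: 0.0089
t 37.9 pos [ 0.6008 -0.2221  0.1104] yang -0.86 tilt [-0.001   0.0004] F [ 0.2 -0.5 -0.1] w 0.0089 j6 [-0.35  1.23]
[-0.015 -0.014 -0.033]
```

It's in. Continue down to ~0.1028.

```bash
python3 -m handwheel '[{"dx":0,"dy":0,"dz":0.1,"ax":0,"ay":0,"az":0},{"dx":0,"dy":0,"dz":0.1,"ax":0,"ay":0,"az":0},{"dx":0,"dy":0,"dz":0,"ax":0,"ay":0,"az":0}]'
python3 -m handwheel '[{"dx":0,"dy":0,"dz":0.12,"ax":0,"ay":0,"az":0},{"dx":0,"dy":0,"dz":0.1,"ax":0,"ay":0,"az":0},{"dx":0,"dy":0,"dz":0,"ax":0,"ay":0,"az":0}]'
python3 -c "
from h import *
o,M=st();print(o['ft_torque'].round(3))"
```

```text
clock: 38.2
eef_pos: [0.6008, -0.2221, 0.1055]
tool_rot: [0.712, 0.702, -0.0, -0.0]
ft_force: [-0.3, 0.1, -1.2]
grip_width: 0.0091
clock: 38.5
eef_pos: [0.6014, -0.2223, 0.1032]
tool_rot: [0.712, 0.702, 0.0, 0.001]
ft_force: [-3.4, 1.9, 9.4]
grip_width: 0.0092
t 38.5 pos [ 0.6014 -0.2223  0.1032] yang -0.85 tilt [ 0.002  -0.0009] F [-3.4  1.9  9.4] w 0.0092 j6 [-0.35  1.23]
[ 0.17   0.898 -0.047]
```

```bash
python3 -m handwheel '[{"dx":0,"dy":0,"dz":0,"ax":0,"ay":0,"az":0},{"dx":0,"dy":0,"dz":0,"ax":0,"ay":0,"az":0},{"dx":0,"dy":0,"dz":0,"ax":0,"ay":0,"az":0},{"dx":0,"dy":0,"dz":0,"ax":0,"ay":0,"az":0}]' 0
python3 -m handwheel '[{"dx":0,"dy":0,"dz":-0.5,"ax":0,"ay":0,"az":0},{"dx":0,"dy":0,"dz":-1,"ax":0,"ay":0,"az":0},{"dx":0,"dy":0,"dz":-1,"ax":0,"ay":0,"az":0},{"dx":0,"dy":0,"dz":-1,"ax":0,"ay":0,"az":0},{"dx":0,"dy":-1,"dz":-1,"ax":0,"ay":0,"az":0},{"dx":-1,"dy":-1,"dz":0,"ax":0,"ay":0,"az":0},{"dx":-1,"dy":-1,"dz":0,"ax":0,"ay":0,"az":0},{"dx":-1,"dy":-1,"dz":0,"ax":0,"ay":0,"az":0},{"dx":-1,"dy":-1,"dz":0,"ax":0,"ay":0,"az":0},{"dx":-1,"dy":-1,"dz":0,"ax":0,"ay":0,"az":0},{"dx":-1,"dy":0,"dz":0,"ax":0,"ay":0,"az":0},{"dx":-1,"dy":0,"dz":0,"ax":0,"ay":0,"az":0}]'
python3 - <<'E'
from h import *
plan((.449,-.397,.2),89.2)
s=snap('side');i=s['img'][110:210,220:350,::-1];cv2.imwrite('pics/ts17.png',cv2.resize(i,None,fx=6,fy=6,interpolation=cv2.INTER_CUBIC))
s=snap('top');i=s['img'][150:250,260:400,::-1];cv2.imwrite('pics/tt17.png',cv2.resize(i,None,fx=5.5,fy=5.5,interpolation=cv2.INTER_CUBIC))
E
```

```text
clock: 38.9
eef_pos: [0.601, -0.2222, 0.1002]
tool_rot: [0.712, 0.702, -0.0, -0.0]
ft_force: [-0.2, -0.4, 0.6]
grip_width: 0.0426
clock: 40.1
eef_pos: [0.4477, -0.3962, 0.2146]
tool_rot: [0.713, 0.701, 0.0, 0.001]
ft_force: [1.3, -0.3, 0.5]
grip_width: 0.0427
t 40.1 pos [ 0.4477 -0.3962  0.2146] yang -0.92 tilt [ 0.0012 -0.0009] F [ 1.3 -0.3  0.5] w 0.0427 j6 [-0.72  0.86]
turn units [ 2.0000e-03  1.1000e-02 -1.0486e+01]
delta world [ 0.0013 -0.0008 -0.0146] shift units (final axes) [-0.054 -0.03   0.583] (cur axes) [-0.029  0.054  0.583]
```

View pics/ts17.png

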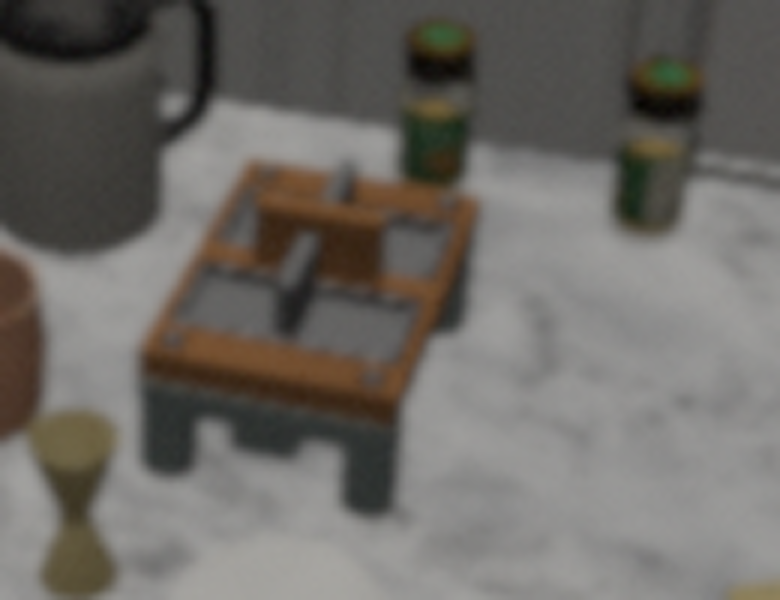

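View pics/tt17.png

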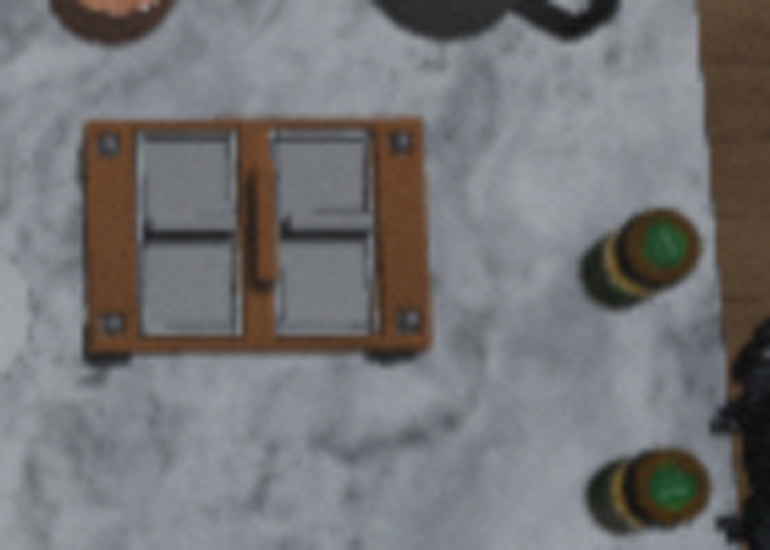

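```bash
python3 - <<'E'
from h import *
p=bot.camera('top')
I=p['img'].astype(int);hsv=cv2.cvtColor(p['img'],cv2.COLOR_RGB2HSV)
m=((hsv[:,:,0]>50)&(hsv[:,:,0]<85)&(hsv[:,:,1]>90)).astype(np.uint8)
n,l,st_,c=cv2.connectedComponentsWithStats(m)
for i in range(1,n):
    if st_[i,4]>10: print(st_[i],c[i].round(2),atz(p,c[i],.105).round(4))
for q in [(668,487),(660,247)]: print(atz(p,np.array([260,150])+np.array(q)/5.5,.105).round(4))
E
```

```text
[377 191   8   7  39] [380.33 194.08] [ 0.5836 -0.4059  0.105 ]
[118 197   8   8  43] [120.86 200.67] [0.5807 0.3918 0.105 ]
[378 235   9   7  45] [381.64 238.11] [ 0.4484 -0.3996  0.105 ]
[ 0.4471 -0.3989  0.105 ]
[ 0.5811 -0.4047  0.105 ]
```

```bash
python3 -m handwheel '[{"dx":0,"dy":0,"dz":0,"ax":0,"ay":0,"az":-1},{"dx":0,"dy":0,"dz":0,"ax":0,"ay":0,"az":-1},{"dx":0,"dy":0,"dz":0,"ax":0,"ay":0,"az":-1},{"dx":0,"dy":0,"dz":0,"ax":0,"ay":0,"az":-1},{"dx":0,"dy":0,"dz":0,"ax":0,"ay":0,"az":-1},{"dx":0,"dy":0,"dz":0,"ax":0,"ay":0,"az":-1},{"dx":0,"dy":0,"dz":0,"ax":0,"ay":0,"az":-1},{"dx":0,"dy":0,"dz":0,"ax":0,"ay":0,"az":-1},{"dx":0,"dy":0,"dz":0,"ax":0,"ay":0,"az":-1},{"dx":0,"dy":0,"dz":0,"ax":0,"ay":0,"az":-1},{"dx":0,"dy":0,"dz":0,"ax":0,"ay":0,"az":-0.5},{"dx":0,"dy":0,"dz":0,"ax":0,"ay":0,"az":0}]' 0.7
python3 -c "
from h import *
plan((.450,-.397,.075),89.2)"
```

```text
clock: 41.45
eef_pos: [0.4488, -0.394, 0.2136]
tool_rot: [0.005, 1.0, 0.0, 0.0]
ft_force: [-0.7, 0.7, 0.1]
grip_width: 0.0726
t 41.45 pos [ 0.4488 -0.394   0.2136] yang 89.44 tilt [0.0003 0.0001] F [-0.7  0.7  0.1] w 0.0726 j6 [-0.72 -0.71]
turn units [0.001 0.002 0.028]
delta world [ 0.0012 -0.003  -0.1386] shift units (final axes) [-0.048 -0.121  5.545] (cur axes) [-0.046 -0.122  5.545]
```

```bash
python3 -m handwheel '[{"dx":-0.05,"dy":-0.12,"dz":1,"ax":0,"ay":0,"az":0},{"dx":0,"dy":0,"dz":1,"ax":0,"ay":0,"az":0},{"dx":0,"dy":0,"dz":0,"ax":0,"ay":0,"az":0},{"dx":0,"dy":0,"dz":0,"ax":0,"ay":0,"az":0}]'
python3 - <<'E'
from h import *
plan((.450,-.397,.075),89.2)
s=snap('side');i=s['img'][90:170,270:370,::-1];cv2.imwrite('pics/ts18.png',cv2.resize(i,None,fx=7,fy=7,interpolation=cv2.INTER_CUBIC))
E
```

```text
clock: 41.85
eef_pos: [0.4497, -0.3974, 0.1632]
tool_rot: [0.006, 1.0, 0.0, -0.0]
ft_force: [-0.2, -0.1, -0.7]
grip_width: 0.073
t 41.85 pos [ 0.4497 -0.3974  0.1632] yang 89.36 tilt [-0.0009  0.0009] F [-0.2 -0.1 -0.7] w 0.073 j6 [-0.72 -0.71]
turn units [ 0.006 -0.006  0.019]
delta world [ 0.0003  0.0004 -0.0882] shift units (final axes) [-0.014  0.014  3.529] (cur axes) [-0.017  0.011  3.529]
```

View pics/ts18.png

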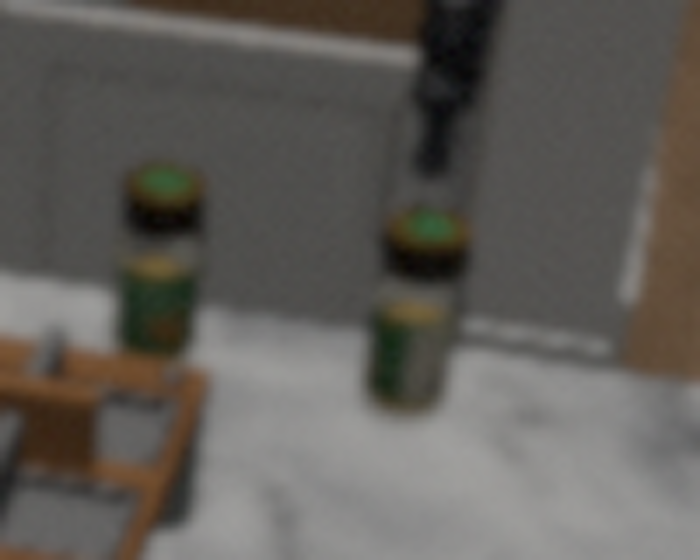

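```bash
python3 -m handwheel '[{"dx":0,"dy":0,"dz":1,"ax":0,"ay":0,"az":0},{"dx":0,"dy":0,"dz":1,"ax":0,"ay":0,"az":0},{"dx":0,"dy":0,"dz":1,"ax":0,"ay":0,"az":0},{"dx":0,"dy":0,"dz":0.5,"ax":0,"ay":0,"az":0},{"dx":0,"dy":0,"dz":0,"ax":0,"ay":0,"az":0},{"dx":0,"dy":0,"dz":0,"ax":0,"ay":0,"az":0}]'
python3 -m handwheel '[{"dx":0,"dy":0,"dz":0,"ax":0,"ay":0,"az":0},{"dx":0,"dy":0,"dz":0,"ax":0,"ay":0,"az":0},{"dx":0,"dy":0,"dz":0,"ax":0,"ay":0,"az":0},{"dx":0,"dy":0,"dz":0,"ax":0,"ay":0,"az":0},{"dx":0,"dy":0,"dz":0,"ax":0,"ay":0,"az":0}]' -1
python3 -c "
from h import *
st()"
```

```text
clock: 42.5
eef_pos: [0.4505, -0.3986, 0.077]
tool_rot: [0.005, 1.0, -0.001, 0.001]
ft_force: [0.6, -0.7, 0.2]
grip_width: 0.0728
clock: 43.0
eef_pos: [0.4507, -0.3987, 0.0774]
tool_rot: [0.005, 1.0, -0.001, 0.001]
ft_force: [-0.3, 0.5, 6.5]
grip_width: 0.0429
t 43.0 pos [ 0.4507 -0.3987  0.0774] yang 89.39 tilt [ 0.0027 -0.0021] F [-0.3  0.5  6.5] w 0.0429 j6 [-0.72 -0.71]
```

```bash
python3 -m handwheel '[{"dx":0,"dy":0,"dz":-0.3,"ax":0,"ay":0,"az":0},{"dx":0,"dy":0,"dz":-1,"ax":0,"ay":0,"az":0},{"dx":0,"dy":0,"dz":-1,"ax":0,"ay":0,"az":0},{"dx":0,"dy":0,"dz":-1,"ax":0,"ay":0,"az":0},{"dx":0,"dy":0,"dz":-1,"ax":0,"ay":0,"az":0},{"dx":0,"dy":0,"dz":-1,"ax":0,"ay":0,"az":0},{"dx":0,"dy":0,"dz":-0.5,"ax":0,"ay":0,"az":0},{"dx":0,"dy":0,"dz":0,"ax":0,"ay":0,"az":0}]'
python3 -c "
from h import *
plan((.571,-.2195,.215),89.2)"
```

```text
clock: 43.8
eef_pos: [0.4505, -0.3987, 0.2227]
tool_rot: [0.005, 1.0, -0.001, 0.002]
ft_force: [-0.2, -0.9, -1.2]
grip_width: 0.0429
t 43.8 pos [ 0.4505 -0.3987  0.2227] yang 89.38 tilt [ 0.003  -0.0027] F [-0.2 -0.9 -1.2] w 0.0429 j6 [-0.72 -0.71]
turn units [-0.018  0.02   0.021]
delta world [ 0.1205  0.1792 -0.0077] shift units (final axes) [-4.721  7.235  0.308] (cur axes) [-4.743  7.221  0.303]
```

```bash
python3 -m handwheel '[{"dx":-0.65,"dy":1,"dz":0,"ax":0,"ay":0,"az":0},{"dx":-0.65,"dy":1,"dz":0,"ax":0,"ay":0,"az":0},{"dx":-0.65,"dy":1,"dz":0,"ax":0,"ay":0,"az":0},{"dx":-0.65,"dy":1,"dz":0,"ax":0,"ay":0,"az":0},{"dx":-0.65,"dy":1,"dz":0,"ax":0,"ay":0,"az":0},{"dx":-0.65,"dy":1,"dz":0,"ax":0,"ay":0,"az":0},{"dx":-0.65,"dy":1,"dz":0,"ax":0,"ay":0,"az":0},{"dx":-0.17,"dy":0.22,"dz":0,"ax":0,"ay":0,"az":0},{"dx":0,"dy":0,"dz":0,"ax":0,"ay":0,"az":0},{"dx":0,"dy":0,"dz":0,"ax":0,"ay":0,"az":0}]'
python3 -c "
from h import *
plan((.571,-.2195,.1504),89.2)"
```

```text
clock: 44.8
eef_pos: [0.5688, -0.2192, 0.2194]
tool_rot: [0.006, 1.0, 0.0, -0.001]
ft_force: [-0.6, 0.5, -0.9]
grip_width: 0.0428
t 44.8 pos [ 0.5688 -0.2192  0.2194] yang 89.35 tilt [-0.0023  0.0002] F [-0.6  0.5 -0.9] w 0.0428 j6 [-0.37 -0.36]
turn units [ 0.001 -0.015  0.018]
delta world [ 0.0022 -0.0003 -0.069 ] shift units (final axes) [-0.089 -0.009  2.761] (cur axes) [-0.096 -0.01   2.761]
```

```bash
python3 -m handwheel '[{"dx":-0.07,"dy":-0.01,"dz":0.7,"ax":0,"ay":0,"az":0},{"dx":0,"dy":0,"dz":0.7,"ax":0,"ay":0,"az":0},{"dx":0,"dy":0,"dz":0.7,"ax":0,"ay":0,"az":0},{"dx":0,"dy":0,"dz":0.1,"ax":0,"ay":0,"az":0},{"dx":0,"dy":0,"dz":0,"ax":0,"ay":0,"az":0}]'
python3 - <<'E'
from h import *
plan((.571,-.2195,.1504),89.2)
s=snap('side');i=s['img'][100:190,230:330,::-1];cv2.imwrite('pics/ts19.png',cv2.resize(i,None,fx=7,fy=6,interpolation=cv2.INTER_CUBIC))
E
```

```text
clock: 45.3
eef_pos: [0.5703, -0.22, 0.165]
tool_rot: [0.006, 1.0, 0.0, -0.001]
ft_force: [1.0, -0.3, -0.6]
grip_width: 0.0429
t 45.3 pos [ 0.5703 -0.22    0.165 ] yang 89.28 tilt [-0.0018  0.0005] F [ 1.  -0.3 -0.6] w 0.0429 j6 [-0.37 -0.36]
turn units [ 0.003 -0.012  0.009]
delta world [ 0.0007  0.0005 -0.0146] shift units (final axes) [-0.028  0.019  0.584] (cur axes) [-0.029  0.019  0.583]
```

View pics/ts19.png

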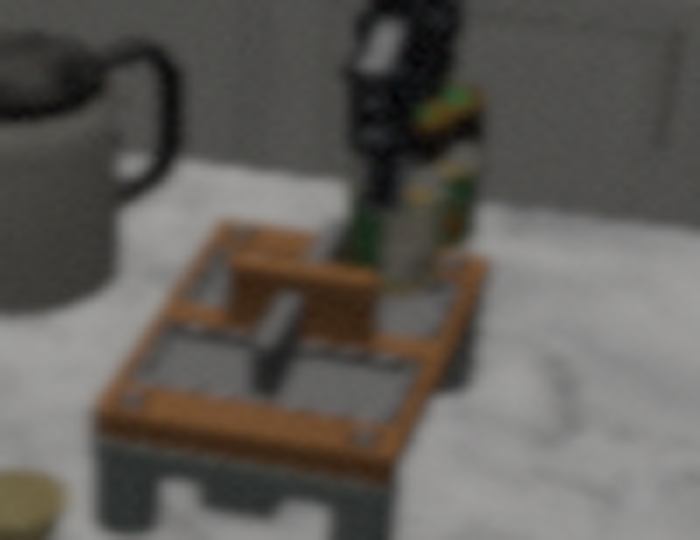

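```bash
python3 -m handwheel '[{"dx":0,"dy":0.02,"dz":0.15,"ax":0,"ay":0,"az":0},{"dx":0,"dy":0,"dz":0,"ax":0,"ay":0,"az":0}]'
python3 -m handwheel '[{"dx":0,"dy":0,"dz":0.12,"ax":0,"ay":0,"az":0},{"dx":0,"dy":0,"dz":0.0,"ax":0,"ay":0,"az":0}]'
python3 -m handwheel '[{"dx":0,"dy":0,"dz":0.12,"ax":0,"ay":0,"az":0},{"dx":0,"dy":0,"dz":0,"ax":0,"ay":0,"az":0}]'
python3 -c "
from h import *
st()"
```

```text
clock: 45.55
eef_pos: [0.5716, -0.2188, 0.1623]
tool_rot: [0.006, 1.0, -0.0, 0.0]
ft_force: [0.9, -0.0, -0.0]
grip_width: 0.0427
clock: 45.75
eef_pos: [0.5713, -0.2184, 0.1587]
tool_rot: [0.005, 1.0, 0.0, -0.0]
ft_force: [0.0, -0.1, -0.6]
grip_width: 0.0429
clock: 45.95
eef_pos: [0.5712, -0.2184, 0.1553]
tool_rot: [0.005, 1.0, 0.0, -0.0]
ft_force: [-0.6, 0.3, 0.1]
grip_width: 0.0428
t 45.95 pos [ 0.5712 -0.2184  0.1553] yang 89.39 tilt [-0.0008  0.0003] F [-0.6  0.3  0.1] w 0.0428 j6 [-0.37 -0.35]
```

```bash
python3 -m handwheel '[{"dx":0,"dy":0,"dz":0.12,"ax":0,"ay":0,"az":0},{"dx":0,"dy":0,"dz":0,"ax":0,"ay":0,"az":0}]'
python3 -m handwheel '[{"dx":0,"dy":0,"dz":0.1,"ax":0,"ay":0,"az":0},{"dx":0,"dy":0,"dz":0,"ax":0,"ay":0,"az":0}]'
python3 -c "
from h import *
st()"
```

```text
clock: 46.15
eef_pos: [0.5711, -0.2184, 0.1523]
tool_rot: [0.005, 1.0, 0.0, -0.0]
ft_force: [0.3, 0.5, -2.2]
grip_width: 0.0427
clock: 46.35
eef_pos: [0.5715, -0.2186, 0.1505]
tool_rot: [0.005, 1.0, -0.0, 0.0]
ft_force: [-0.4, 0.4, -0.6]
grip_width: 0.0427
t 46.35 pos [ 0.5715 -0.2186  0.1505] yang 89.38 tilt [ 0.0005 -0.0002] F [-0.4  0.4 -0.6] w 0.0427 j6 [-0.37 -0.35]
```

```bash
python3 -m handwheel '[{"dx":0,"dy":0,"dz":0.05,"ax":0,"ay":0,"az":0},{"dx":0,"dy":0,"dz":0,"ax":0,"ay":0,"az":0}]'
python3 -m handwheel '[{"dx":0,"dy":0,"dz":0,"ax":0,"ay":0,"az":0},{"dx":0,"dy":0,"dz":0,"ax":0,"ay":0,"az":0},{"dx":0,"dy":0,"dz":0,"ax":0,"ay":0,"az":0}]' 0.3
python3 -m handwheel '[{"dx":0,"dy":0,"dz":-0.5,"ax":0,"ay":0,"az":0},{"dx":0,"dy":0,"dz":-1,"ax":0,"ay":0,"az":0},{"dx":0,"dy":0,"dz":-1,"ax":0,"ay":0,"az":0},{"dx":0,"dy":-1,"dz":-1,"ax":0,"ay":0,"az":0},{"dx":0,"dy":-1,"dz":0,"ax":0,"ay":0,"az":0},{"dx":0,"dy":-1,"dz":0,"ax":0,"ay":0,"az":0},{"dx":0,"dy":-1,"dz":0,"ax":0,"ay":0,"az":0},{"dx":0,"dy":-1,"dz":0,"ax":0,"ay":0,"az":0},{"dx":0,"dy":-1,"dz":0,"ax":0,"ay":0,"az":0},{"dx":0,"dy":0,"dz":0,"ax":0,"ay":0,"az":0}]'
python3 - <<'E'
from h import *
plan((.5855,-.402,.215),89.2)
s=snap('side');i=s['img'][100:190,230:330,::-1];cv2.imwrite('pics/ts20.png',cv2.resize(i,None,fx=7,fy=6,interpolation=cv2.INTER_CUBIC))
E
```

```text
clock: 46.55
eef_pos: [0.5716, -0.2186, 0.1504]
tool_rot: [0.005, 1.0, -0.0, 0.001]
ft_force: [-1.5, 0.5, 4.7]
grip_width: 0.0429
clock: 46.85
eef_pos: [0.5713, -0.2185, 0.1488]
tool_rot: [0.005, 1.0, 0.0, -0.0]
ft_force: [1.0, -0.7, -0.0]
grip_width: 0.0558
clock: 47.85
eef_pos: [0.5691, -0.3718, 0.2367]
tool_rot: [0.007, 1.0, -0.001, 0.0]
ft_force: [0.7, -0.2, -0.2]
grip_width: 0.0553
t 47.85 pos [ 0.5691 -0.3718  0.2367] yang 89.16 tilt [ 0.0003 -0.0014] F [ 0.7 -0.2 -0.2] w 0.0553 j6 [-0.58 -0.56]
turn units [-0.009  0.002 -0.004]
delta world [ 0.0164 -0.0302 -0.0217] shift units (final axes) [-0.672 -1.197  0.869] (cur axes) [-0.672 -1.195  0.871]
```

View pics/ts20.png

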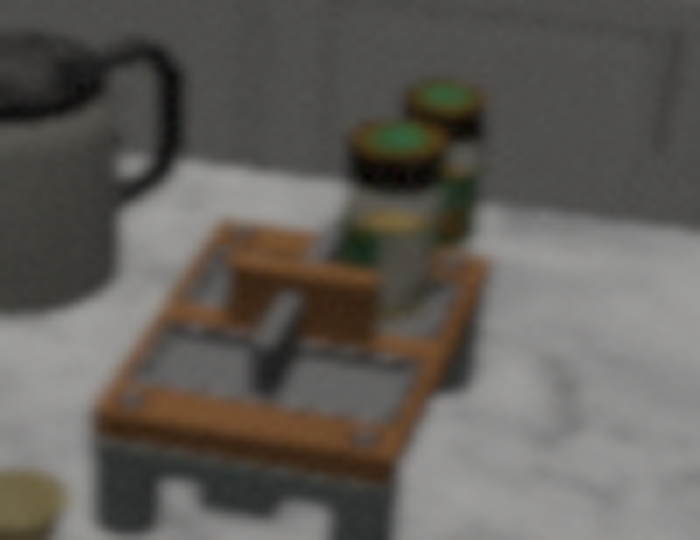

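```bash
python3 -m handwheel '[{"dx":-0.3,"dy":-0.6,"dz":0.4,"ax":0,"ay":0,"az":0},{"dx":-0.35,"dy":-0.65,"dz":0.4,"ax":0,"ay":0,"az":0},{"dx":0,"dy":0,"dz":0,"ax":0,"ay":0,"az":0},{"dx":0,"dy":0,"dz":1,"ax":0,"ay":0,"az":0},{"dx":0,"dy":0,"dz":1,"ax":0,"ay":0,"az":0},{"dx":0,"dy":0,"dz":0,"ax":0,"ay":0,"az":0},{"dx":0,"dy":0,"dz":0,"ax":0,"ay":0,"az":0}]' 0.7
python3 - <<'E'
from h import *
plan((.585,-.4035,.076),89.2)
s=snap('side');i=s['img'][80:170,260:360,::-1];cv2.imwrite('pics/ts21.png',cv2.resize(i,None,fx=7,fy=6,interpolation=cv2.INTER_CUBIC))
E
```

```text
clock: 48.6
eef_pos: [0.5856, -0.3988, 0.1672]
tool_rot: [0.005, 1.0, 0.0, -0.0]
ft_force: [0.3, -0.0, 0.5]
grip_width: 0.0726
t 48.6 pos [ 0.5856 -0.3988  0.1672] yang 89.44 tilt [-0.0006  0.0007] F [ 0.3 -0.   0.5] w 0.0726 j6 [-0.6  -0.59]
turn units [ 0.005 -0.004  0.028]
delta world [-0.0006 -0.0047 -0.0912] shift units (final axes) [ 0.022 -0.188  3.65 ] (cur axes) [ 0.02  -0.191  3.65 ]
```

View pics/ts21.png

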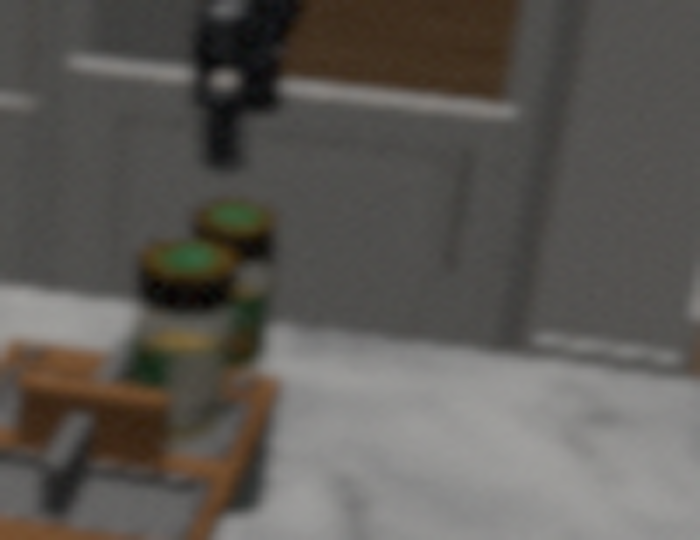

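```bash
python3 - <<'E'
from h import *
s=bot.camera('side')
f=lambda X:((proj(s,X)-[260,80])*[7,6]).round(1)
print('finger',f((.5856,-.359,.155)))
for x in(.578,.582,.585): print(x,f((x,-.4035,.105)))
g=lambda X:((proj(s,X)-[270,90])*7).round(1)
print('j3 finger',g((.4497,-.3974+.037,.151)),[g((x,-.3985,.105)) for x in(.446,.450)])
E
```

```text
finger [218.2 166.9]
0.578 [244.8 212.6]
0.582 [237.1 211.6]
0.585 [231.3 210.8]
j3 finger [429.5 171.6] [array([434.2, 221.4]), array([426.1, 220.2])]
```

```bash
python3 -m handwheel '[{"dx":0,"dy":-0.18,"dz":1,"ax":0,"ay":0,"az":0},{"dx":0,"dy":0,"dz":1,"ax":0,"ay":0,"az":0},{"dx":0,"dy":0,"dz":1,"ax":0,"ay":0,"az":0},{"dx":0,"dy":0,"dz":0.6,"ax":0,"ay":0,"az":0},{"dx":0,"dy":0,"dz":0,"ax":0,"ay":0,"az":0},{"dx":0,"dy":0,"dz":0,"ax":0,"ay":0,"az":0}]'
python3 -m handwheel '[{"dx":0,"dy":0,"dz":0,"ax":0,"ay":0,"az":0},{"dx":0,"dy":0,"dz":0,"ax":0,"ay":0,"az":0},{"dx":0,"dy":0,"dz":0,"ax":0,"ay":0,"az":0},{"dx":0,"dy":0,"dz":0,"ax":0,"ay":0,"az":0},{"dx":0,"dy":0,"dz":0,"ax":0,"ay":0,"az":0}]' -1
python3 -c "
from h import *
st()"
python3 -m handwheel '[{"dx":0,"dy":0,"dz":-0.3,"ax":0,"ay":0,"az":0},{"dx":0,"dy":0,"dz":-1,"ax":0,"ay":0,"az":0},{"dx":0,"dy":0,"dz":-1,"ax":0,"ay":0,"az":0},{"dx":0,"dy":0,"dz":-1,"ax":0,"ay":0,"az":0},{"dx":0,"dy":0,"dz":-1,"ax":0,"ay":0,"az":0},{"dx":0,"dy":0,"dz":-1,"ax":0,"ay":0,"az":0},{"dx":0,"dy":0,"dz":-0.5,"ax":0,"ay":0,"az":0},{"dx":0,"dy":0,"dz":0,"ax":0,"ay":0,"az":0}]'
python3 -c "
from h import *
plan((.6315,-.2185,.215),89.2)"
```

```text
clock: 49.3
eef_pos: [0.5864, -0.4049, 0.0783]
tool_rot: [0.005, 1.0, -0.001, 0.001]
ft_force: [0.1, -0.4, 0.2]
grip_width: 0.0727
clock: 49.8
eef_pos: [0.5867, -0.4049, 0.0789]
tool_rot: [0.005, 1.0, -0.001, 0.002]
ft_force: [-0.2, 0.9, 5.8]
grip_width: 0.0423
t 49.8 pos [ 0.5867 -0.4049  0.0789] yang 89.39 tilt [ 0.0031 -0.0018] F [-0.2  0.9  5.8] w 0.0423 j6 [-0.6  -0.59]
clock: 50.6
eef_pos: [0.5865, -0.4052, 0.2246]
tool_rot: [0.005, 1.0, -0.001, 0.002]
ft_force: [-0.5, -0.2, -1.3]
grip_width: 0.0428
t 50.6 pos [ 0.5865 -0.4052  0.2246] yang 89.37 tilt [ 0.004  -0.0029] F [-0.5 -0.2 -1.3] w 0.0428 j6 [-0.6  -0.59]
turn units [-0.019  0.027  0.02 ]
delta world [ 0.045   0.1867 -0.0096] shift units (final axes) [-1.696  7.492  0.384] (cur axes) [-1.717  7.488  0.369]
```

```bash
python3 -m handwheel '[{"dx":-0.9,"dy":0,"dz":0,"ax":0,"ay":0,"az":0},{"dx":-0.87,"dy":1,"dz":0,"ax":0,"ay":0,"az":0},{"dx":0,"dy":1,"dz":0,"ax":0,"ay":0,"az":0},{"dx":0,"dy":1,"dz":0,"ax":0,"ay":0,"az":0},{"dx":0,"dy":1,"dz":0,"ax":0,"ay":0,"az":0},{"dx":0,"dy":1,"dz":0,"ax":0,"ay":0,"az":0},{"dx":0,"dy":1,"dz":0,"ax":0,"ay":0,"az":0},{"dx":0,"dy":1,"dz":0,"ax":0,"ay":0,"az":0},{"dx":0,"dy":0.5,"dz":0,"ax":0,"ay":0,"az":0},{"dx":0,"dy":0,"dz":0,"ax":0,"ay":0,"az":0},{"dx":0,"dy":0,"dz":0,"ax":0,"ay":0,"az":0}]'
python3 -c "
from h import *
plan((.633,-.2185,.1519),89.2)"
```

```text
clock: 51.7
eef_pos: [0.6318, -0.218, 0.221]
tool_rot: [0.005, 1.0, -0.0, -0.0]
ft_force: [0.6, 0.4, -0.2]
grip_width: 0.0427
t 51.7 pos [ 0.6318 -0.218   0.221 ] yang 89.38 tilt [-0.0008 -0.0006] F [ 0.6  0.4 -0.2] w 0.0427 j6 [-0.33 -0.32]
turn units [-0.004 -0.005  0.021]
delta world [ 0.0012 -0.0005 -0.0691] shift units (final axes) [-0.05  -0.019  2.766] (cur axes) [-0.052 -0.017  2.766]
```

```bash
python3 -m handwheel '[{"dx":-0.04,"dy":-0.02,"dz":0.7,"ax":0,"ay":0,"az":0},{"dx":0,"dy":0,"dz":0.7,"ax":0,"ay":0,"az":0},{"dx":0,"dy":0,"dz":0.7,"ax":0,"ay":0,"az":0},{"dx":0,"dy":0,"dz":0.1,"ax":0,"ay":0,"az":0},{"dx":0,"dy":0,"dz":0,"ax":0,"ay":0,"az":0}]'
python3 - <<'E'
from h import *
plan((.633,-.2185,.1519),89.2)
s=snap('side');i=s['img'][100:190,230:330,::-1];cv2.imwrite('pics/ts22.png',cv2.resize(i,None,fx=7,fy=6,interpolation=cv2.INTER_CUBIC))
E
```

```text
clock: 52.2
eef_pos: [0.6323, -0.2191, 0.1657]
tool_rot: [0.006, 1.0, 0.0, -0.001]
ft_force: [0.6, -0.2, -1.8]
grip_width: 0.0424
t 52.2 pos [ 0.6323 -0.2191  0.1657] yang 89.29 tilt [-0.0017  0.0003] F [ 0.6 -0.2 -1.8] w 0.0424 j6 [-0.33 -0.32]
turn units [ 0.002 -0.012  0.01 ]
delta world [ 0.0007  0.0006 -0.0138] shift units (final axes) [-0.028  0.025  0.553] (cur axes) [-0.029  0.025  0.553]
```

View pics/ts22.png

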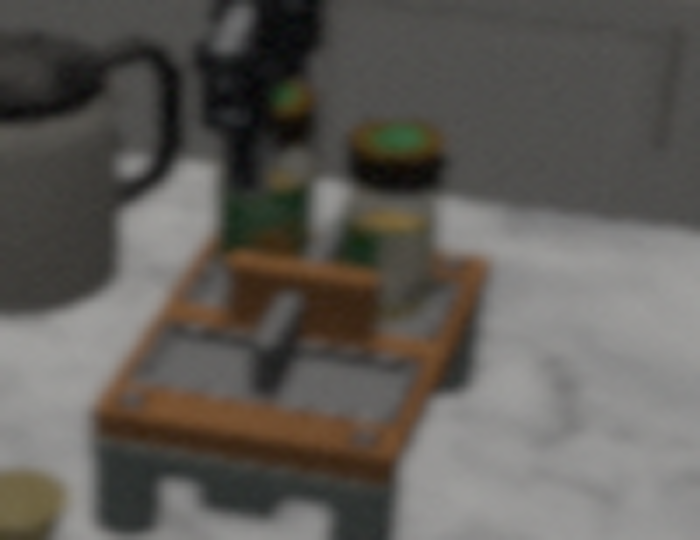

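```bash
python3 -m handwheel '[{"dx":-0.02,"dy":0.02,"dz":0.2,"ax":0,"ay":0,"az":0},{"dx":0,"dy":0,"dz":0,"ax":0,"ay":0,"az":0}]'
python3 -m handwheel '[{"dx":0,"dy":0,"dz":0.12,"ax":0,"ay":0,"az":0},{"dx":0,"dy":0,"dz":0.0,"ax":0,"ay":0,"az":0}]'
python3 -m handwheel '[{"dx":0,"dy":0,"dz":0.12,"ax":0,"ay":0,"az":0},{"dx":0,"dy":0,"dz":0,"ax":0,"ay":0,"az":0}]'
python3 -m handwheel '[{"dx":0,"dy":0,"dz":0.1,"ax":0,"ay":0,"az":0},{"dx":0,"dy":0,"dz":0,"ax":0,"ay":0,"az":0}]'
python3 -c "
from h import *
st()"
```

```text
clock: 52.45
eef_pos: [0.6336, -0.2177, 0.1618]
tool_rot: [0.005, 1.0, -0.0, 0.0]
ft_force: [1.4, 0.3, -1.3]
grip_width: 0.0429
clock: 52.65
eef_pos: [0.6333, -0.2173, 0.1584]
tool_rot: [0.005, 1.0, 0.0, -0.0]
ft_force: [-0.5, 0.8, -2.0]
grip_width: 0.0428
clock: 52.85
eef_pos: [0.6332, -0.2173, 0.1551]
tool_rot: [0.005, 1.0, 0.0, -0.0]
ft_force: [-0.0, 0.5, -1.1]
grip_width: 0.0428
clock: 53.05
eef_pos: [0.6332, -0.2174, 0.1526]
tool_rot: [0.005, 1.0, 0.0, -0.0]
ft_force: [0.0, -0.0, -1.7]
grip_width: 0.0428
t 53.05 pos [ 0.6332 -0.2174  0.1526] yang 89.38 tilt [-0.0007  0.0002] F [ 0.  -0.  -1.7] w 0.0428 j6 [-0.33 -0.32]
```

Below the rim with no contact force; final millimetre and release, then head for jar 1.

```bash
python3 -m handwheel '[{"dx":0,"dy":0,"dz":0.07,"ax":0,"ay":0,"az":0},{"dx":0,"dy":0,"dz":0,"ax":0,"ay":0,"az":0}]'
python3 -m handwheel '[{"dx":0,"dy":0,"dz":0,"ax":0,"ay":0,"az":0},{"dx":0,"dy":0,"dz":0,"ax":0,"ay":0,"az":0},{"dx":0,"dy":0,"dz":0,"ax":0,"ay":0,"az":0}]' 0.3
python3 -m handwheel '[{"dx":0,"dy":0,"dz":-0.5,"ax":0,"ay":0,"az":0},{"dx":0,"dy":0,"dz":-1,"ax":0,"ay":0,"az":0},{"dx":0,"dy":0,"dz":-1,"ax":0,"ay":0,"az":0},{"dx":0,"dy":0,"dz":-1,"ax":0,"ay":0,"az":0},{"dx":0.5,"dy":1,"dz":0,"ax":0,"ay":0,"az":0},{"dx":0.5,"dy":1,"dz":0,"ax":0,"ay":0,"az":0},{"dx":0.5,"dy":1,"dz":0,"ax":0,"ay":0,"az":0},{"dx":0.5,"dy":1,"dz":0,"ax":0,"ay":0,"az":0},{"dx":0,"dy":1,"dz":0,"ax":0,"ay":0,"az":0},{"dx":0,"dy":1,"dz":0,"ax":0,"ay":0,"az":0},{"dx":0,"dy":1,"dz":0,"ax":0,"ay":0,"az":0},{"dx":0,"dy":1,"dz":0,"ax":0,"ay":0,"az":0}]'
python3 -m handwheel '[{"dx":0,"dy":1,"dz":0,"ax":0,"ay":0,"az":0},{"dx":0,"dy":1,"dz":0,"ax":0,"ay":0,"az":0},{"dx":0,"dy":1,"dz":0,"ax":0,"ay":0,"az":0},{"dx":0,"dy":1,"dz":0,"ax":0,"ay":0,"az":0},{"dx":0,"dy":1,"dz":0,"ax":0,"ay":0,"az":0},{"dx":0,"dy":1,"dz":0,"ax":0,"ay":0,"az":0},{"dx":0,"dy":1,"dz":0,"ax":0,"ay":0,"az":0},{"dx":0,"dy":1,"dz":0,"ax":0,"ay":0,"az":0},{"dx":0,"dy":1,"dz":0,"ax":0,"ay":0,"az":0},{"dx":0,"dy":1,"dz":0,"ax":0,"ay":0,"az":0},{"dx":0,"dy":0,"dz":0,"ax":0,"ay":0,"az":0}]' 0.7
python3 - <<'E'
from h import *
plan((.582,.391,.22),89.2)
s=snap('side','s23.png');i=s['img'][100:190,230:330,::-1];cv2.imwrite('pics/ts23.png',cv2.resize(i,None,fx=7,fy=6,interpolation=cv2.INTER_CUBIC))
p=snap('top','t23.png');i=p['img'][150:250,250:350,::-1];cv2.imwrite('pics/tt23.png',cv2.resize(i,None,fx=6,fy=6,interpolation=cv2.INTER_CUBIC))
E
```

```text
clock: 53.25
eef_pos: [0.6336, -0.2175, 0.1519]
tool_rot: [0.005, 1.0, -0.0, 0.0]
ft_force: [-0.8, 0.2, 1.8]
grip_width: 0.0423
clock: 53.55
eef_pos: [0.6334, -0.2175, 0.1513]
tool_rot: [0.005, 1.0, -0.0, 0.0]
ft_force: [0.1, -0.9, 0.0]
grip_width: 0.0556
clock: 54.75
eef_pos: [0.5857, -0.016, 0.2401]
tool_rot: [0.005, 1.0, -0.0, 0.001]
ft_force: [0.6, 0.1, 0.3]
grip_width: 0.0552
clock: 55.85
eef_pos: [0.5881, 0.2363, 0.2396]
tool_rot: [0.003, 1.0, 0.001, 0.001]
ft_force: [-0.8, -0.0, 0.3]
grip_width: 0.0726
t 55.85 pos [0.5881 0.2363 0.2396] yang 89.61 tilt [0.0011 0.0015] F [-0.8 -0.   0.3] w 0.0726 j6 [0.38 0.39]
turn units [0.01  0.007 0.048]
delta world [-0.0061  0.1547 -0.0196] shift units (final axes) [0.332 6.185 0.783] (cur axes) [0.289 6.186 0.792]
```

View pics/ts23.png

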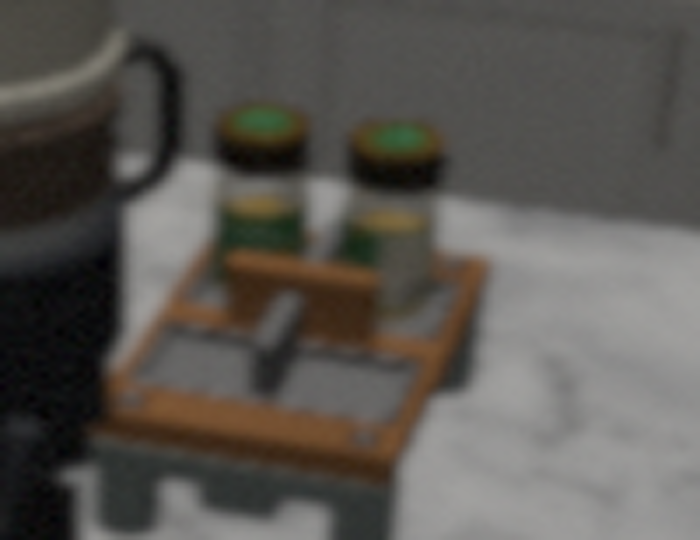

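View pics/tt23.png

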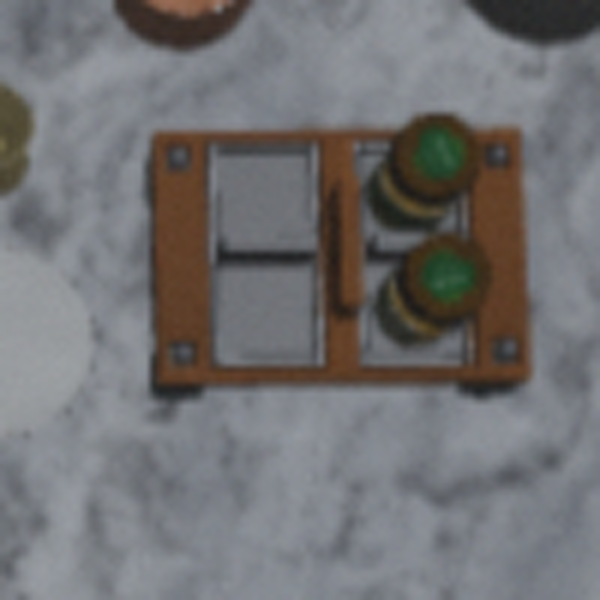

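View pics/s23.png

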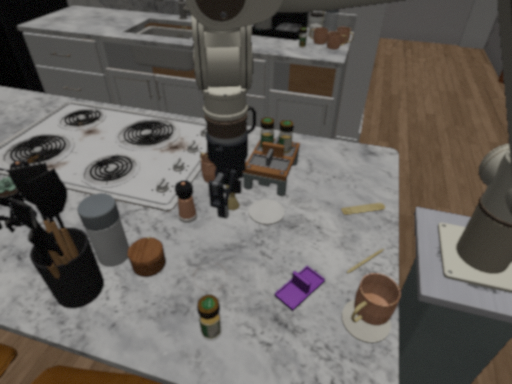

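```bash
python3 -m handwheel '[{"dx":0.3,"dy":1,"dz":0,"ax":0,"ay":0,"az":0},{"dx":0,"dy":1,"dz":0,"ax":0,"ay":0,"az":0},{"dx":0,"dy":1,"dz":0,"ax":0,"ay":0,"az":0},{"dx":0,"dy":1,"dz":0,"ax":0,"ay":0,"az":0},{"dx":0,"dy":1,"dz":0,"ax":0,"ay":0,"az":0},{"dx":0,"dy":1,"dz":0,"ax":0,"ay":0,"az":0},{"dx":0,"dy":0.2,"dz":1,"ax":0,"ay":0,"az":0},{"dx":0,"dy":0,"dz":1,"ax":0,"ay":0,"az":0},{"dx":0,"dy":0,"dz":0.8,"ax":0,"ay":0,"az":0},{"dx":0,"dy":0,"dz":0,"ax":0,"ay":0,"az":0},{"dx":0,"dy":0,"dz":0,"ax":0,"ay":0,"az":0}]'
python3 - <<'E'
from h import *
plan((.582,.391,.076),89.2)
s=snap('side');i=s['img'][250:370,150:270,::-1];cv2.imwrite('pics/ts24.png',cv2.resize(i,None,fx=5,fy=5,interpolation=cv2.INTER_CUBIC))
print((proj(s,(.582,.391,.105))-[150,250])*5,(proj(s,(.582,.391+.042,.155))-[150,250])*5)
E
```

```text
clock: 57.05
eef_pos: [0.5828, 0.3871, 0.1693]
tool_rot: [0.006, 1.0, -0.0, -0.0]
ft_force: [0.6, 0.7, 0.8]
grip_width: 0.0727
t 57.05 pos [0.5828 0.3871 0.1693] yang 89.31 tilt [-0.0002 -0.0004] F [0.6 0.7 0.8] w 0.0727 j6 [0.59 0.6 ]
turn units [-0.003 -0.002  0.013]
delta world [-0.0008  0.0039 -0.0933] shift units (final axes) [0.036 0.156 3.733] (cur axes) [0.034 0.157 3.733]
[290.41203104 258.44730418] [234.55017016 276.30656397]
```

View pics/ts24.png

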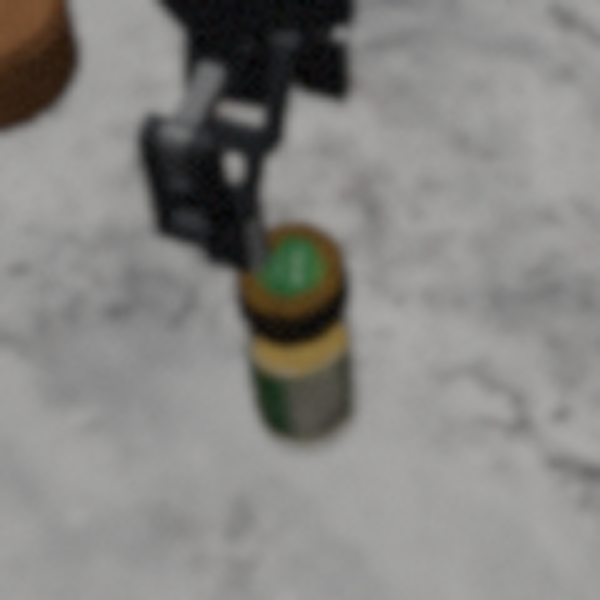

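```bash
python3 -m handwheel '[{"dx":0.05,"dy":0.15,"dz":1,"ax":0,"ay":0,"az":0},{"dx":0,"dy":0,"dz":1,"ax":0,"ay":0,"az":0},{"dx":0,"dy":0,"dz":1,"ax":0,"ay":0,"az":0},{"dx":0,"dy":0,"dz":0.65,"ax":0,"ay":0,"az":0},{"dx":0,"dy":0,"dz":0,"ax":0,"ay":0,"az":0},{"dx":0,"dy":0,"dz":0,"ax":0,"ay":0,"az":0}]'
python3 -m handwheel '[{"dx":0,"dy":0,"dz":0,"ax":0,"ay":0,"az":0},{"dx":0,"dy":0,"dz":0,"ax":0,"ay":0,"az":0},{"dx":0,"dy":0,"dz":0,"ax":0,"ay":0,"az":0},{"dx":0,"dy":0,"dz":0,"ax":0,"ay":0,"az":0},{"dx":0,"dy":0,"dz":0,"ax":0,"ay":0,"az":0}]' -1
python3 -c "
from h import *
st()"
python3 -m handwheel '[{"dx":0,"dy":0,"dz":-0.3,"ax":0,"ay":0,"az":0},{"dx":0,"dy":0,"dz":-1,"ax":0,"ay":0,"az":0},{"dx":0,"dy":0,"dz":-1,"ax":0,"ay":0,"az":0},{"dx":0,"dy":0,"dz":-1,"ax":0,"ay":0,"az":0},{"dx":0,"dy":0,"dz":-1,"ax":0,"ay":0,"az":0},{"dx":0,"dy":0,"dz":-1,"ax":0,"ay":0,"az":0},{"dx":0,"dy":0,"dz":-1,"ax":0,"ay":0,"az":0},{"dx":0,"dy":0,"dz":0,"ax":0,"ay":0,"az":0}]'
python3 - <<'E'
from h import *
plan((.572,-.141,.23),89.2)
s=snap('side');i=s['img'][200:330,140:270,::-1];cv2.imwrite('pics/ts25.png',cv2.resize(i,None,fx=5,fy=4.5,interpolation=cv2.INTER_CUBIC))
E
```

```text
clock: 57.7
eef_pos: [0.5822, 0.3922, 0.0794]
tool_rot: [0.006, 1.0, 0.001, 0.001]
ft_force: [-0.6, -0.4, 1.5]
grip_width: 0.0726
clock: 58.2
eef_pos: [0.5825, 0.3927, 0.08]
tool_rot: [0.005, 1.0, 0.001, 0.002]
ft_force: [-0.1, -0.4, 6.9]
grip_width: 0.0429
t 58.2 pos [0.5825 0.3927 0.08  ] yang 89.38 tilt [0.0037 0.0022] F [-0.1 -0.4  6.9] w 0.0429 j6 [0.59 0.6 ]
clock: 59.0
eef_pos: [0.5826, 0.3928, 0.2397]
tool_rot: [0.005, 1.0, 0.002, 0.003]
ft_force: [-0.2, 0.1, -0.6]
grip_width: 0.043
t 59.0 pos [0.5826 0.3928 0.2397] yang 89.39 tilt [0.0063 0.0043] F [-0.2  0.1 -0.6] w 0.043 j6 [0.59 0.6 ]
turn units [0.029 0.042 0.022]
delta world [-0.0106 -0.5338 -0.0097] shift units (final axes) [  0.125 -21.358   0.388] (cur axes) [  0.197 -21.359   0.294]
```

View pics/ts25.png

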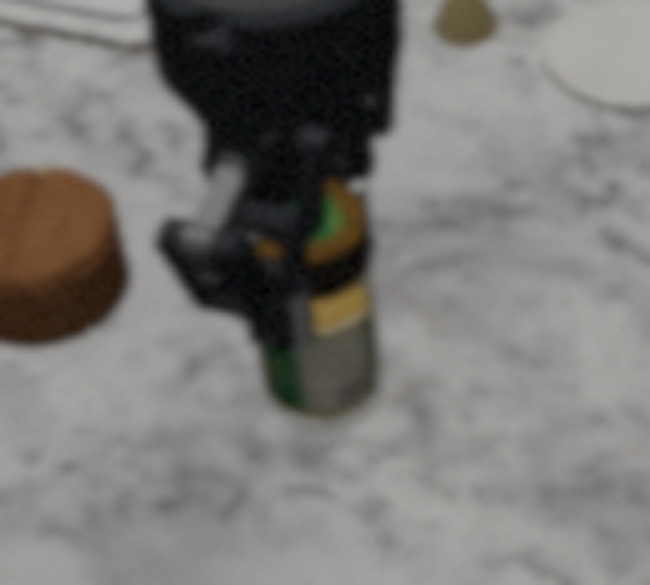

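```bash
python3 -m handwheel '[{"dx":0,"dy":-1,"dz":0,"ax":0,"ay":0,"az":0},{"dx":0,"dy":-1,"dz":0,"ax":0,"ay":0,"az":0},{"dx":0,"dy":-1,"dz":0,"ax":0,"ay":0,"az":0},{"dx":0,"dy":-1,"dz":0,"ax":0,"ay":0,"az":0},{"dx":0,"dy":-1,"dz":0,"ax":0,"ay":0,"az":0},{"dx":0,"dy":-1,"dz":0,"ax":0,"ay":0,"az":0},{"dx":0,"dy":-1,"dz":0,"ax":0,"ay":0,"az":0},{"dx":0,"dy":-1,"dz":0,"ax":0,"ay":0,"az":0},{"dx":0,"dy":-1,"dz":0,"ax":0,"ay":0,"az":0},{"dx":0,"dy":-1,"dz":0,"ax":0,"ay":0,"az":0},{"dx":0,"dy":-1,"dz":0,"ax":0,"ay":0,"az":0},{"dx":0,"dy":-1,"dz":0,"ax":0,"ay":0,"az":0}]'
python3 -m handwheel '[{"dx":0,"dy":-1,"dz":0,"ax":0,"ay":0,"az":0},{"dx":0,"dy":-1,"dz":0,"ax":0,"ay":0,"az":0},{"dx":0,"dy":-1,"dz":0,"ax":0,"ay":0,"az":0},{"dx":0,"dy":-1,"dz":0,"ax":0,"ay":0,"az":0},{"dx":0,"dy":-1,"dz":0,"ax":0,"ay":0,"az":0},{"dx":0,"dy":-1,"dz":0,"ax":0,"ay":0,"az":0},{"dx":0,"dy":-0.7,"dz":0,"ax":0,"ay":0,"az":0},{"dx":0,"dy":-0.5,"dz":0,"ax":0,"ay":0,"az":0},{"dx":0,"dy":0,"dz":0,"ax":0,"ay":0,"az":0},{"dx":0,"dy":0,"dz":0,"ax":0,"ay":0,"az":0}]'
python3 -c "
from h import *
plan((.573,-.141,.153),89.2)"
```

```text
clock: 60.25
eef_pos: [0.5766, 0.0907, 0.2325]
tool_rot: [0.005, 1.0, -0.0, -0.002]
ft_force: [0.1, 0.3, -0.9]
grip_width: 0.0428
clock: 61.25
eef_pos: [0.5759, -0.0876, 0.2346]
tool_rot: [0.005, 1.0, 0.0, -0.0]
ft_force: [0.1, 0.4, -1.4]
grip_width: 0.043
t 61.25 pos [ 0.5759 -0.0876  0.2346] yang 89.39 tilt [-0.0007  0.0008] F [ 0.1  0.4 -1.4] w 0.043 j6 [-0.15 -0.14]
turn units [ 0.005 -0.005  0.022]
delta world [-0.0029 -0.0534 -0.0816] shift units (final axes) [ 0.086 -2.136  3.265] (cur axes) [ 0.091 -2.139  3.263]
```

```bash
python3 -m handwheel '[{"dx":0.05,"dy":-1,"dz":0,"ax":0,"ay":0,"az":0},{"dx":0.05,"dy":-1,"dz":0,"ax":0,"ay":0,"az":0},{"dx":0,"dy":-0.15,"dz":0,"ax":0,"ay":0,"az":0},{"dx":0,"dy":0,"dz":0.8,"ax":0,"ay":0,"az":0},{"dx":0,"dy":0,"dz":0.8,"ax":0,"ay":0,"az":0},{"dx":0,"dy":0,"dz":0.8,"ax":0,"ay":0,"az":0},{"dx":0,"dy":0,"dz":0.2,"ax":0,"ay":0,"az":0},{"dx":0,"dy":0,"dz":0,"ax":0,"ay":0,"az":0},{"dx":0,"dy":0,"dz":0,"ax":0,"ay":0,"az":0}]'
python3 - <<'E'
from h import *
plan((.573,-.141,.153),89.2)
s=snap('side');i=s['img'][100:190,230:330,::-1];cv2.imwrite('pics/ts26.png',cv2.resize(i,None,fx=7,fy=6,interpolation=cv2.INTER_CUBIC))
E
```

```text
clock: 62.15
eef_pos: [0.5737, -0.1412, 0.1711]
tool_rot: [0.005, 1.0, -0.0, 0.001]
ft_force: [0.0, 0.1, -0.3]
grip_width: 0.0427
t 62.15 pos [ 0.5737 -0.1412  0.1711] yang 89.43 tilt [ 0.0015 -0.0001] F [ 0.   0.1 -0.3] w 0.0427 j6 [-0.24 -0.23]
turn units [-0.001  0.01   0.027]
delta world [-0.0007  0.0002 -0.0181] shift units (final axes) [0.028 0.009 0.724] (cur axes) [0.029 0.009 0.724]
```

View pics/ts26.png

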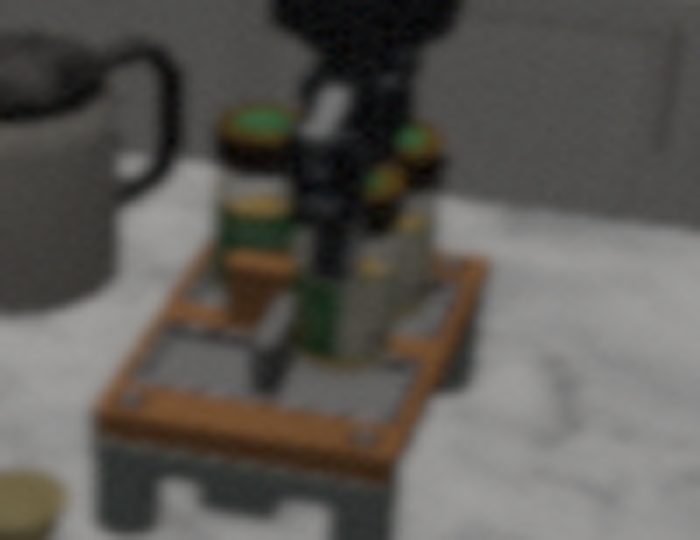

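```bash
python3 -m handwheel '[{"dx":0.03,"dy":0,"dz":0.3,"ax":0,"ay":0,"az":0},{"dx":0,"dy":0,"dz":0,"ax":0,"ay":0,"az":0}]'
python3 -m handwheel '[{"dx":0,"dy":0,"dz":0.12,"ax":0,"ay":0,"az":0},{"dx":0,"dy":0,"dz":0.0,"ax":0,"ay":0,"az":0}]'
python3 -m handwheel '[{"dx":0,"dy":0,"dz":0.12,"ax":0,"ay":0,"az":0},{"dx":0,"dy":0,"dz":0,"ax":0,"ay":0,"az":0}]'
python3 -m handwheel '[{"dx":0,"dy":0,"dz":0.1,"ax":0,"ay":0,"az":0},{"dx":0,"dy":0,"dz":0,"ax":0,"ay":0,"az":0}]'
python3 -c "
from h import *
st()"
```

```text
clock: 62.4
eef_pos: [0.5719, -0.1417, 0.1622]
tool_rot: [0.005, 1.0, 0.0, -0.0]
ft_force: [0.4, -0.2, -1.7]
grip_width: 0.0425
clock: 62.6
eef_pos: [0.572, -0.1418, 0.1592]
tool_rot: [0.005, 1.0, 0.0, -0.0]
ft_force: [0.3, 0.3, -2.0]
grip_width: 0.0429
clock: 62.8
eef_pos: [0.572, -0.1418, 0.1561]
tool_rot: [0.005, 1.0, 0.0, -0.0]
ft_force: [-0.6, 0.6, -0.8]
grip_width: 0.0426
clock: 63.0
eef_pos: [0.572, -0.1418, 0.1537]
tool_rot: [0.005, 1.0, 0.0, -0.0]
ft_force: [-0.0, -0.4, -0.4]
grip_width: 0.043
t 63.0 pos [ 0.572  -0.1418  0.1537] yang 89.38 tilt [-0.0006  0.0001] F [-0.  -0.4 -0.4] w 0.043 j6 [-0.24 -0.23]
```

```bash
python3 -m handwheel '[{"dx":0,"dy":0,"dz":0.06,"ax":0,"ay":0,"az":0},{"dx":0,"dy":0,"dz":0,"ax":0,"ay":0,"az":0}]'
python3 -m handwheel '[{"dx":0,"dy":0,"dz":0,"ax":0,"ay":0,"az":0},{"dx":0,"dy":0,"dz":0,"ax":0,"ay":0,"az":0},{"dx":0,"dy":0,"dz":0,"ax":0,"ay":0,"az":0}]' 0.3
python3 -m handwheel '[{"dx":0,"dy":0,"dz":-0.5,"ax":0,"ay":0,"az":0},{"dx":0,"dy":0,"dz":-1,"ax":0,"ay":0,"az":0},{"dx":0,"dy":0,"dz":-1,"ax":0,"ay":0,"az":0},{"dx":0,"dy":0,"dz":-1,"ax":0,"ay":0,"az":0},{"dx":0,"dy":1,"dz":0,"ax":0,"ay":0,"az":0},{"dx":0,"dy":1,"dz":0,"ax":0,"ay":0,"az":0},{"dx":0,"dy":1,"dz":0,"ax":0,"ay":0,"az":0},{"dx":0,"dy":1,"dz":0,"ax":0,"ay":0,"az":0},{"dx":0.5,"dy":1,"dz":0,"ax":0,"ay":0,"az":0},{"dx":1,"dy":1,"dz":0,"ax":0,"ay":0,"az":0},{"dx":1,"dy":1,"dz":0,"ax":0,"ay":0,"az":0},{"dx":1,"dy":1,"dz":0,"ax":0,"ay":0,"az":0}]'
python3 -m handwheel '[{"dx":1,"dy":1,"dz":0,"ax":0,"ay":0,"az":0},{"dx":1,"dy":1,"dz":0,"ax":0,"ay":0,"az":0},{"dx":1,"dy":1,"dz":0,"ax":0,"ay":0,"az":0},{"dx":1,"dy":1,"dz":0,"ax":0,"ay":0,"az":0},{"dx":0,"dy":0,"dz":0,"ax":0,"ay":0,"az":0},{"dx":0,"dy":0,"dz":0,"ax":0,"ay":0,"az":0},{"dx":0,"dy":0,"dz":0,"ax":0,"ay":0,"az":0}]'
python3 - <<'E'
from h import *
st()
s=snap('side','s27.png');i=s['img'][100:190,230:330,::-1];cv2.imwrite('pics/ts27.png',cv2.resize(i,None,fx=7,fy=6,interpolation=cv2.INTER_CUBIC))
p=snap('top','t27.png');i=p['img'][150:250,250:350,::-1];cv2.imwrite('pics/tt27.png',cv2.resize(i,None,fx=6,fy=6,interpolation=cv2.INTER_CUBIC))
E
```

```text
clock: 63.2
eef_pos: [0.5724, -0.1419, 0.153]
tool_rot: [0.005, 1.0, -0.0, 0.0]
ft_force: [-0.8, -0.2, 1.0]
grip_width: 0.0428
clock: 63.5
eef_pos: [0.5723, -0.1418, 0.1526]
tool_rot: [0.005, 1.0, -0.0, 0.0]
ft_force: [-0.1, 0.3, -0.2]
grip_width: 0.0555
clock: 64.7
eef_pos: [0.4862, 0.0601, 0.2411]
tool_rot: [0.005, 1.0, 0.0, 0.001]
ft_force: [1.4, 1.1, 1.0]
grip_width: 0.0556
clock: 65.4
eef_pos: [0.3887, 0.16, 0.2407]
tool_rot: [0.006, 1.0, 0.0, 0.001]
ft_force: [-0.5, 0.5, 0.2]
grip_width: 0.0557
t 65.4 pos [0.3887 0.16   0.2407] yang 89.35 tilt [0.0015 0.0003] F [-0.5  0.5  0.2] w 0.0557 j6 [0.39 0.4 ]
```

View pics/ts27.png

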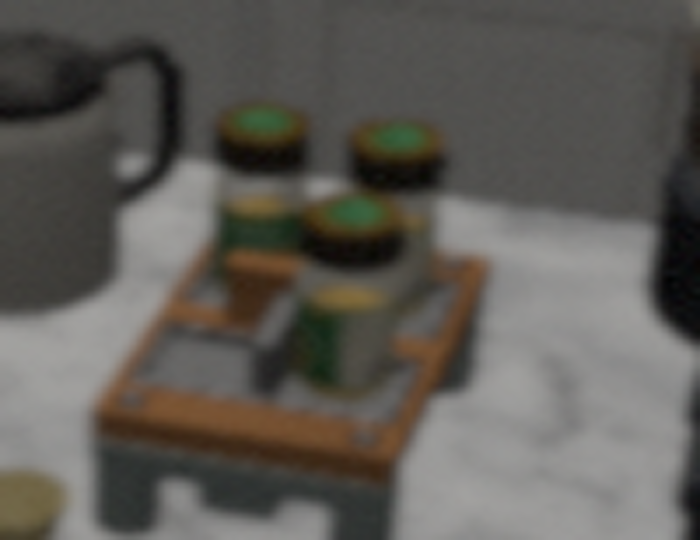

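View pics/tt27.png

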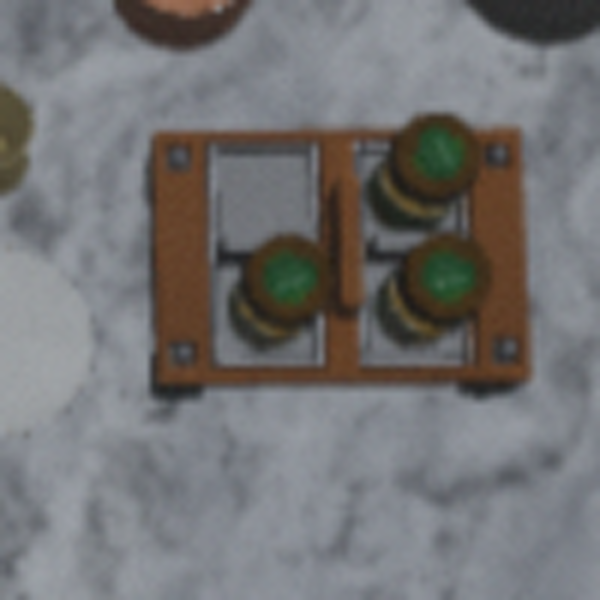

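View pics/t27.png

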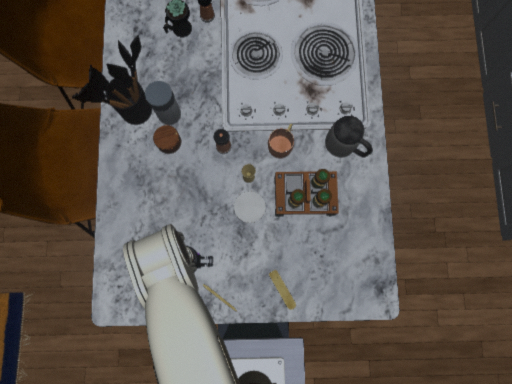

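```bash
python3 - <<'E'
from h import *
p=bot.camera('top');hsv=cv2.cvtColor(p['img'],cv2.COLOR_RGB2HSV)
m=((hsv[:,:,0]>50)&(hsv[:,:,0]<85)&(hsv[:,:,1]>90)).astype(np.uint8)
n,l,s_,c=cv2.connectedComponentsWithStats(m)
for i in range(1,n):
    if s_[i,4]>15: print(s_[i,4],c[i].round(1),'top',atz(p,c[i],.178).round(4))
a=np.array([atz(p,np.array([250,150])+np.array(q)/6,.080) for q in [(155,132),(522,128),(530,380),(155,384)]]);print(a.round(4).tolist(),a.mean(0))
for nm,P in dict(i1=[(213,145),(318,145),(323,362),(216,365)]).items():
    a=np.array([atz(p,np.array([250,150])+np.array(q)/6,.08) for q in P]);print(nm,a.mean(0).round(4))
for t in ('jigger_mid','mill_mid','mug_mid'):
    print(t,[(round(r['confidence'],2),np.round(r['rect'],1).tolist()) for r in bot.trace(t,p)][:2])
E
```

```text
46 [322.7 175.2] top [ 0.6306 -0.2185  0.178 ]
49 [297.8 195.8] top [ 0.5709 -0.1429  0.178 ]
46 [324.3 195.5] top [ 0.57   -0.2201  0.178 ]
[[0.6664, -0.0879, 0.08], [0.6643, -0.2819, 0.08], [0.53, -0.2783, 0.08], [0.5323, -0.0836, 0.08]] [ 0.5982636  -0.18293562  0.08      ]
i1 [ 0.5999 -0.1447  0.08  ]
jigger_mid [(0.63, [249.3, 172.3, 17.4, 20.6]), (0.54, [295.2, 190.9, 19.3, 39.9])]
mill_mid [(0.56, [222.8, 144.9, 22.7, 22.6])]
mug_mid [(0.76, [282.6, 141.3, 23.9, 37.5]), (0.47, [249.8, 174.9, 15.1, 20.2])]
```

```bash
python3 -c "
from workcell import bot
print(bot.job_done())"
```

```text
the job is handed in; nothing more can be done
None
```

The spice riser is set up and the job is handed in at about 65 s of the 210 s. No verdict was reported, so success rests on my own checks below.

- **Riser:** I pinched the pin flush and drew the foot out about 41 mm. It stopped dead with the pull force rising, and the pictures show the brass pin standing proud in the second hole.
- **Tray:** It went down over all four posts without resistance and seated at the expected height. All four post tips show in its holes.
- **Inserts:** One grey insert had been knocked about 3 cm aside, so I measured it again before gripping it. The second insert first caught on the bay's rim (about 13 N) and went in after a shift of about 3 mm. Both came to rest at the expected height and look flush from above.
- **Jars:** Only three jars were on the worktop. Each stands upright in its own well: two in the −y bay and one in the +y bay. Each met the well floor at the expected height, and the lid positions in the last top picture fit the wells.
- **Bystanders:** The jigger, mill and mug are where they were in the last picture, and I never reached for the purple look-alike.

The cameras disagreed with positions felt by touch by about 2–3 mm from the top and up to about 10 mm along y from the side. I relied on touch where I could. At hand-in the gripper was clear of everything.

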